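# Charge the wash box with a loading boat and pin its gate

## Robot

A 6-joint arm with a two-finger parallel gripper is mounted at the origin on a cart in front of the work surface, level with it; the furniture and walls round the work are solid. World frame = base frame: x ahead of the robot, y to its left, z up, the work surface at z = 0. Lengths are in m, angles in rad, forces in N, time in s.
With the tool pointing down it reaches from about 0.35 to 0.975 m from the base axis. Payload 7.1 kg.
Tool frame: the origin (TCP) lies at the very end of the fingers, on their centre line; the grasp point (between the pads) lies 19 mm behind it; z points along the fingers, y is the direction in which the jaws open and shut (so a half turn about z gives the same grasp; the last joint's range is limited). The gripper opens to 88 mm and grips with 3 to 60 N. Pads are 20 mm wide; open, the fingers measure 115 mm over their backs; the gripper's body (75 mm by 178 mm) begins 61 mm behind the grasp point.
Start: joints at [-1.176, 0.423, 1.63, -0, 1.089, -0.019], TCP at [0.251, -0.572, 0.223] pointing down, gripper open.
Joint ranges: [-3, 3], [-0.9, 2.11], [0.09, 2.58], [-1.31, 4.45], [0.11, 2.69], [-2.54, 2.54]. Speed limits (rad/s): [2.39, 2.39, 3.01, 3.14, 3.14, 3.14].

## Interface

Orientations are given as a unit quaternion [x, y, z, w].
In Python, from workcell import robot gives the robot as it stands.
- The arm moves only by the shell command python3 -m pendant 'ROWS'. ROWS is JSON, a list of rows, each an object of numbers: "tx", "ty", "tz": the shift along the tool's x, y, z in cm; "rx", "ry", "rz": the turn, a rotation vector about the tool's x, y, z in degrees; "jaw": the opening, from -1 (shut) to 1 (fully open). In form: [{"tx": .., "ty": .., "tz": .., "rx": .., "ry": .., "rz": .., "jaw": ..}, ...]. A call has 1 to 10 rows; each row is the pose to reach, as a shift and turn from the pose commanded when the call began, along the tool's axes at that moment; what a row does not reach only later rows make up. A row lasts 1/8 s, in which the tool goes at most 62.5 mm and 10.7 degrees, less where a joint would pass 70% of its speed; a pose out of reach is approached as far as the arm can. A call with a gripper value outside its range is refused whole. The fingers move at their own pace and stop on an object; the grip force is fixed at half the most. Time passes only in rows, so rows that repeat a pose let the fingers close. It gives the time, the measured TCP pose, the force and the opening at its end, in the units of the state.
- robot.get_obs(): the state, without advancing time (a new reading comes with each control period).
- robot.capture(name): name is "scene" or "top"; returns the picture (480x640x3 uint8, red, green, blue); there is no depth.
- robot.camera_model(name): a dict with "K" (3x3 intrinsics, pixels), "origin" and "attitude" of the camera in the world. Camera axes: x right, y down, z forward; pixel columns grow to the right and rows downward; lengths in m; the calibration is good to about 2 mm. A picture is of the moment at which its call begins. camera_model takes no time and is no camera call.
- robot.sign_off(): hands the job in, once; it reports no verdict.
The state is a dict: "t": time; "joints": joint angles; "joint_vel": joint speeds; "tau": joint torques, N m; "tcp_pos": TCP position; "ee_rot": TCP orientation; "ft_force": force on the tool from outside, world axes, zero at the start; "wrist_torque": the same for the moment, N m; "opening": finger opening in m.
Only numpy, scipy, OpenCV 4.12 (cv2) and the standard library are available. Lean on these libraries where they do the work, as an engineer would, in place of code of your own. Each camera call takes 0.05 s, during which the arm holds its last target.

## Task

Load every flat-topped clamp block into the long shallow boat on its tray (leave the blocks with an upright post where they are). Carry the boat level, slide its nose well in through the slot in the wash box's cover plate and tip it nose-down so that all the blocks slide off inside, without letting the boat touch the cover plate. Draw the boat out and set it back flat in its tray, then slide the gate fully shut over the slot and push the lock rod through the gate's eye and the rear eye behind it, right home up to its square grip.

Things in the scene. Friction and masses are not known exactly. Their poses are not given: they have to be found in the camera images.
- block_a_mid (a point): dark clamp block with a FLAT top (no post), 25x52x21 mm (x,y,z), 50 g; may be absent. Point mid-footprint, 9 mm above the underside; y along its length, z up. Grip across its width (x): 24 to 26 mm at the base (up to 9 mm); above that (9 to 16 mm) still 22 to 24 mm wide around own y = +16 mm, but only 14 to 16 mm at mid-length
- block_b_mid (a point): dark clamp block with a FLAT top (no post), 26x58x21 mm (x,y,z), 56 g; may be absent. Point mid-footprint, 9 mm above the underside; y along its length, z up. Grip across its width (x): 24 to 26 mm at the base (up to 9 mm); above that (9 to 16 mm) still 22 to 24 mm wide around own y = +16 mm, but only 14 to 16 mm at mid-length
- block_c_mid (a point): dark clamp block with a FLAT top (no post), 26x58x22 mm (x,y,z), 55 g; may be absent. Point mid-footprint, 9 mm above the underside; y along its length, z up. Grip across its width (x): 24 to 26 mm at the base (up to 9 mm); above that (9 to 16 mm) still 22 to 24 mm wide around own y = +16 mm, but only 14 to 16 mm at mid-length
- post_a_mid (a point): clamp block of the same size (24x60x29 mm) but with a pale upright round POST at one end: not to be washed, stays where it is. Point in the middle of the footprint, 9 mm above the underside
- post_b_mid (a point): clamp block of the same size (24x63x28 mm) but with a pale upright round POST at one end: not to be washed, stays where it is. Point in the middle of the footprint, 9 mm above the underside
- boat_mid (a point): aluminium boat, 140 g: trough 195 mm long, 42 wide outside, 36 inside; walls 8 mm over the underside, 5 over the floor; OPEN nose. Inside from x = -94 to +98 mm of this point: room for three blocks lengthwise in line at x = -60, +3, +66. Polished: blocks slide off beyond some 17 deg nose-down, 35 to 40 deg empties it fast. Point on the floor at mid-length, 3 mm over the underside; x to the nose, z up
- boat_nose (a point): middle of the open nose edge of the boat, on the trough floor, 98 mm ahead of boat_mid; axes as the boat's
- boat_grip (a point): centre of the boat's black handle plate, 12 mm thick, 34 wide (along y), 52 long; 115 mm behind and 69 mm above boat_mid. It leans back 15 deg: in the boat's (x, z) its length runs along (-sin 15, cos 15), its thickness along (cos 15, sin 15). Take it with one finger in front and one behind, tool leaning with it; grip hard (about 50 N): the load hangs 120 mm ahead. Axes as the boat's
- tray_mid (a point): fixed grey parking tray, floor 225x64 mm between rims (11 mm beside the boat on either side), floor 6 mm and rims 11 mm over the bench, rear end open, front stop 111 mm ahead. Point on its floor at the centre; x the way the boat's nose points, z up. The boat is parked when boat_mid stands over it (3 mm higher)
- slot (a point): centre of the slot in the upright cover plate (4 mm thick) on the front of the wash box: 62 mm wide (y), 60 mm high (z), centre 160 mm over the bench. x points square into the box, y left, z up. Inside the box is 286 mm deep, 148 mm wide, floor 148 mm under this point; top of the plate 45 mm and of the clear roof 49 mm over this point
- cover: the cover plate itself (fixed to the wash box); origin on its back face, on the bench, below the slot's centre; axes as slot's. The boat must not touch it
- gate (a joint): steel slide gate in front of the cover plate, moves along slot's y: 0 = fully shut over the slot (hard stop), up to 0.11 m = fully open, standing to the right (-y). Friction 1.5 N, stays where it is left
- gate_knob (a point): upright black knob on the gate, 16 mm diameter, 42 mm high, this point 21 mm under its top; 24 mm in front of the cover plate's middle. Free all round; slide the gate with it. Axes as slot's
- gate_eye (a point): hole (17 mm) in the tongue that stands up from the gate, tongue 6 mm thick and 34 mm wide; point on its front face on the hole's axis. The hole runs along slot's x. Moves with the gate
- rear_eye (a point): hole (17 mm) in the fixed lug (6 mm thick) on the roof, point on its front face on the hole's axis, 46.5 mm straight behind the gate's eye once the gate is shut. Axes as slot's
- rod_grip (a point): centre of the handle part of the lock rod: black square grip 22x22x70 mm; point 40 mm behind the grip's front face, on the rod's axis, 11 mm over the bench as it lies. x along the rod to its tip, z up. 80 g, balanced near the grip's front face
- rod_tip (a point): pointed end of the lock rod: steel shaft 12 mm diameter, 95 mm long from the grip's front face, last 12 mm tapered to 6 mm; 135 mm ahead of rod_grip. Axes as rod_grip's. Pushed home, the grip's front face stands against the gate's tongue and the tip 48.5 mm past rear_eye

How it is judged:
On the way, in this order (a step that is already met when the one before it is completed fails the run):
1. all flat-topped blocks lie in the boat (x of block_a_mid in the frame of boat_mid between -0.1 and 0.1 m and y of block_a_mid in the frame of boat_mid between -0.018 and 0.018 m and z of block_a_mid in the frame of boat_mid between 0.003 and 0.02 m and x of block_b_mid in the frame of boat_mid between -0.1 and 0.1 m and y of block_b_mid in the frame of boat_mid between -0.018 and 0.018 m and z of block_b_mid in the frame of boat_mid between 0.003 and 0.02 m and x of block_c_mid in the frame of boat_mid between -0.1 and 0.1 m and y of block_c_mid in the frame of boat_mid between -0.018 and 0.018 m and z of block_c_mid in the frame of boat_mid between 0.003 and 0.02 m), for 0.2 s.
2. the boat's nose is at least 80 mm inside the slot, boat level within 10 degrees (x of boat_nose in the frame of slot above 0.08 m and y of boat_nose in the frame of slot between -0.03 and 0.03 m and z of boat_nose in the frame of slot between -0.03 and 0.03 m and angle between boat_mid's own z axis and vertical below 0.17 rad), for 0.1 s.
3. boat tipped (over 17 degrees) with its nose inside, and all blocks lie in the wash box (x of block_a_mid in the frame of slot between 0.01 and 0.29 m and y of block_a_mid in the frame of slot between -0.078 and 0.078 m and z of each of block_a_mid, block_b_mid, block_c_mid in the frame of slot below -0.05 m and x of block_b_mid in the frame of slot between 0.01 and 0.29 m and y of block_b_mid in the frame of slot between -0.078 and 0.078 m and x of block_c_mid in the frame of slot between 0.01 and 0.29 m and y of block_c_mid in the frame of slot between -0.078 and 0.078 m and x of boat_nose in the frame of slot above 0.03 m and angle between boat_mid's own z axis and vertical above 0.3 rad), for 0.2 s.
4. the boat is back flat in its tray (x of boat_mid in the frame of tray_mid between -0.03 and 0.03 m and y of boat_mid in the frame of tray_mid between -0.02 and 0.02 m and z of boat_mid in the frame of tray_mid between -0.002 and 0.009 m and angle between boat_mid's own z axis and vertical below 0.1 rad), for 0.2 s.
5. the gate is fully shut (value of joint gate below 0.006 m), for 0.2 s.
At the end, for the whole second after the job is handed in: All flat-topped blocks lie inside the wash box; the boat lies flat in its tray (within 30 mm along and 20 mm across); the gate is shut within 6 mm; the rod passes through both eyes, its grip within 11 mm of the gate's tongue (all of step 4 and x of block_a_mid in the frame of slot between 0.01 and 0.29 m and y of block_a_mid in the frame of slot between -0.078 and 0.078 m and z of each of block_a_mid, block_b_mid, block_c_mid in the frame of slot below -0.05 m and x of block_b_mid in the frame of slot between 0.01 and 0.29 m and y of block_b_mid in the frame of slot between -0.078 and 0.078 m and x of block_c_mid in the frame of slot between 0.01 and 0.29 m and y of block_c_mid in the frame of slot between -0.078 and 0.078 m and value of joint gate below 0.006 m and x of rod_tip in the frame of rear_eye above 0.037 m and y of rod_tip in the frame of rear_eye between -0.014 and 0.014 m and z of rod_tip in the frame of rear_eye between -0.014 and 0.014 m); the robot touches nothing.
It fails at once if the boat touches the cover plate (over 1 N) (contact force between boat and cover above 1 N).
It fails at once if a block with a post is moved more than 40 mm (distance of any of post_a_mid, post_b_mid from where it was at the start of the episode above 0.04 m).
Of block_a, block_b, block_c only 2 to 3 are there at a start; the rules pass over those that are not, and their reading is None.
At some moment in a run one of block_a, block_b, block_c may be knocked a few centimetres aside while the robot is not near it.
It also fails if it takes over 208 s, if anything falls off the work surface, if the arm or the gripper's body presses on something with over 40 N, if the wrist force passes 120 N, or if a joint passes its speed limit or range.

## Working session

There is one attempt and no reset: what is moved stays moved. The work goes in short steps, Python scripts to look and compute and a shell command to move; the robot and the scene stay as the last step left them, time stands still between calls to the robot, and variables do not carry over. Pictures are saved under pics/ and viewed, and the job is handed in when it is done.

```bash
ls -la; mkdir -p pics; python3 - <<'E'
from workcell import robot
import cv2,json
o=robot.get_obs()
print(o)
for n in("scene","top"):
    im=robot.capture(n); cv2.imwrite(f"pics/{n}0.png",im[:,:,::-1]); m=robot.camera_model(n); print(n,m)
E
```

```text
total 12
drwxr-xr-x  3 agent agent 4096 Dec  6 09:50 .
drwxr-xr-x 23 root  root  4096 Dec  6 09:50 ..
drwxr-xr-x  2 agent agent 4096 Dec  6 09:50 pics
{'t': 0.0, 'joints': array([-1.17598484e+00,  4.23828340e-01,  1.63068770e+00,  1.80281229e-05,
        1.08857650e+00, -1.90144707e-02]), 'joint_vel': array([-1.53975849e-03,  5.03485326e-04, -1.28708917e-03,  3.74969987e-04,
       -7.02315531e-04,  3.94231713e-05]), 'tau': array([-1.32118221e-03, -5.44628656e+01, -2.73671329e+01,  6.42896304e-02,
        2.27609777e-02, -1.17773297e-04]), 'tcp_pos': array([ 0.25113036, -0.57172694,  0.2219104 ]), 'ee_rot': array([ 9.78670358e-01,  2.05435556e-01, -1.32243550e-04, -7.38237622e-04]), 'ft_force': array([-0.1483161 ,  0.28935676,  0.2513148 ]), 'wrist_torque': array([ 0.00318563, -0.00757686, -0.01335549]), 'opening': 0.08796053893824475}
scene {'K': array([[489.44312328,   0.        , 314.91313722],
       [  0.        , 489.44312328, 238.90003379],
       [  0.        ,   0.        ,   1.        ]]), 'origin': array([0.19098017, 0.56271637, 0.89117564]), 'attitude': array([-0.29539593,  0.87870637, -0.35754129,  0.11305125])}
top {'K': array([[487.87046971,   0.        , 317.9597973 ],
       [  0.        , 487.87046971, 251.60170389],
       [  0.        ,   0.        ,   1.        ]]), 'origin': array([ 0.44259343, -0.01647756,  1.23179755]), 'attitude': array([ 0.71333514, -0.69713128,  0.0406941 , -0.05920258])}
```

View pics/scene0.png

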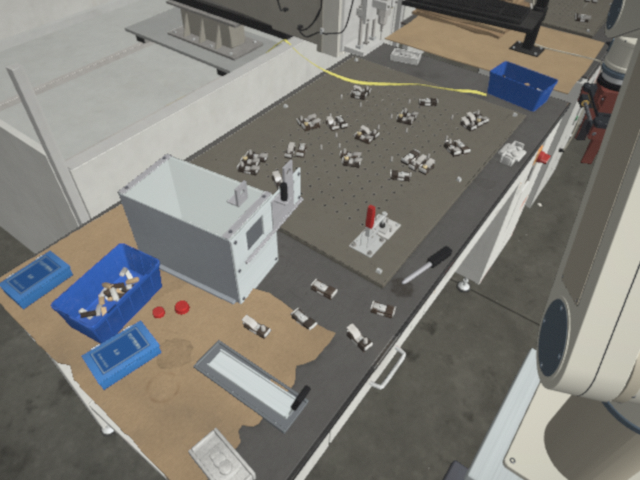

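View pics/top0.png

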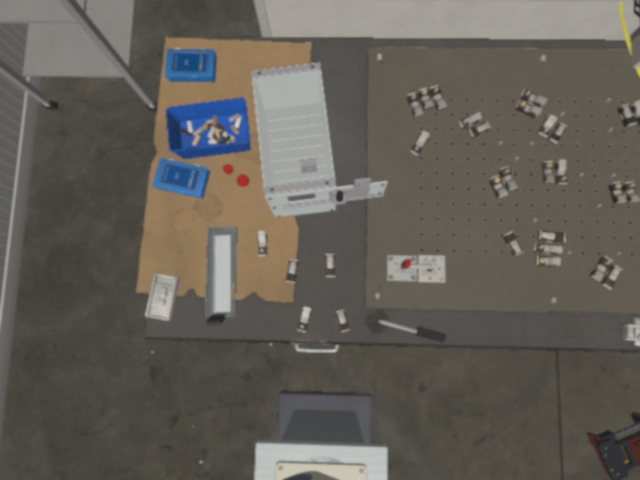

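```bash
cat > h.py <<'E'
import numpy as np,cv2
from scipy.spatial.transform import Rotation as R
from workcell import robot
def cam(n):
    m=robot.camera_model(n); return m["K"],np.array(m["origin"]),R.from_quat(m["attitude"]).as_matrix()
def proj(n,p):
    K,o,A=cam(n); p=np.atleast_2d(p); c=(p-o)@A; u=c@K.T; return u[:,:2]/u[:,2:]
def unproj(n,uv,z):
    K,o,A=cam(n); uv=np.atleast_2d(uv).astype(float); d=np.c_[uv,np.ones(len(uv))]@np.linalg.inv(K).T@A.T
    return o+d*((z-o[2])/d[:,2])[:,None]
def shot(n,f,crop=None,k=1):
    im=robot.capture(n)[:,:,::-1]
    save(im,f,crop,k); return im
def save(im,f,crop=None,k=1):
    if crop: x0,y0,x1,y1=crop; im=im[y0:y1,x0:x1]
    if k!=1: im=cv2.resize(im,None,fx=k,fy=k,interpolation=cv2.INTER_CUBIC)
    cv2.imwrite(f,im)
E
python3 - <<'E'
from h import *
print(proj("top",[[0.25,-0.57,0.22],[0,0,0],[.5,0,0],[.5,.2,0]]),proj("scene",[[0.25,-0.57,0.22],[.5,0,0]]))
t=cv2.imread("pics/top0.png");s=cv2.imread("pics/scene0.png")
save(t,"pics/tc1.png",(190,220,370,340),4.4)
save(t,"pics/tc2.png",(240,50,400,230),3.3)
save(s,"pics/sc1.png",(190,260,410,430),3.6)
save(s,"pics/sc2.png",(110,140,310,310),3.5)
E
```

```text
[[609.58722819 427.1844099 ]
 [319.12391867 509.44392701]
 [323.96610278 298.00622749]
 [244.86147953 296.13545594]] [[582.17017541 151.20408653]
 [350.71483075 312.73416217]]
```

View pics/tc1.png

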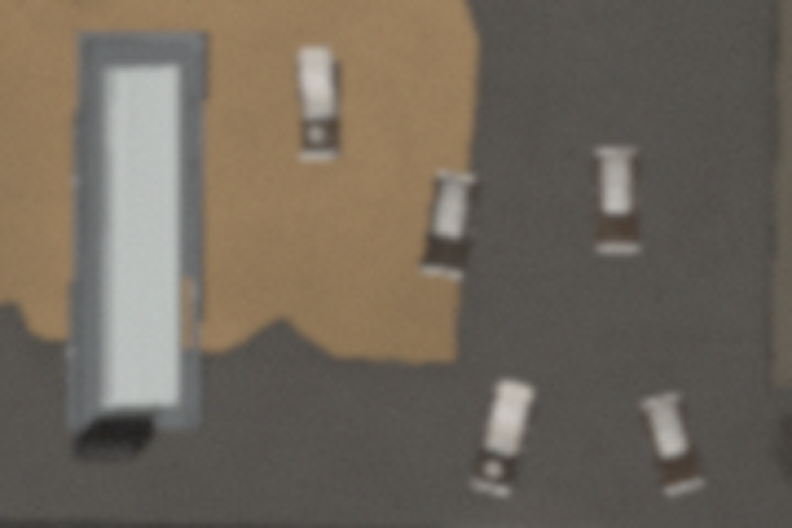

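View pics/sc1.png

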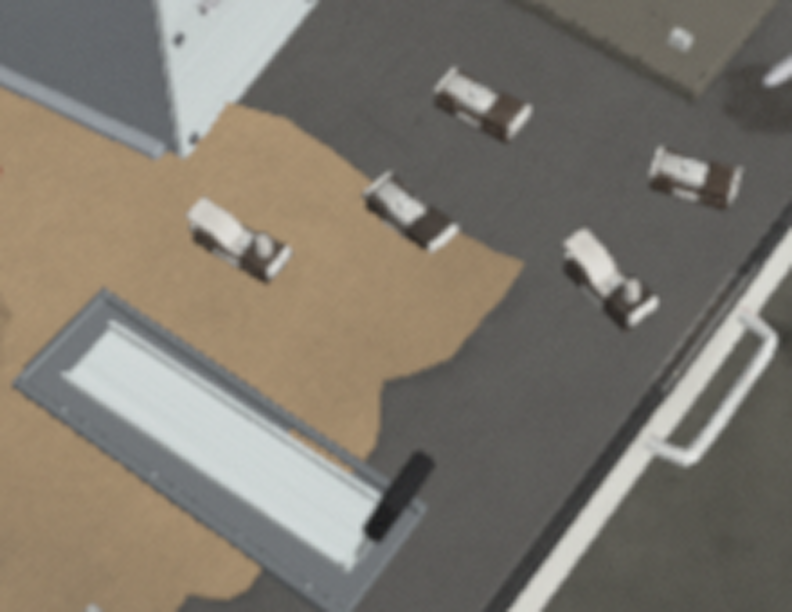

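View pics/sc2.png

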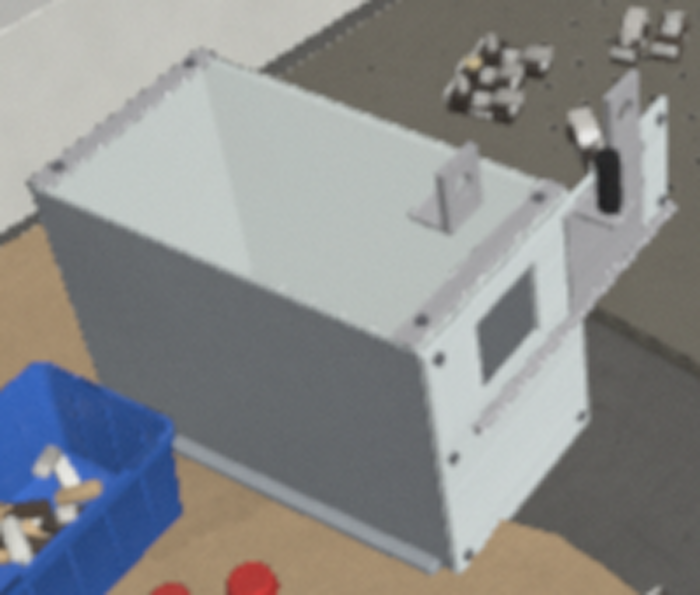

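View pics/tc2.png

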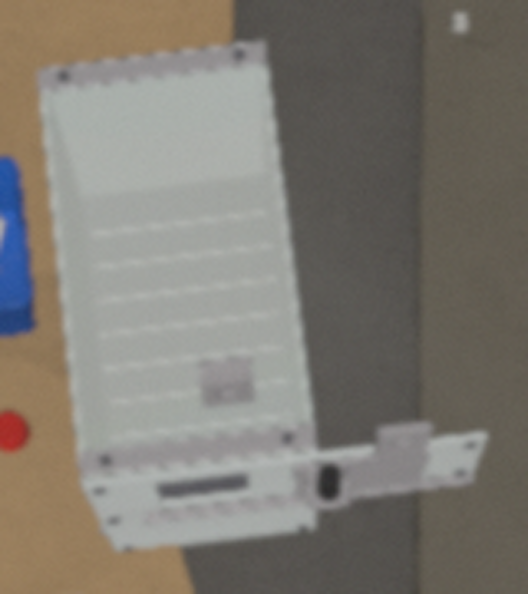

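```bash
python3 - <<'E'
from h import *
t=cv2.imread("pics/top0.png");s=cv2.imread("pics/scene0.png")
save(s,"pics/z1.png",(215,160,315,235),8)
save(t,"pics/z2.png",(255,165,395,225),5.7)
E
```

```text
(no output)
```

View pics/z1.png

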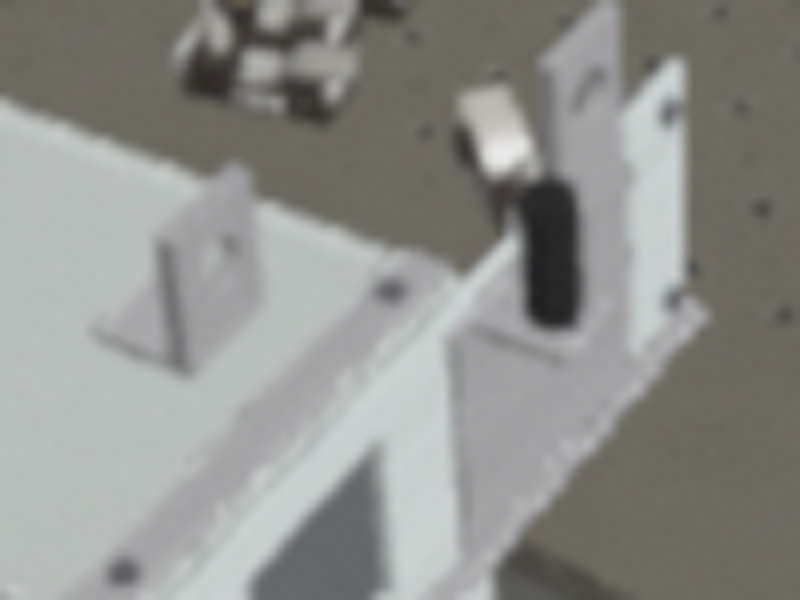

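View pics/z2.png

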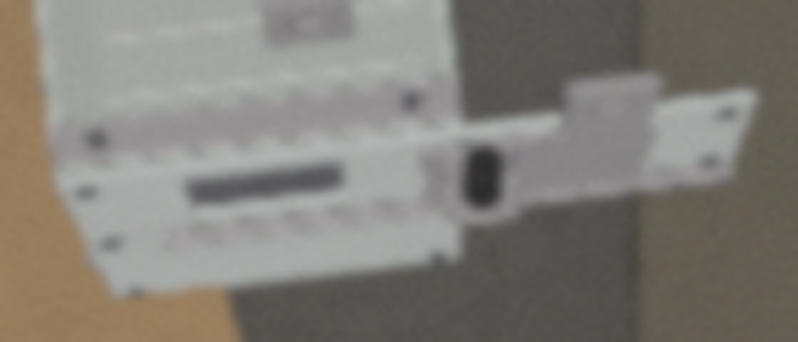

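```bash
python3 - <<'E'
from h import *
from scipy.optimize import least_squares
f=lambda x,y:(255+x/5.7,165+y/5.7)
b=unproj("top",[f(118,297),f(462,260)],0); print(b, np.linalg.norm(b[0]-b[1]),b.mean(0))
sc=lambda x,y:(110+x/3.5,140+y/3.5)
# slot pts local
obs=[("scene",sc(478,328),(-.002,.031,.030)),("scene",sc(537,268),(-.001,-.031,.030)),("scene",sc(535,330),(.002,-.031,-.030)),("scene",sc(485,383),(0,.031,-.030)),
("top",f(188,190),(-.002,.031,.03)),("top",f(343,167),(-.002,-.031,.03))]
def loc(p,q):
    c,s=np.cos(p[2]),np.sin(p[2]); q=np.array(q); return np.array([p[0]+c*q[0]-s*q[1],p[1]+s*q[0]+c*q[1],.16+q[2]])
def res(p,names=("scene","top")): return np.concatenate([proj(n,loc(p,q))[0]-uv for n,uv,q in obs if n in names])
for nm in (("scene","top"),("scene",),("top",)):
    r=least_squares(lambda p:res(p,nm),[.7,.03,.0]); print(nm,r.x,np.degrees(r.x[2]),r.fun.round(1))
E
```

```text
[[ 0.70524624  0.12940492  0.        ]
 [ 0.72535778 -0.02600975  0.        ]] 0.15671053966858714 [0.71530201 0.05169758 0.        ]
('scene', 'top') [0.7158466  0.0538592  0.13367666] 7.659108346646504 [ 0.4 -1.   0.1 -2.3  1.3 -0.4  0.1  3.  -1.3 -1.1 -0.4 -0.2]
('scene',) [0.71634477 0.05478931 0.11352063] 6.504252913504989 [-0.3 -1.  -0.1 -2.1  1.1 -0.2 -0.6  3. ]
('top',) [0.71435303 0.05203586 0.16951254] 9.712353116761289 [-0.4  0.1  0.4 -0.1]
```

```bash
cat >> h.py <<'E'
def T(x,y,z,yaw):
    M=np.eye(4); M[:3,:3]=R.from_euler('z',yaw).as_matrix(); M[:3,3]=[x,y,z]; return M
def box(x0,x1,y0,y1,z0,z1):
    c=np.array([[x,y,z] for x in(x0,x1) for y in(y0,y1) for z in(z0,z1)])
    e=[(a,b) for a in range(8) for b in range(a) if bin(a^b).count('1')==1]
    return [(c[a],c[b]) for a,b in e]
def draw(im,n,M,segs,col,crop,k):
    for a,b in segs:
        p=proj(n,np.array([a,b])@M[:3,:3].T+M[:3,3])
        q=((p-np.array(crop[:2])+.5)*k-.5)
        cv2.line(im,tuple(int(v) for v in q[0].round()),tuple(int(v) for v in q[1].round()),col,1,cv2.LINE_AA)
def overlay(src,n,items,f,crop,k):
    x0,y0,x1,y1=crop; im=cv2.resize(src[y0:y1,x0:x1],None,fx=k,fy=k,interpolation=cv2.INTER_CUBIC)
    for M,segs,col in items: draw(im,n,M,segs,col,crop,k)
    cv2.imwrite(f,im)
E
cat > o.py <<'E'
from h import *
t=cv2.imread("pics/top0.png");s=cv2.imread("pics/scene0.png")
S=T(.7155,.0525,.16,np.radians(7.5))
def rect(x,y0,y1,z0,z1): 
    c=[(x,y0,z0),(x,y1,z0),(x,y1,z1),(x,y0,z1)]; return [(np.array(c[i]),np.array(c[(i+1)%4])) for i in range(4)]
it=[(S,rect(-.002,-.031,.031,-.03,.03),(0,0,255)),(S,rect(.002,-.031,.031,-.03,.03),(0,160,255)),(S,rect(-.002,-.078,.078,-.16,.045),(0,255,0)),(S,box(.002,.290,-.078,.078,-.16,.049),(255,0,0))]
overlay(s,"scene",it,"pics/os.png",(110,140,310,310),3.9)
overlay(t,"top",it,"pics/ot.png",(245,50,395,225),3.4)
E
python3 o.py
```

```text
(no output)
```

View pics/os.png

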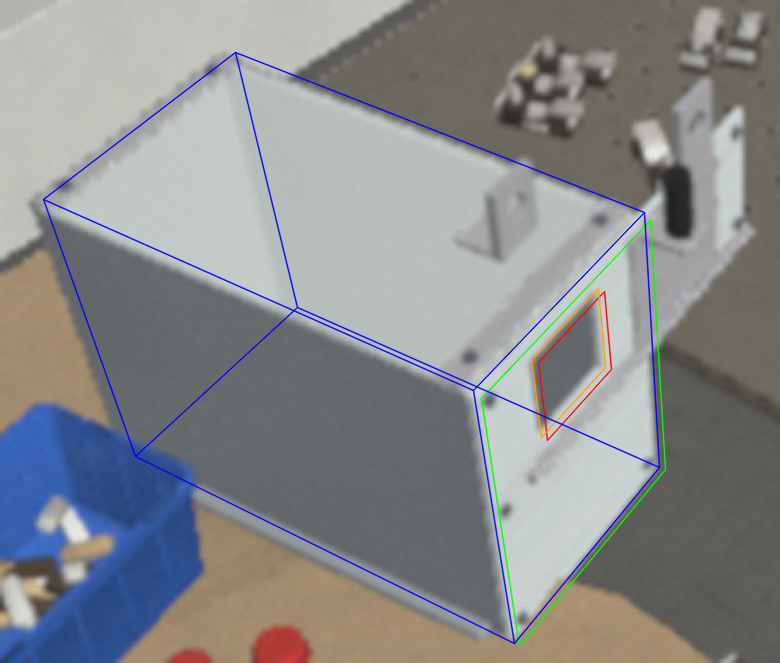

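View pics/ot.png

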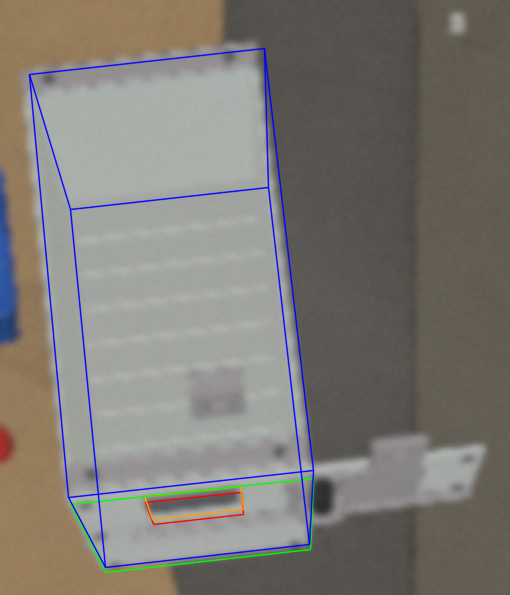

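```bash
python3 - <<'E'
from h import *
f=lambda x,y:(190+(x+.5)/4.4-.5,220+(y+.5)/4.4-.5)
def pr(n,a,b,z):
    p=unproj("top",[f(*a),f(*b)],z); d=p[0]-p[1]; print(n,p.mean(0).round(4),"len",np.linalg.norm(d).round(4),"yaw of first-end dir",np.degrees(np.arctan2(d[1],d[0])).round(1))
pr("F1",(456,176),(441,271),.014)
pr("F2",(615,150),(617,250),.014)
pr("F3",(661,399),(685,487),.014)
pr("P1",(316,48),(319,157),.014)
pr("P2",(515,383),(491,490),.014)
pr("boat",(143.5,67),(141.5,409),.014)
pr("trayF",(143.5,33),(134,430),.011)
g=unproj("top",[(431.5,334.5),(375,320)],.011);print(g)
E
python3 - <<'E'
from h import *
t=cv2.imread("pics/top0.png");s=cv2.imread("pics/scene0.png")
save(t,"pics/r1.png",(355,295,465,355),7)
save(s,"pics/r2.png",(375,235,475,300),7)
E
```

```text
F1 [0.5666 0.0828 0.014 ] len 0.0551 yaw of first-end dir -7.1
F2 [ 0.5822 -0.0125  0.014 ] len 0.0574 yaw of first-end dir 2.4
F3 [ 0.4457 -0.0474  0.014 ] len 0.0506 yaw of first-end dir 16.4
P1 [0.635  0.1607 0.014 ] len 0.0637 yaw of first-end dir 3.9
P2 [0.447  0.0482 0.014 ] len 0.0611 yaw of first-end dir -11.1
boat [0.5554 0.258  0.014 ] len 0.1965 yaw of first-end dir 2.7
trayF [0.5597 0.261  0.011 ] len 0.2288 yaw of first-end dir 1.7
[[ 0.41645206 -0.26609384  0.011     ]
 [ 0.44829446 -0.12750257  0.011     ]]
```

View pics/r1.png

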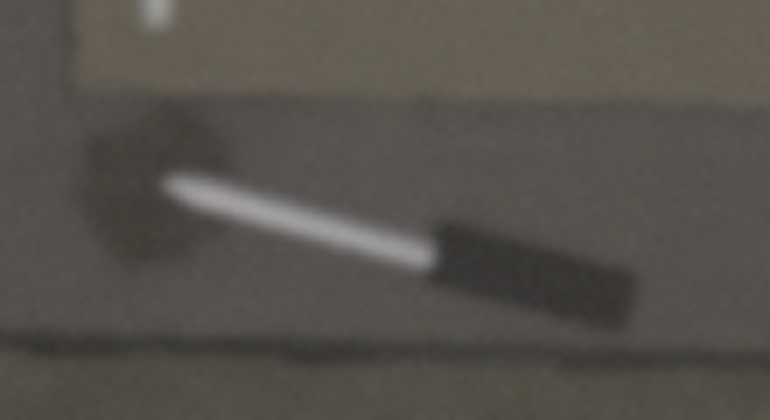

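View pics/r2.png

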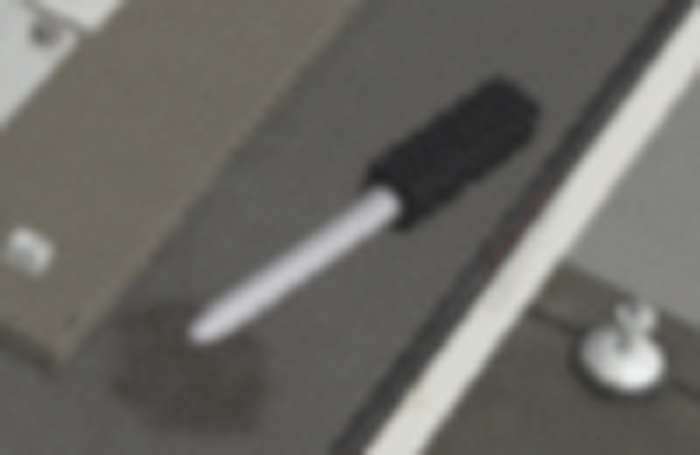

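```bash
python3 - <<'E'
from h import *
t=cv2.imread("pics/top0.png");s=cv2.imread("pics/scene0.png")
d=np.radians
f=lambda x,y:(355+(x+.5)/7-.5,295+(y+.5)/7-.5)
p=unproj("top",[f(438,250),f(632,300),f(165,183)],.011);print(p); v=p[2]-p[1];print(np.linalg.norm(v),np.degrees(np.arctan2(v[1],v[0])), 'grip c', p[2]-v/np.linalg.norm(v)*.135, p[0]-.04*v/np.linalg.norm(v))
B=lambda L:box(-L/2,L/2,-.0125,.0125,0,.021)
rodyaw=np.arctan2(v[1],v[0]); g=p[0]-.04*v/np.linalg.norm(v)
boat=T(.5554,.258,.009,d(2.3))
G=T(0,0,0,0); 
hs=[]
a=d(15)
for sy in(-.017,.017):
    pts=[np.array([-.115+u*(-np.sin(a))+w*np.cos(a),sy,.069+u*np.cos(a)+w*np.sin(a)]) for u,w in((-.026,-.006),(.026,-.006),(.026,.006),(-.026,.006))]
    hs+=[(pts[i],pts[(i+1)%4]) for i in range(4)]
c=(0,0,255)
it=[(T(.5666,.0828,0,d(-7.5)),B(.056),c),(T(.5822,-.0125,0,d(1.5)),B(.058),c),(T(.4457,-.0474,0,d(16)),B(.052),c),
(boat,box(-.0965,.0985,-.021,.021,-.003,.005),(0,255,0)),(boat,hs,(0,255,0)),(T(.5554,.258,.006,d(2.3)),box(-.1125,.111,-.032,.032,0,.005),(255,0,0)),
(T(g[0],g[1],.011,rodyaw),box(-.03,.04,-.011,.011,-.011,.011)+box(.04,.135,-.006,.006,-.006,.006),(0,255,255))]
overlay(s,"scene",it,"pics/os2.png",(185,250,435,440),3.1)
overlay(t,"top",it,"pics/ot2.png",(190,220,370,340),4.4)
overlay(s,"scene",it,"pics/os3.png",(375,235,475,300),7)
overlay(t,"top",it,"pics/ot3.png",(355,295,465,355),7)
E
```

```text
[[ 0.42578849 -0.2310631   0.011     ]
 [ 0.41019502 -0.29859336  0.011     ]
 [ 0.44673739 -0.13526072  0.011     ]]
0.16737052871121105 77.38890911745997 grip c [ 0.41726255 -0.26700378  0.011     ] [ 0.41705521 -0.27009808  0.011     ]
```

View pics/os2.png

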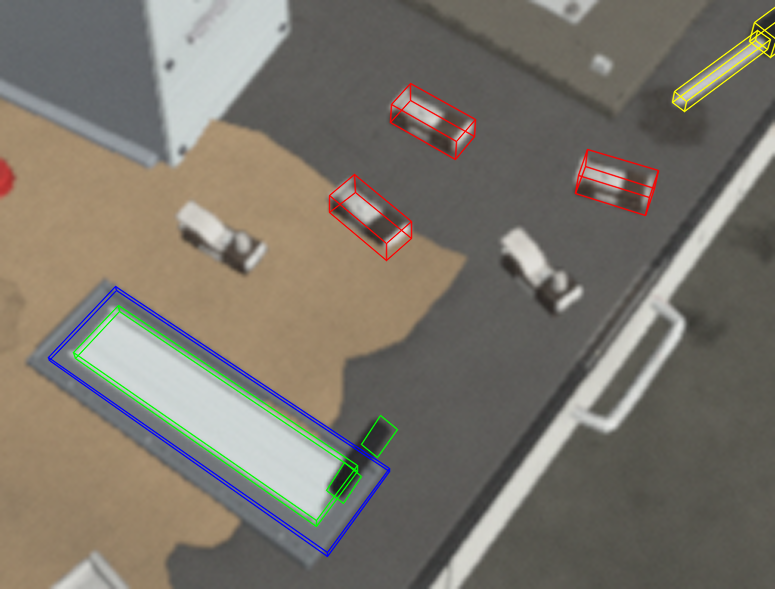

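View pics/ot2.png

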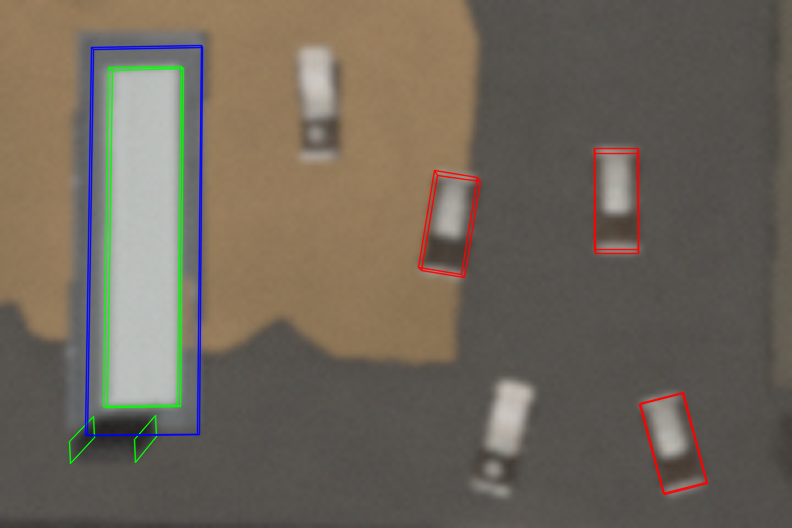

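View pics/os3.png

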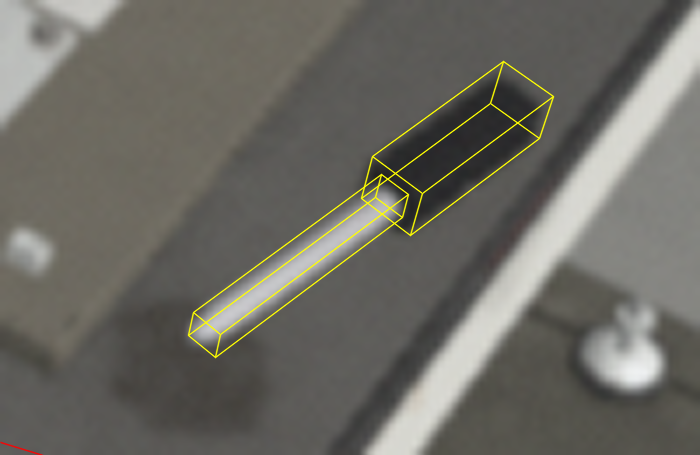

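View pics/ot3.png

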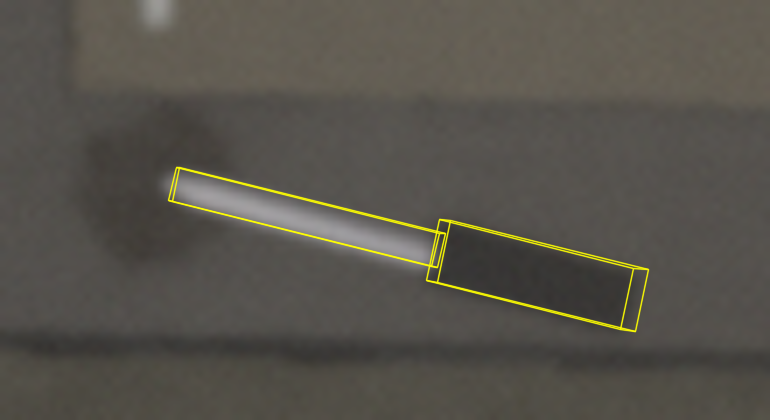

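```bash
cat > plan.py <<'E'
# usage: plan.py x y z yaw [pitch]  ... several targets separated by ','; yaw=heading of tool x (tool down), pitch = extra turn about tool y after
import sys
from h import *
o=robot.get_obs(); R0=R.from_quat(o["ee_rot"]); p0=o["tcp_pos"]
if __name__=="__main__":
    print("now",o["t"].__round__(2),p0.round(4),"xhead",np.degrees(np.arctan2(*R0.as_matrix()[[1,0],0])).round(1),"open",round(o["opening"],4))
    for s in " ".join(sys.argv[1:]).split(","):
        v=[float(q) for q in s.split()]
        Rt=R.from_euler('z',v[3],degrees=True)*R.from_euler('x',180,degrees=True)
        if len(v)>4: Rt=Rt*R.from_euler('x',v[4],degrees=True)
        d=R0.inv().apply(np.array(v[:3])-p0)*100; r=np.degrees((R0.inv()*Rt).as_rotvec())
        print("t",d.round(2),"r",r.round(1))
E
python3 plan.py .5666 .0828 .12 -7.5, .5666 .0828 .004 -7.5, .498 .2557 .15 2, .498 .2557 .02 2
```

```text
now 0.1 [ 0.2511 -0.5718  0.222 ] xhead 23.7 open 0.0875
t [ 55.2  -47.24  10.27] r [-0.1  0.  31.2]
t [ 55.2  -47.22  21.87] r [-0.1  0.  31.2]
t [ 55.87 -65.83   7.29] r [-0.1  0.  21.7]
t [ 55.87 -65.81  20.29] r [-0.1  0.  21.7]
```

```bash
python3 -m pendant '[{"tx":55.2,"ty":-47.2,"tz":10.3,"rz":31.2,"jaw":0.15},{"tx":55.2,"ty":-47.2,"tz":10.3,"rz":31.2,"jaw":0.15},{"tx":55.2,"ty":-47.2,"tz":10.3,"rz":31.2,"jaw":0.15},{"tx":55.2,"ty":-47.2,"tz":10.3,"rz":31.2,"jaw":0.15},{"tx":55.2,"ty":-47.2,"tz":10.3,"rz":31.2,"jaw":0.15},{"tx":55.2,"ty":-47.2,"tz":10.3,"rz":31.2,"jaw":0.15},{"tx":55.2,"ty":-47.2,"tz":10.3,"rz":31.2,"jaw":0.15},{"tx":55.2,"ty":-47.2,"tz":10.3,"rz":31.2,"jaw":0.15},{"tx":55.2,"ty":-47.2,"tz":10.3,"rz":31.2,"jaw":0.15},{"tx":55.2,"ty":-47.2,"tz":10.3,"rz":31.2,"jaw":0.15}]'; python3 plan.py .5666 .0828 .05 -7.5, .5666 .0828 .004 -7.5
```

```text
now 0.1 [ 0.2511 -0.5718  0.222 ] xhead 23.7 open 0.0875
t [ 55.2  -47.23  17.27] r [-0.1  0.  31.2]
t [ 55.2  -47.22  21.87] r [-0.1  0.  31.2]invalid input at $[0]: expected keys tx, ty, tz, rx, ry, rz, jaw
```

```bash
python3 -m pendant '[{"tx":55.2,"ty":-47.2,"tz":10.3,"rx":0,"ry":0,"rz":31.2,"jaw":0.15},{"tx":55.2,"ty":-47.2,"tz":10.3,"rx":0,"ry":0,"rz":31.2,"jaw":0.15},{"tx":55.2,"ty":-47.2,"tz":10.3,"rx":0,"ry":0,"rz":31.2,"jaw":0.15},{"tx":55.2,"ty":-47.2,"tz":10.3,"rx":0,"ry":0,"rz":31.2,"jaw":0.15},{"tx":55.2,"ty":-47.2,"tz":10.3,"rx":0,"ry":0,"rz":31.2,"jaw":0.15},{"tx":55.2,"ty":-47.2,"tz":10.3,"rx":0,"ry":0,"rz":31.2,"jaw":0.15},{"tx":55.2,"ty":-47.2,"tz":10.3,"rx":0,"ry":0,"rz":31.2,"jaw":0.15},{"tx":55.2,"ty":-47.2,"tz":10.3,"rx":0,"ry":0,"rz":31.2,"jaw":0.15}]'; python3 plan.py .5666 .0828 .12 -7.5, .5666 .0828 .004 -7.5
```

```text
t: 1.1
tcp_pos: [0.4668, -0.1249, 0.1523]
ee_rot: [0.998, -0.065, 0.0, 0.0]
ft_force: [0.7, -0.3, -0.4]
opening: 0.0507
now 1.1 [ 0.4668 -0.1249  0.1523] xhead -7.5 open 0.0507
t [  7.18 -21.9    3.23] r [ 0. -0.  0.]
t [  7.18 -21.9   14.83] r [ 0. -0.  0.]
```

```bash
python3 -m pendant '[{"tx":7.2,"ty":-21.9,"tz":3.2,"rx":0,"ry":0,"rz":0,"jaw":0.15},{"tx":7.2,"ty":-21.9,"tz":3.2,"rx":0,"ry":0,"rz":0,"jaw":0.15},{"tx":7.2,"ty":-21.9,"tz":3.2,"rx":0,"ry":0,"rz":0,"jaw":0.15},{"tx":7.2,"ty":-21.9,"tz":3.2,"rx":0,"ry":0,"rz":0,"jaw":0.15},{"tx":7.2,"ty":-21.9,"tz":3.2,"rx":0,"ry":0,"rz":0,"jaw":0.15},{"tx":7.2,"ty":-21.9,"tz":3.2,"rx":0,"ry":0,"rz":0,"jaw":0.15}]'; python3 plan.py .5666 .0828 .05 -7.5, .5666 .0828 .004 -7.5
python3 - <<'E'
from h import *
shot("top","pics/a1.png",(220,200,380,320),5)
E
```

```text
t: 1.85
tcp_pos: [0.5654, 0.0805, 0.1201]
ee_rot: [0.998, -0.065, -0.001, 0.0]
ft_force: [-0.4, 0.2, 0.2]
opening: 0.0502
now 1.85 [0.5654 0.0805 0.1201] xhead -7.5 open 0.0502
t [ 0.1  -0.24  7.01] r [0.  0.1 0. ]
t [ 0.11 -0.25 11.61] r [0.  0.1 0. ]
```

View pics/a1.png

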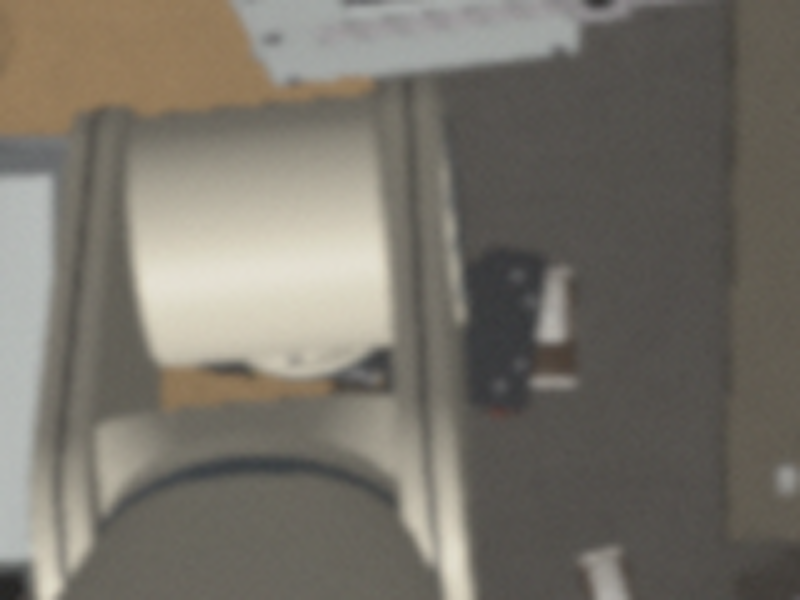

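```bash
python3 -m pendant '[{"tx":0,"ty":0,"tz":6,"rx":0,"ry":0,"rz":0,"jaw":0.15},{"tx":0,"ty":0,"tz":10,"rx":0,"ry":0,"rz":0,"jaw":0.15},{"tx":0,"ty":0,"tz":11.6,"rx":0,"ry":0,"rz":0,"jaw":0.15},{"tx":0,"ty":0,"tz":11.6,"rx":0,"ry":0,"rz":0,"jaw":0.15},{"tx":0,"ty":0,"tz":11.6,"rx":0,"ry":0,"rz":0,"jaw":0.15}]'
python3 - <<'E'
from h import *
shot("scene","pics/a2.png",(180,220,440,415),3)
E
```

```text
t: 2.52
tcp_pos: [0.5674, 0.0807, 0.006]
ee_rot: [0.998, -0.066, 0.001, -0.0]
ft_force: [0.4, -0.0, 0.2]
opening: 0.0508
```

View pics/a2.png

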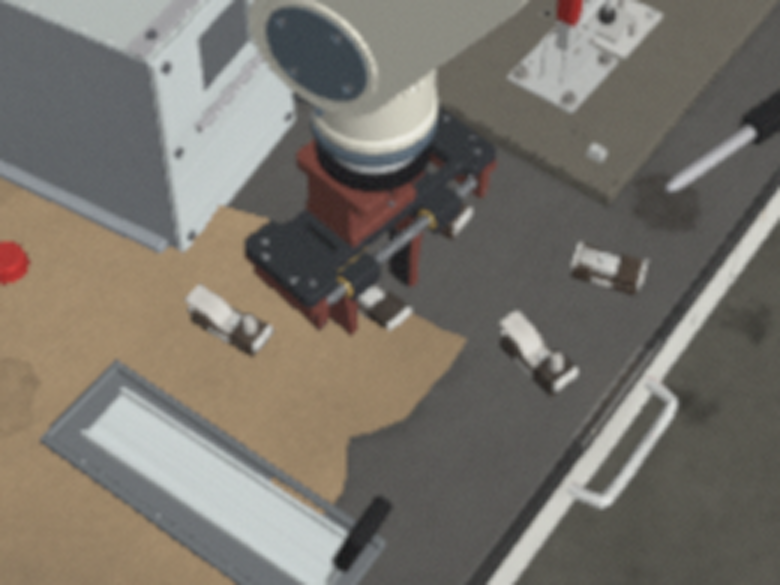

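```bash
python3 -m pendant '[{"tx":0,"ty":0,"tz":0.1,"rx":0,"ry":0,"rz":0,"jaw":-1},{"tx":0,"ty":0,"tz":0.1,"rx":0,"ry":0,"rz":0,"jaw":-1},{"tx":0,"ty":0,"tz":0.1,"rx":0,"ry":0,"rz":0,"jaw":-1},{"tx":0,"ty":0,"tz":0.1,"rx":0,"ry":0,"rz":0,"jaw":-1},{"tx":0,"ty":0,"tz":0.1,"rx":0,"ry":0,"rz":0,"jaw":-1}]'
python3 -m pendant '[{"tx":0,"ty":0,"tz":-5,"rx":0,"ry":0,"rz":0,"jaw":-1},{"tx":0,"ty":0,"tz":-10,"rx":0,"ry":0,"rz":0,"jaw":-1},{"tx":0,"ty":0,"tz":-12,"rx":0,"ry":0,"rz":0,"jaw":-1},{"tx":0,"ty":0,"tz":-12,"rx":0,"ry":0,"rz":0,"jaw":-1},{"tx":0,"ty":0,"tz":-12,"rx":0,"ry":0,"rz":0,"jaw":-1}]'
python3 - <<'E'
from h import *
shot("scene","pics/a3.png",(180,170,440,365),3)
E
python3 plan.py .4985 .2557 .124 2, .4985 .2557 .022 2
```

```text
t: 3.2
tcp_pos: [0.5665, 0.0811, 0.0039]
ee_rot: [0.998, -0.065, 0.0, -0.0]
ft_force: [-0.9, 0.7, 4.8]
opening: 0.0246
t: 3.82
tcp_pos: [0.5653, 0.0808, 0.1223]
ee_rot: [0.998, -0.065, -0.001, 0.0]
ft_force: [-0.7, 0.4, -0.7]
opening: 0.0244
now 3.88 [0.5651 0.0808 0.122 ] xhead -7.5 open 0.0244
t [ -8.89 -16.47  -0.18] r [ 0.   0.1 -9.5]
t [ -8.86 -16.48  10.02] r [ 0.   0.1 -9.5]
```

View pics/a3.png

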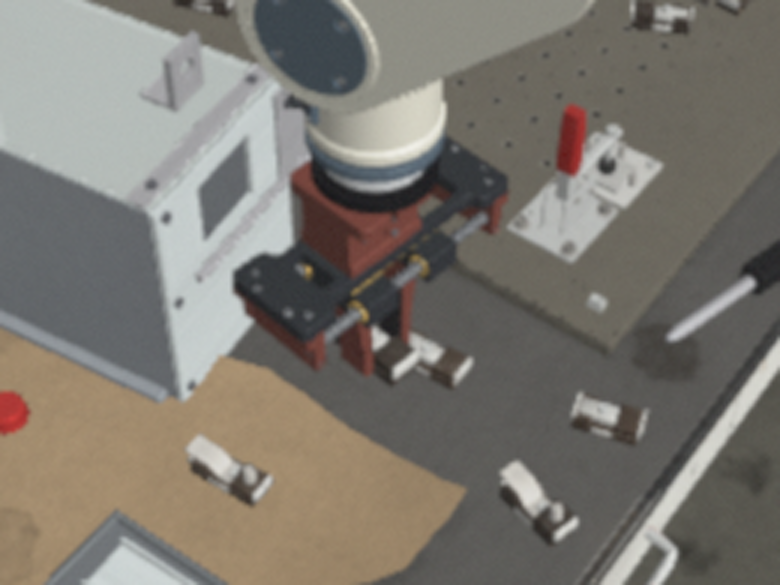

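```bash
python3 -m pendant '[{"tx":-3,"ty":-5.5,"tz":0,"rx":0,"ry":0,"rz":-4,"jaw":-1},{"tx":-6,"ty":-11,"tz":0,"rx":0,"ry":0,"rz":-9.5,"jaw":-1},{"tx":-8.9,"ty":-16.5,"tz":0,"rx":0,"ry":0,"rz":-9.5,"jaw":-1},{"tx":-8.9,"ty":-16.5,"tz":0,"rx":0,"ry":0,"rz":-9.5,"jaw":-1},{"tx":-8.9,"ty":-16.5,"tz":2,"rx":0,"ry":0,"rz":-9.5,"jaw":-1},{"tx":-8.9,"ty":-16.5,"tz":6,"rx":0,"ry":0,"rz":-9.5,"jaw":-1},{"tx":-8.9,"ty":-16.5,"tz":9,"rx":0,"ry":0,"rz":-9.5,"jaw":-1},{"tx":-8.9,"ty":-16.5,"tz":9,"rx":0,"ry":0,"rz":-9.5,"jaw":-1},{"tx":-8.9,"ty":-16.5,"tz":9,"rx":0,"ry":0,"rz":-9.5,"jaw":-1}]'
python3 plan.py .4985 .2557 .016 2
python3 - <<'E'
from h import *
shot("scene","pics/a4.png",(150,270,410,465),3)
E
```

```text
t: 5.0
tcp_pos: [0.4999, 0.2556, 0.0338]
ee_rot: [1.0, 0.017, -0.0, 0.0]
ft_force: [0.3, 0.2, -0.1]
opening: 0.0244
now 5.0 [0.4999 0.2556 0.0338] xhead 2.0 open 0.0244
t [-0.14 -0.01  1.78] r [ 0.  0. -0.]
```

View pics/a4.png

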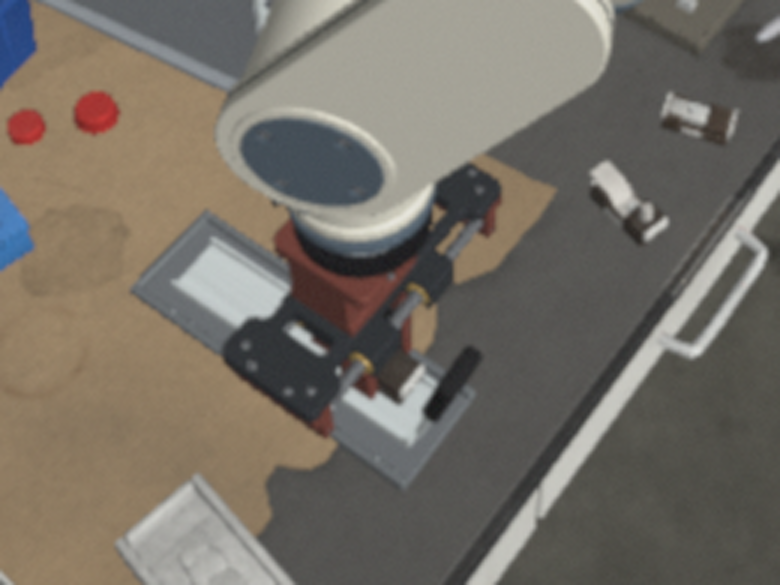

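```bash
python3 -m pendant '[{"tx":-0.1,"ty":0,"tz":1.0,"rx":0,"ry":0,"rz":0,"jaw":-1},{"tx":-0.1,"ty":0,"tz":1.8,"rx":0,"ry":0,"rz":0,"jaw":-1},{"tx":-0.1,"ty":0,"tz":1.8,"rx":0,"ry":0,"rz":0,"jaw":-1},{"tx":-0.1,"ty":0,"tz":1.8,"rx":0,"ry":0,"rz":0,"jaw":0},{"tx":-0.1,"ty":0,"tz":1.8,"rx":0,"ry":0,"rz":0,"jaw":0},{"tx":-0.1,"ty":0,"tz":1.8,"rx":0,"ry":0,"rz":0,"jaw":0}]'
python3 -m pendant '[{"tx":0,"ty":0,"tz":-3,"rx":0,"ry":0,"rz":0,"jaw":0.15},{"tx":0,"ty":0,"tz":-9,"rx":0,"ry":0,"rz":0,"jaw":0.15},{"tx":0,"ty":0,"tz":-13,"rx":0,"ry":0,"rz":0,"jaw":0.15},{"tx":0,"ty":0,"tz":-13,"rx":0,"ry":0,"rz":0,"jaw":0.15}]'
python3 - <<'E'
from h import *
shot("scene","pics/a5.png",(150,220,410,415),3)
E
python3 plan.py .5822 -.0125 .13 1.5,.5822 -.0125 .004 1.5
```

```text
t: 5.8
tcp_pos: [0.4986, 0.2562, 0.0157]
ee_rot: [1.0, 0.018, 0.0, -0.0]
ft_force: [0.2, -0.4, 0.0]
opening: 0.0436
t: 6.3
tcp_pos: [0.5006, 0.2572, 0.149]
ee_rot: [1.0, 0.018, 0.003, -0.001]
ft_force: [-1.0, -0.5, 0.0]
opening: 0.0504
now 6.35 [0.4992 0.2565 0.1469] xhead 2.0 open 0.0505
t [ 7.34 27.18  1.68] r [-0.1 -0.2  0.5]
t [ 7.3  27.19 14.28] r [-0.1 -0.2  0.5]
```

View pics/a5.png

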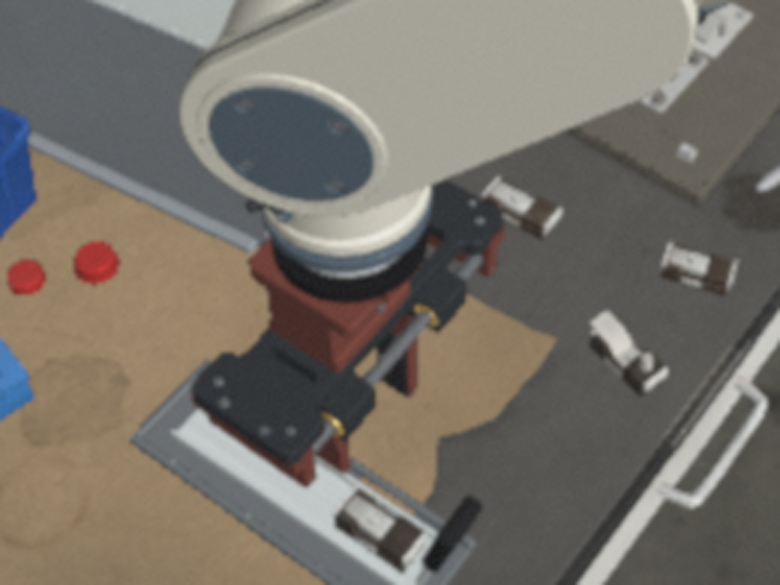

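```bash
python3 -m pendant '[{"tx":1.5,"ty":6,"tz":0.5,"rx":0,"ry":0,"rz":0,"jaw":0.15},{"tx":3,"ty":12,"tz":1,"rx":0,"ry":0,"rz":0,"jaw":0.15},{"tx":4.7,"ty":18,"tz":1.5,"rx":0,"ry":0,"rz":0,"jaw":0.15},{"tx":6.2,"ty":23.5,"tz":1.7,"rx":0,"ry":0,"rz":0,"jaw":0.15},{"tx":7.3,"ty":27.1,"tz":1.7,"rx":0,"ry":0,"rz":0,"jaw":0.15},{"tx":7.3,"ty":27.1,"tz":1.7,"rx":0,"ry":0,"rz":0,"jaw":0.15},{"tx":7.3,"ty":27.1,"tz":3,"rx":0,"ry":0,"rz":0,"jaw":0.15},{"tx":7.3,"ty":27.1,"tz":8,"rx":0,"ry":0,"rz":0,"jaw":0.15},{"tx":7.3,"ty":27.1,"tz":10,"rx":0,"ry":0,"rz":0,"jaw":0.15},{"tx":7.3,"ty":27.1,"tz":10,"rx":0,"ry":0,"rz":0,"jaw":0.15}]'
python3 plan.py .5822 -.0125 .004 1.5
python3 - <<'E'
from h import *
shot("scene","pics/a6.png",(200,200,460,395),3)
E
```

```text
t: 7.6
tcp_pos: [0.5791, -0.0111, 0.0436]
ee_rot: [1.0, 0.018, -0.002, -0.0]
ft_force: [-0.4, 0.2, 0.0]
opening: 0.0506
now 7.6 [ 0.5791 -0.0111  0.0436] xhead 2.1 open 0.0506
t [0.32 0.15 3.96] r [-0.   0.3  0.6]
```

View pics/a6.png

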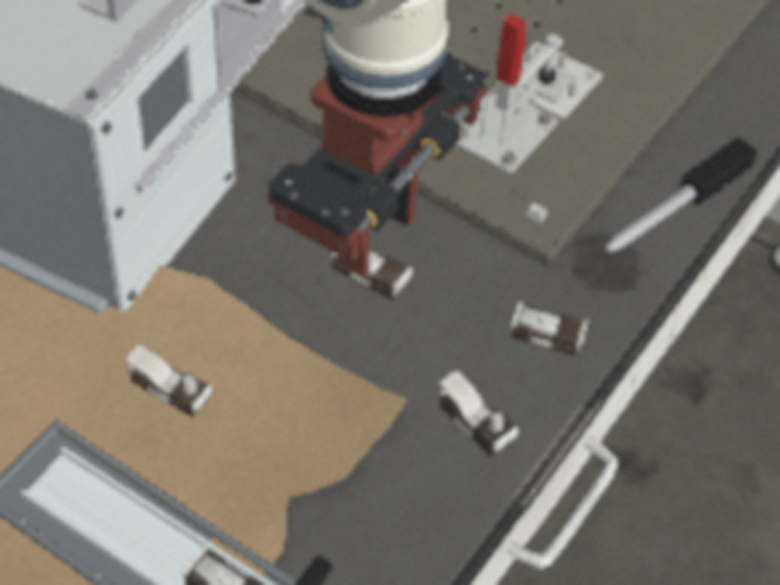

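```bash
python3 -m pendant '[{"tx":0.3,"ty":0.1,"tz":2,"rx":0,"ry":0,"rz":0,"jaw":0.15},{"tx":0.3,"ty":0.1,"tz":3.8,"rx":0,"ry":0,"rz":0,"jaw":0.15},{"tx":0.3,"ty":0.1,"tz":4,"rx":0,"ry":0,"rz":0,"jaw":0.15},{"tx":0.3,"ty":0.1,"tz":4,"rx":0,"ry":0,"rz":0,"jaw":0.15},{"tx":0.3,"ty":0.1,"tz":4,"rx":0,"ry":0,"rz":0,"jaw":-1},{"tx":0.3,"ty":0.1,"tz":4,"rx":0,"ry":0,"rz":0,"jaw":-1},{"tx":0.3,"ty":0.1,"tz":4,"rx":0,"ry":0,"rz":0,"jaw":-1},{"tx":0.3,"ty":0.1,"tz":4,"rx":0,"ry":0,"rz":0,"jaw":-1},{"tx":0.3,"ty":0.1,"tz":4,"rx":0,"ry":0,"rz":0,"jaw":-1}]'
python3 -m pendant '[{"tx":0,"ty":0,"tz":-5,"rx":0,"ry":0,"rz":0,"jaw":-1},{"tx":0,"ty":0,"tz":-10,"rx":0,"ry":0,"rz":0,"jaw":-1},{"tx":0,"ty":0,"tz":-12,"rx":0,"ry":0,"rz":0,"jaw":-1},{"tx":0,"ty":0,"tz":-12,"rx":0,"ry":0,"rz":0,"jaw":-1}]'
python3 plan.py .559 .258 .124 2, .559 .258 .03 2
```

```text
t: 8.78
tcp_pos: [0.5842, -0.0131, 0.0059]
ee_rot: [1.0, 0.018, 0.0, 0.0]
ft_force: [-0.4, 0.6, 4.7]
opening: 0.0243
t: 9.28
tcp_pos: [0.585, -0.0131, 0.127]
ee_rot: [1.0, 0.018, 0.002, 0.0]
ft_force: [-0.0, -0.6, -0.9]
opening: 0.0244
now 9.28 [ 0.585  -0.0131  0.127 ] xhead 2.0 open 0.0244
t [ -1.65 -27.18   0.29] r [ 0.  -0.2  0. ]
t [ -1.68 -27.19   9.69] r [ 0.  -0.2  0. ]
```

```bash
python3 -m pendant '[{"tx":-0.4,"ty":-6,"tz":0,"rx":0,"ry":0,"rz":0,"jaw":-1},{"tx":-0.8,"ty":-12,"tz":0,"rx":0,"ry":0,"rz":0,"jaw":-1},{"tx":-1.2,"ty":-18,"tz":0,"rx":0,"ry":0,"rz":0,"jaw":-1},{"tx":-1.5,"ty":-23.5,"tz":0,"rx":0,"ry":0,"rz":0,"jaw":-1},{"tx":-1.5,"ty":-27.2,"tz":0,"rx":0,"ry":0,"rz":0,"jaw":-1},{"tx":-1.5,"ty":-27.2,"tz":1,"rx":0,"ry":0,"rz":0,"jaw":-1},{"tx":-1.5,"ty":-27.2,"tz":5,"rx":0,"ry":0,"rz":0,"jaw":-1},{"tx":-1.5,"ty":-27.2,"tz":9,"rx":0,"ry":0,"rz":0,"jaw":-1},{"tx":-1.5,"ty":-27.2,"tz":9,"rx":0,"ry":0,"rz":0,"jaw":-1},{"tx":-1.5,"ty":-27.2,"tz":9,"rx":0,"ry":0,"rz":0,"jaw":-1}]'
python3 plan.py .561 .258 .017 2
python3 - <<'E'
from h import *
shot("scene","pics/a7.png",(150,240,410,435),3)
E
```

```text
t: 10.52
tcp_pos: [0.5597, 0.2576, 0.0356]
ee_rot: [1.0, 0.017, -0.0, 0.0]
ft_force: [-0.1, 0.1, -0.8]
opening: 0.0247
now 10.53 [0.5597 0.2576 0.0356] xhead 2.0 open 0.0247
t [ 0.13 -0.04  1.86] r [ 0.  0. -0.]
```

View pics/a7.png

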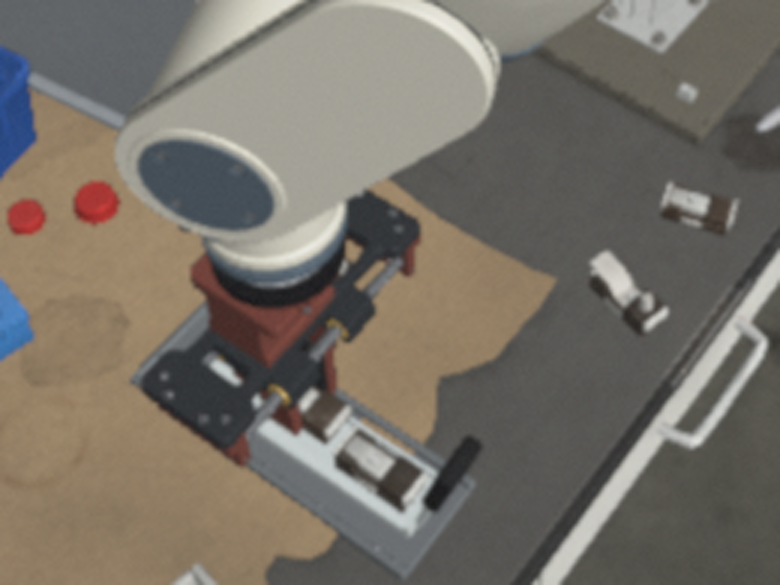

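```bash
python3 -m pendant '[{"tx":0.2,"ty":0,"tz":1.0,"rx":0,"ry":0,"rz":0,"jaw":-1},{"tx":0.2,"ty":0,"tz":1.9,"rx":0,"ry":0,"rz":0,"jaw":-1},{"tx":0.2,"ty":0,"tz":1.9,"rx":0,"ry":0,"rz":0,"jaw":-1},{"tx":0.2,"ty":0,"tz":1.9,"rx":0,"ry":0,"rz":0,"jaw":0},{"tx":0.2,"ty":0,"tz":1.9,"rx":0,"ry":0,"rz":0,"jaw":0},{"tx":0.2,"ty":0,"tz":1.9,"rx":0,"ry":0,"rz":0,"jaw":0}]'
python3 -m pendant '[{"tx":0,"ty":0,"tz":-3,"rx":0,"ry":0,"rz":0,"jaw":0.15},{"tx":0,"ty":0,"tz":-9,"rx":0,"ry":0,"rz":0,"jaw":0.15},{"tx":0,"ty":0,"tz":-13,"rx":0,"ry":0,"rz":0,"jaw":0.15},{"tx":0,"ty":0,"tz":-13,"rx":0,"ry":0,"rz":0,"jaw":0.15}]'
python3 - <<'E'
from h import *
shot("scene","pics/a8.png",(150,220,410,415),3)
E
python3 plan.py .4457 -.0474 .13 16,.4457 -.0474 .004 16
```

```text
t: 11.32
tcp_pos: [0.5616, 0.2584, 0.0168]
ee_rot: [1.0, 0.018, 0.0, -0.0]
ft_force: [0.1, -0.1, -0.0]
opening: 0.0438
t: 11.82
tcp_pos: [0.5636, 0.2593, 0.1504]
ee_rot: [1.0, 0.018, 0.003, -0.001]
ft_force: [-0.2, 0.2, -0.3]
opening: 0.0504
now 11.88 [0.5622 0.2587 0.1481] xhead 2.0 open 0.0507
t [-12.73  30.18   1.73] r [ -0.   -0.2 -14. ]
t [-12.76  30.2   14.33] r [ -0.   -0.2 -14. ]
```

View pics/a8.png

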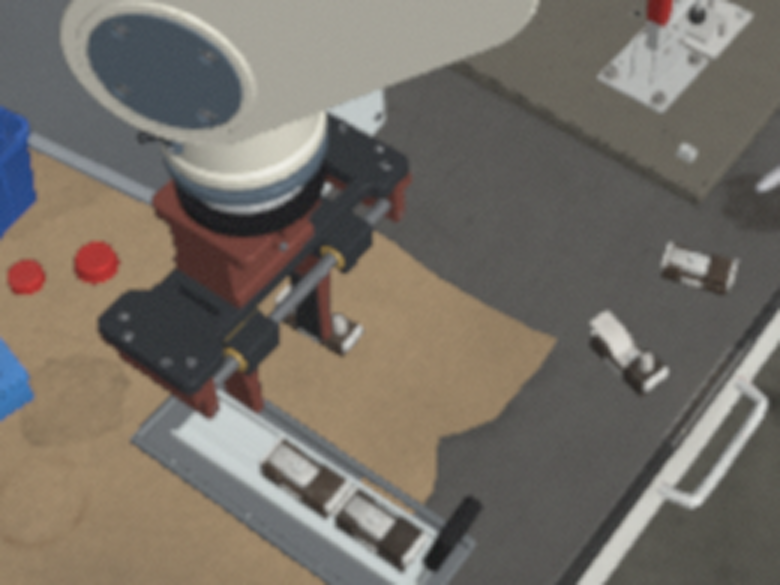

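```bash
python3 -m pendant '[{"tx":-2.2,"ty":5.4,"tz":0.3,"rx":0,"ry":0,"rz":-2,"jaw":0.15},{"tx":-4.4,"ty":10.6,"tz":0.6,"rx":0,"ry":0,"rz":-5,"jaw":0.15},{"tx":-6.6,"ty":16,"tz":1,"rx":0,"ry":0,"rz":-8,"jaw":0.15},{"tx":-8.8,"ty":21.4,"tz":1.5,"rx":0,"ry":0,"rz":-11,"jaw":0.15},{"tx":-11,"ty":26.5,"tz":1.7,"rx":0,"ry":0,"rz":-14,"jaw":0.15},{"tx":-12.7,"ty":30.2,"tz":1.7,"rx":0,"ry":0,"rz":-14,"jaw":0.15},{"tx":-12.7,"ty":30.2,"tz":1.7,"rx":0,"ry":0,"rz":-14,"jaw":0.15},{"tx":-12.7,"ty":30.2,"tz":6,"rx":0,"ry":0,"rz":-14,"jaw":0.15},{"tx":-12.7,"ty":30.2,"tz":10,"rx":0,"ry":0,"rz":-14,"jaw":0.15},{"tx":-12.7,"ty":30.2,"tz":10,"rx":0,"ry":0,"rz":-14,"jaw":0.15}]'
python3 plan.py .4457 -.0474 .004 16
python3 - <<'E'
from h import *
shot("scene","pics/a9.png",(200,200,460,395),3)
E
```

```text
t: 13.12
tcp_pos: [0.4426, -0.0469, 0.0438]
ee_rot: [0.99, 0.14, -0.004, -0.001]
ft_force: [-0.3, 0.7, -0.1]
opening: 0.0506
now 13.12 [ 0.4426 -0.0469  0.0438] xhead 16.0 open 0.0506
t [0.31 0.15 3.98] r [-0.2  0.4  0. ]
```

View pics/a9.png

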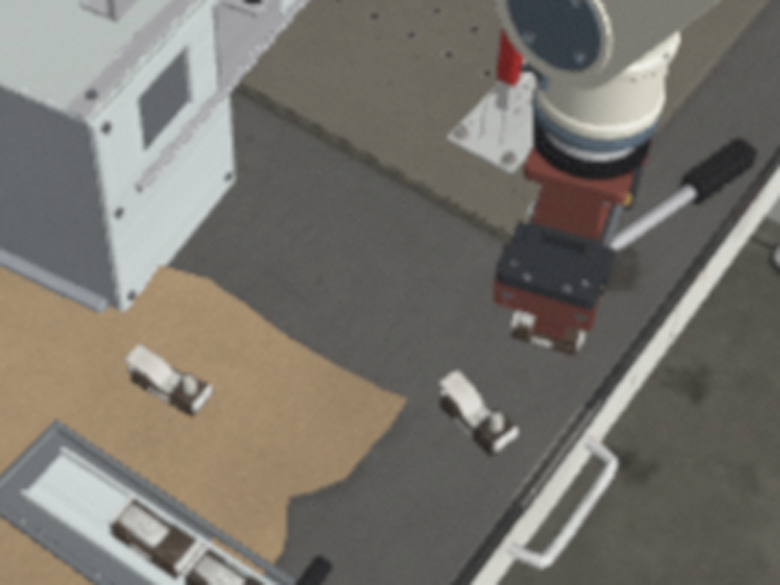

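```bash
python3 -m pendant '[{"tx":0.2,"ty":0.1,"tz":2,"rx":0,"ry":0,"rz":0,"jaw":0.15},{"tx":0.2,"ty":0.1,"tz":3.8,"rx":0,"ry":0,"rz":0,"jaw":0.15},{"tx":0.2,"ty":0.1,"tz":4.1,"rx":0,"ry":0,"rz":0,"jaw":0.15},{"tx":0.2,"ty":0.1,"tz":4.1,"rx":0,"ry":0,"rz":0,"jaw":0.15},{"tx":0.2,"ty":0.1,"tz":4.1,"rx":0,"ry":0,"rz":0,"jaw":-1},{"tx":0.2,"ty":0.1,"tz":4.1,"rx":0,"ry":0,"rz":0,"jaw":-1},{"tx":0.2,"ty":0.1,"tz":4.1,"rx":0,"ry":0,"rz":0,"jaw":-1},{"tx":0.2,"ty":0.1,"tz":4.1,"rx":0,"ry":0,"rz":0,"jaw":-1},{"tx":0.2,"ty":0.1,"tz":4.1,"rx":0,"ry":0,"rz":0,"jaw":-1}]'
python3 -m pendant '[{"tx":0,"ty":0,"tz":-5,"rx":0,"ry":0,"rz":0,"jaw":-1},{"tx":0,"ty":0,"tz":-10,"rx":0,"ry":0,"rz":0,"jaw":-1},{"tx":0,"ty":0,"tz":-12,"rx":0,"ry":0,"rz":0,"jaw":-1},{"tx":0,"ty":0,"tz":-12,"rx":0,"ry":0,"rz":0,"jaw":-1}]'
python3 plan.py .619 .2602 .124 2, .619 .2602 .03 2
```

```text
t: 14.3
tcp_pos: [0.4475, -0.0484, 0.0058]
ee_rot: [0.99, 0.139, 0.0, 0.0]
ft_force: [-1.4, 0.6, 6.9]
opening: 0.0237
t: 14.8
tcp_pos: [0.4483, -0.0485, 0.1268]
ee_rot: [0.99, 0.139, 0.002, 0.0]
ft_force: [0.1, 1.3, -0.1]
opening: 0.0234
now 14.8 [ 0.4483 -0.0485  0.1268] xhead 16.0 open 0.0234
t [ 24.92 -24.97   0.32] r [ 0.1 -0.2 14. ]
t [ 24.89 -24.98   9.72] r [ 0.1 -0.2 14. ]
```

```bash
python3 -m pendant '[{"tx":4,"ty":-4,"tz":0,"rx":0,"ry":0,"rz":3,"jaw":-1},{"tx":8,"ty":-8,"tz":0,"rx":0,"ry":0,"rz":6,"jaw":-1},{"tx":12,"ty":-12,"tz":0,"rx":0,"ry":0,"rz":9,"jaw":-1},{"tx":16,"ty":-16,"tz":0,"rx":0,"ry":0,"rz":12,"jaw":-1},{"tx":20,"ty":-20,"tz":0,"rx":0,"ry":0,"rz":14,"jaw":-1},{"tx":23,"ty":-23,"tz":0,"rx":0,"ry":0,"rz":14,"jaw":-1},{"tx":25,"ty":-25,"tz":0,"rx":0,"ry":0,"rz":14,"jaw":-1},{"tx":25,"ty":-25,"tz":4,"rx":0,"ry":0,"rz":14,"jaw":-1},{"tx":25,"ty":-25,"tz":8.5,"rx":0,"ry":0,"rz":14,"jaw":-1},{"tx":25,"ty":-25,"tz":8.5,"rx":0,"ry":0,"rz":14,"jaw":-1}]'
python3 plan.py .621 .2602 .0165 2
python3 - <<'E'
from h import *
shot("scene","pics/a10.png",(150,240,410,435),3)
E
```

```text
t: 16.05
tcp_pos: [0.6145, 0.2593, 0.0349]
ee_rot: [1.0, 0.018, -0.005, 0.002]
ft_force: [-0.8, 0.7, -0.7]
opening: 0.0233
now 16.05 [0.6145 0.2593 0.0349] xhead 2.0 open 0.0233
t [ 0.67 -0.07  1.83] r [0.2 0.6 0. ]
```

View pics/a10.png

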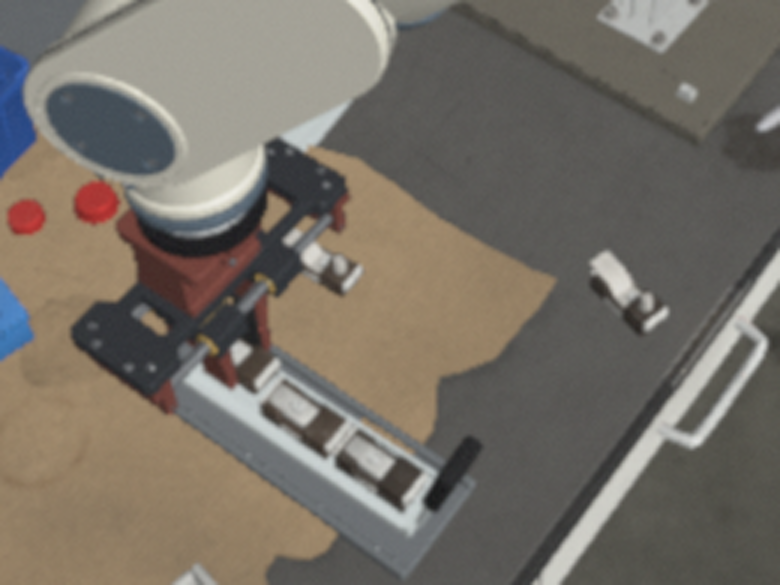

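```bash
python3 -m pendant '[{"tx":0,"ty":0,"tz":0,"rx":0,"ry":0,"rz":0,"jaw":-1},{"tx":0,"ty":0,"tz":0,"rx":0,"ry":0,"rz":0,"jaw":-1}]'
python3 plan.py .621 .2602 .0165 2
```

```text
t: 16.35
tcp_pos: [0.6199, 0.2613, 0.0424]
ee_rot: [1.0, 0.017, 0.001, -0.001]
ft_force: [0.1, -0.0, -0.3]
opening: 0.0229
now 16.35 [0.6199 0.2613 0.0424] xhead 2.0 open 0.0229
t [0.1  0.11 2.59] r [-0.1 -0.2  0. ]
```

```bash
python3 -m pendant '[{"tx":0.2,"ty":0.1,"tz":1.5,"rx":0,"ry":0,"rz":0,"jaw":-1},{"tx":0.2,"ty":0.1,"tz":2.5,"rx":0,"ry":0,"rz":0,"jaw":-1},{"tx":0.2,"ty":0.1,"tz":2.5,"rx":0,"ry":0,"rz":0,"jaw":-1},{"tx":0.2,"ty":0.1,"tz":2.5,"rx":0,"ry":0,"rz":0,"jaw":-1},{"tx":0.2,"ty":0.1,"tz":2.5,"rx":0,"ry":0,"rz":0,"jaw":0},{"tx":0.2,"ty":0.1,"tz":2.5,"rx":0,"ry":0,"rz":0,"jaw":0},{"tx":0.2,"ty":0.1,"tz":2.5,"rx":0,"ry":0,"rz":0,"jaw":0}]'
python3 -m pendant '[{"tx":0,"ty":0,"tz":-3,"rx":0,"ry":0,"rz":0,"jaw":0.15},{"tx":0,"ty":0,"tz":-9,"rx":0,"ry":0,"rz":0,"jaw":0.15},{"tx":0,"ty":0,"tz":-15,"rx":0,"ry":0,"rz":0,"jaw":0.15},{"tx":0,"ty":0,"tz":-20,"rx":0,"ry":0,"rz":0,"jaw":0.15},{"tx":-5,"ty":4,"tz":-20,"rx":0,"ry":0,"rz":-10,"jaw":0.15},{"tx":-10,"ty":8,"tz":-20,"rx":0,"ry":0,"rz":-20,"jaw":0.15},{"tx":-15,"ty":12,"tz":-20,"rx":0,"ry":0,"rz":-30,"jaw":0.15},{"tx":-20,"ty":12,"tz":-20,"rx":0,"ry":0,"rz":-40,"jaw":0.15},{"tx":-20,"ty":12,"tz":-20,"rx":0,"ry":0,"rz":-40,"jaw":0.15}]'
python3 - <<'E'
from h import *
shot("scene","pics/a11.png",(150,240,410,435),3)
shot("top","pics/a11t.png",(180,200,340,320),5)
o=robot.get_obs();print(o["joints"].round(3))
E
```

```text
t: 17.23
tcp_pos: [0.6207, 0.26, 0.0156]
ee_rot: [1.0, 0.018, 0.0, -0.0]
ft_force: [0.0, -0.2, -1.2]
opening: 0.0438
t: 18.35
tcp_pos: [0.4213, 0.132, 0.2154]
ee_rot: [0.933, 0.359, -0.001, -0.0]
ft_force: [0.8, 0.3, -0.3]
opening: 0.0502
[ 0.277  0.166  2.017 -0.     0.957  1.115]
```

View pics/a11.png

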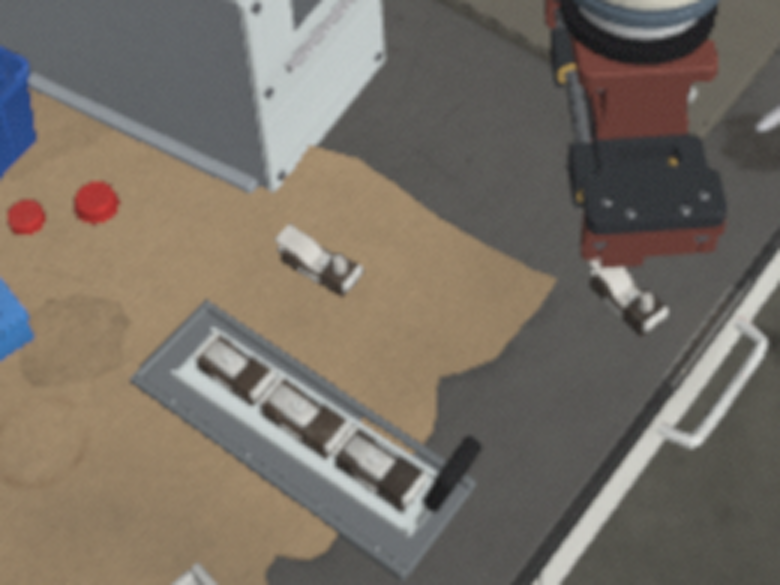

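View pics/a11t.png

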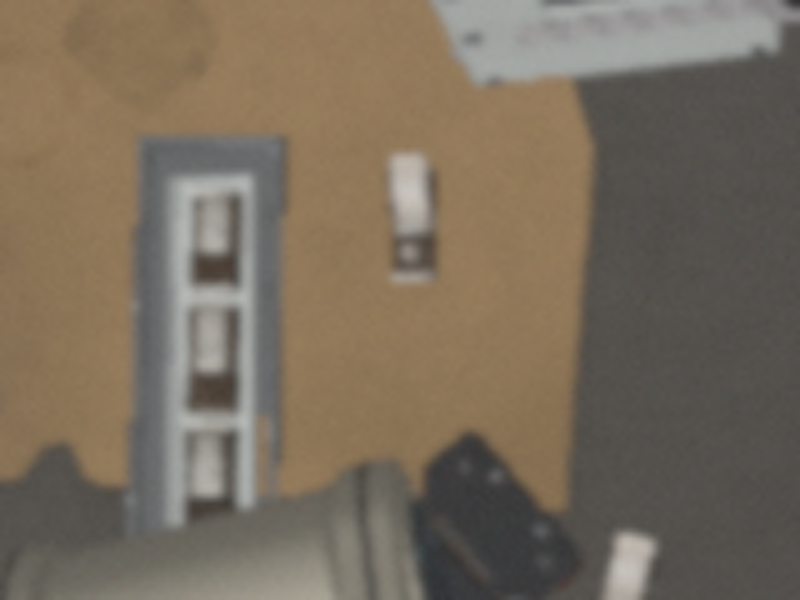

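```bash
cat > bt.py <<'E'
# TCP pose for a boat pose: bt.py x y z yaw pitch(nose down deg) [dTCP along tool -z: back off mm]
import sys
from h import *
a=np.radians(15)
def tcp(x,y,z,yaw,nd,back=0,sag=0):
    Rb=R.from_euler('zy',[yaw,nd],degrees=True) if False else R.from_euler('z',yaw,degrees=True)*R.from_euler('y',nd,degrees=True)
    zt=np.array([np.sin(a),0,-np.cos(a)]); g=np.array([-.115,0,.069])
    p=np.array([x,y,z])+Rb.apply(g+zt*(.019-back/1000))
    yt=np.array([np.cos(a),0,np.sin(a)]); xt=np.cross(yt,zt)
    Rt=Rb*R.from_matrix(np.c_[xt,yt,zt])
    return p,Rt
def rel(p,Rt,p0,R0):
    return (R0.inv().apply(p-p0)*100).round(2),np.degrees((R0.inv()*Rt).as_rotvec()).round(1)
if __name__=="__main__":
    o=robot.get_obs(); R0=R.from_quat(o["ee_rot"]); p0=o["tcp_pos"]; print(o["t"].__round__(2),p0.round(4),o["joints"].round(3),"F",o["ft_force"].round(1),"M",o["wrist_torque"].round(2),round(o["opening"],4))
    for s in " ".join(sys.argv[1:]).split(","):
        v=[float(q) for q in s.split()]
        p,Rt=tcp(*v); print(s,"->",p.round(4),*rel(p,Rt,p0,R0))
E
python3 bt.py .5554 .258 .009 2 0 110, .5554 .258 .009 2 0 0
```

```text
18.45 [0.4257 0.1332 0.2162] [ 0.277  0.166  2.017 -0.     0.957  1.115] F [ 0.4  0.2 -0.1] M [-0.03 -0.06 -0.02] 0.0506
.5554 .258 .009 2 0 110 -> [0.4169 0.2532 0.1659] [ 7.35 -9.51  5.04] [-13.9   6.5 -49.8]
 .5554 .258 .009 2 0 0 -> [0.4454 0.2542 0.0596] [ 9.52 -7.69 15.67] [-13.9   6.5 -49.8]
```

```bash
python3 -m pendant '[{"tx":1.5,"ty":-2,"tz":1,"rx":-2.8,"ry":1.3,"rz":-10,"jaw":0.3},{"tx":3,"ty":-4,"tz":2,"rx":-5.6,"ry":2.6,"rz":-20,"jaw":0.3},{"tx":4.5,"ty":-6,"tz":3,"rx":-8.4,"ry":3.9,"rz":-30,"jaw":0.3},{"tx":6,"ty":-8,"tz":4,"rx":-11.2,"ry":5.2,"rz":-40,"jaw":0.3},{"tx":7.35,"ty":-9.5,"tz":5,"rx":-13.9,"ry":6.5,"rz":-49.8,"jaw":0.3},{"tx":7.35,"ty":-9.5,"tz":5,"rx":-13.9,"ry":6.5,"rz":-49.8,"jaw":0.3},{"tx":7.35,"ty":-9.5,"tz":5,"rx":-13.9,"ry":6.5,"rz":-49.8,"jaw":0.3},{"tx":7.35,"ty":-9.5,"tz":5,"rx":-13.9,"ry":6.5,"rz":-49.8,"jaw":0.3}]'
python3 bt.py .5554 .258 .009 2 0 60, .5554 .258 .009 2 0 0
python3 - <<'E'
from h import *
shot("scene","pics/a12.png",(150,240,410,435),3)
E
```

```text
t: 19.45
tcp_pos: [0.4169, 0.2526, 0.166]
ee_rot: [0.689, 0.713, 0.093, 0.09]
ft_force: [0.3, 0.5, -0.6]
opening: 0.0572
19.45 [0.4169 0.2526 0.166 ] [ 0.609  0.23   2.118 -0.253  0.588  0.772] F [ 0.3  0.5 -0.6] M [-0.11  0.09  0.02] 0.0572
.5554 .258 .009 2 0 60 -> [0.4299 0.2536 0.1176] [0.05 0.01 5.01] [-0.1 -0.  -0.1]
 .5554 .258 .009 2 0 0 -> [0.4454 0.2542 0.0596] [ 0.05  0.02 11.01] [-0.1 -0.  -0.1]
```

View pics/a12.png

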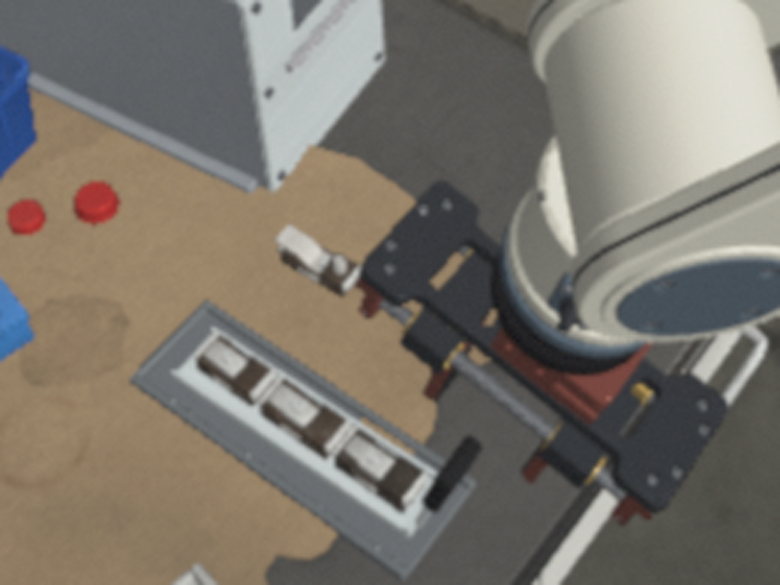

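```bash
python3 -m pendant '[{"tx":0.05,"ty":0,"tz":4,"rx":0,"ry":0,"rz":0,"jaw":0.1},{"tx":0.05,"ty":0,"tz":8,"rx":0,"ry":0,"rz":0,"jaw":0},{"tx":0.05,"ty":0,"tz":11,"rx":0,"ry":0,"rz":0,"jaw":0},{"tx":0.05,"ty":0,"tz":11,"rx":0,"ry":0,"rz":0,"jaw":0},{"tx":0.05,"ty":0,"tz":11,"rx":0,"ry":0,"rz":0,"jaw":0}]'
python3 bt.py .5554 .258 .009 2 0 0
python3 - <<'E'
from h import *
shot("scene","pics/a13.png",(210,300,400,440),4)
E
```

```text
t: 20.12
tcp_pos: [0.4446, 0.2543, 0.0601]
ee_rot: [0.689, 0.713, 0.093, 0.09]
ft_force: [0.1, 0.9, -0.4]
opening: 0.044
20.12 [0.4446 0.2543 0.0601] [ 0.576  0.473  2.12  -0.397  0.348  0.901] F [ 0.1  0.9 -0.4] M [-0.03 -0.01 -0.02] 0.044
.5554 .258 .009 2 0 0 -> [0.4454 0.2542 0.0596] [-0.01  0.06  0.06] [-0.1 -0.   0. ]
```

View pics/a13.png

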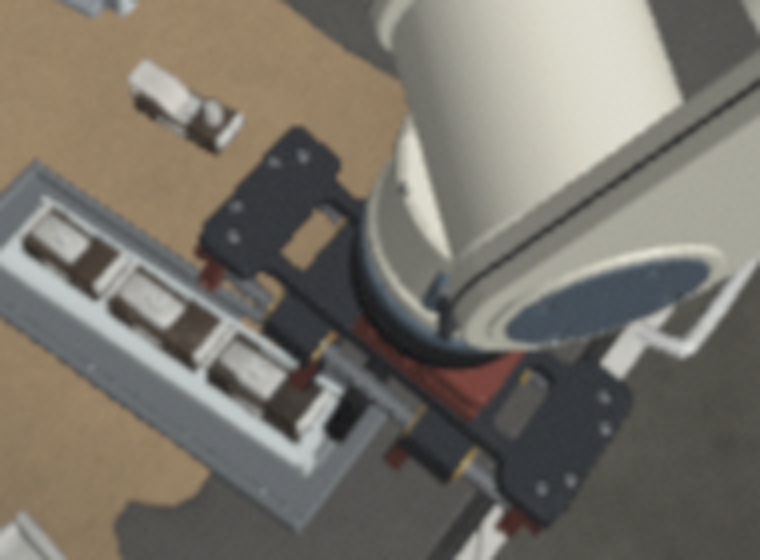

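```bash
python3 -m pendant '[{"tx":0,"ty":0,"tz":0,"rx":0,"ry":0,"rz":0,"jaw":-1},{"tx":0,"ty":0,"tz":0,"rx":0,"ry":0,"rz":0,"jaw":-1},{"tx":0,"ty":0,"tz":0,"rx":0,"ry":0,"rz":0,"jaw":-1},{"tx":0,"ty":0,"tz":0,"rx":0,"ry":0,"rz":0,"jaw":-1},{"tx":0,"ty":0,"tz":0,"rx":0,"ry":0,"rz":0,"jaw":-1},{"tx":0,"ty":0,"tz":0,"rx":0,"ry":0,"rz":0,"jaw":-1}]'
python3 bt.py .5554 .258 .009 2 0 0, .5554 .258 .039 2 0 0
```

```text
t: 20.92
tcp_pos: [0.4455, 0.2551, 0.0601]
ee_rot: [0.688, 0.714, 0.095, 0.09]
ft_force: [1.3, 0.2, 6.0]
opening: 0.0115
20.93 [0.4455 0.2551 0.0601] [ 0.576  0.474  2.12  -0.398  0.347  0.901] F [1.3 0.2 6. ] M [-0.15 -0.46  0.01] 0.0115
.5554 .258 .009 2 0 0 -> [0.4454 0.2542 0.0596] [-0.1  -0.02  0.04] [ 0.  -0.1  0.1]
 .5554 .258 .039 2 0 0 -> [0.4454 0.2542 0.0896] [-0.09  0.75 -2.85] [ 0.  -0.1  0.1]
```

```bash
python3 -m pendant '[{"tx":0,"ty":0.13,"tz":-0.5,"rx":0,"ry":0,"rz":0,"jaw":-1},{"tx":0,"ty":0.26,"tz":-1,"rx":0,"ry":0,"rz":0,"jaw":-1},{"tx":0,"ty":0.39,"tz":-1.5,"rx":0,"ry":0,"rz":0,"jaw":-1},{"tx":0,"ty":0.65,"tz":-2.4,"rx":0,"ry":0,"rz":0,"jaw":-1},{"tx":0,"ty":1,"tz":-3.7,"rx":0,"ry":0,"rz":0,"jaw":-1},{"tx":0,"ty":1,"tz":-3.7,"rx":0,"ry":0,"rz":0,"jaw":-1}]'
python3 bt.py .5554 .258 .049 2 0 0
python3 - <<'E'
from h import *
shot("scene","pics/a14.png",(150,260,410,455),3)
E
```

```text
t: 21.68
tcp_pos: [0.4452, 0.2549, 0.099]
ee_rot: [0.688, 0.714, 0.095, 0.09]
ft_force: [-0.1, 0.3, -2.7]
opening: 0.0117
21.68 [0.4452 0.2549 0.099 ] [ 0.576  0.392  2.108 -0.318  0.435  0.815] F [-0.1  0.3 -2.7] M [-0.02  0.36 -0.02] 0.0117
.5554 .258 .049 2 0 0 -> [0.4454 0.2542 0.0996] [-0.08  0.03 -0.05] [-0.  -0.1  0.1]
```

View pics/a14.png

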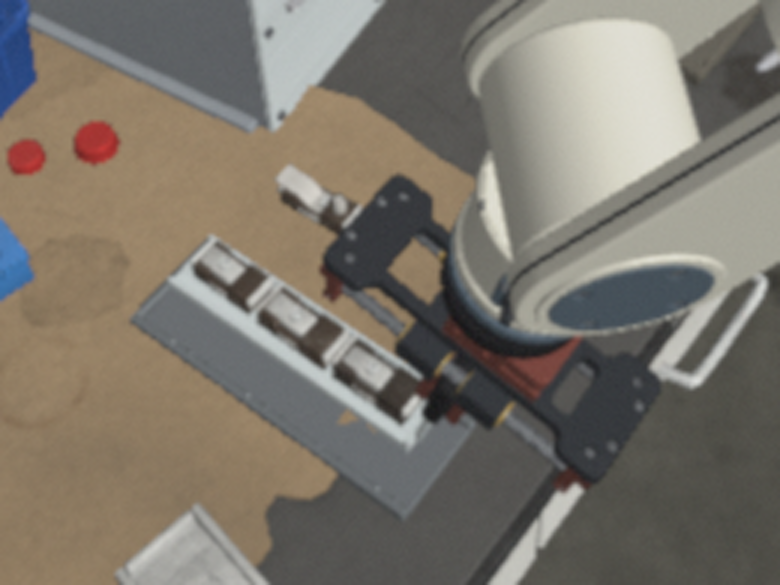

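```bash
python3 bt.py .5554 .258 .150 2 0 0, .5624 .145 .150 4.7 0, .5693 .0329 .150 7.5 0
```

```text
21.73 [0.4448 0.2547 0.0984] [ 0.576  0.393  2.108 -0.318  0.434  0.815] F [ 0.4  0.1 -2.6] M [-0.06  0.39 -0.01] 0.012
.5554 .258 .150 2 0 0 -> [0.4454 0.2542 0.2006] [-0.04  2.69 -9.86] [-0.1 -0.1  0.1]
 .5624 .145 .150 4.7 0 -> [0.4527 0.136  0.2006] [-11.88   2.98  -9.8 ] [-0.1  0.6 -2.5]
 .5693 .0329 .150 7.5 0 -> [0.4602 0.0185 0.2006] [-23.64   3.29  -9.73] [-0.   1.3 -5.2]
```

```bash
python3 -m pendant '[{"tx":0,"ty":0.4,"tz":-1.5,"rx":0,"ry":0,"rz":0,"jaw":-1},{"tx":0,"ty":1.2,"tz":-4,"rx":0,"ry":0,"rz":0,"jaw":-1},{"tx":0,"ty":2,"tz":-7,"rx":0,"ry":0,"rz":0,"jaw":-1},{"tx":-0.5,"ty":2.6,"tz":-9.5,"rx":0,"ry":0,"rz":0,"jaw":-1},{"tx":-2,"ty":2.7,"tz":-9.8,"rx":0,"ry":0,"rz":0,"jaw":-1},{"tx":-4.5,"ty":2.75,"tz":-9.8,"rx":0,"ry":0.2,"rz":-0.8,"jaw":-1},{"tx":-7.5,"ty":2.8,"tz":-9.8,"rx":0,"ry":0.4,"rz":-1.6,"jaw":-1},{"tx":-10.5,"ty":2.9,"tz":-9.8,"rx":0,"ry":0.6,"rz":-2.4,"jaw":-1},{"tx":-13,"ty":3,"tz":-9.8,"rx":0,"ry":0.7,"rz":-2.8,"jaw":-1},{"tx":-14,"ty":3,"tz":-9.8,"rx":0,"ry":0.8,"rz":-3,"jaw":-1}]'
python3 bt.py .5693 .0329 .150 7.5 0
python3 - <<'E'
from h import *
shot("scene","pics/a15.png",(150,160,410,355),3)
E
```

```text
t: 22.98
tcp_pos: [0.453, 0.1134, 0.2005]
ee_rot: [0.669, 0.732, 0.095, 0.087]
ft_force: [0.2, -0.0, -3.4]
opening: 0.0122
22.98 [0.453  0.1134 0.2005] [ 0.246  0.12   2.15  -0.069  0.616  0.207] F [ 0.2 -0.  -3.4] M [-0.09  0.36 -0.01] 0.0122
.5693 .0329 .150 7.5 0 -> [0.4602 0.0185 0.2006] [-9.51 -0.13 -0.06] [-0.2  0.6 -2.3]
```

View pics/a15.png

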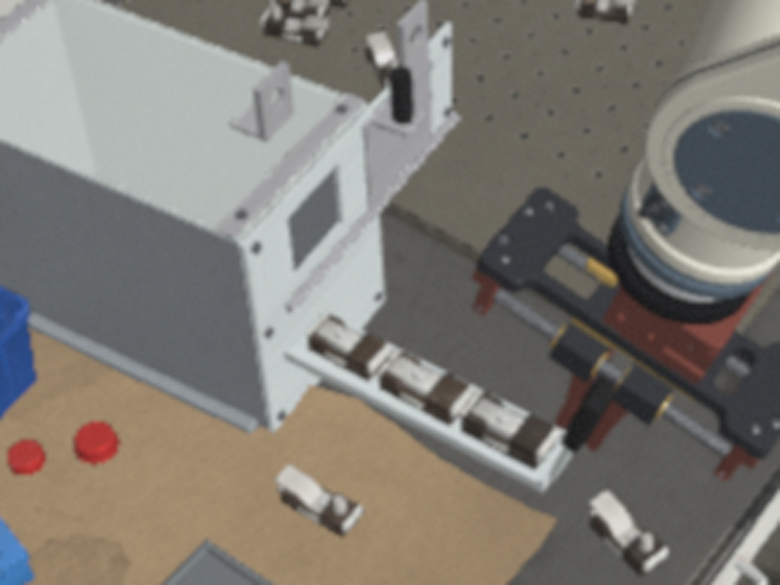

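Continue to the position in front of the slot.

```bash
python3 -m pendant '[{"tx":-1.5,"ty":0,"tz":0,"rx":0,"ry":0,"rz":-0.4,"jaw":-1},{"tx":-4,"ty":-0.05,"tz":0,"rx":0,"ry":0.2,"rz":-0.9,"jaw":-1},{"tx":-6.5,"ty":-0.1,"tz":0,"rx":0,"ry":0.4,"rz":-1.5,"jaw":-1},{"tx":-8.5,"ty":-0.1,"tz":0,"rx":0,"ry":0.5,"rz":-2,"jaw":-1},{"tx":-9.5,"ty":-0.1,"tz":0,"rx":0,"ry":0.6,"rz":-2.3,"jaw":-1},{"tx":-9.5,"ty":-0.1,"tz":0,"rx":0,"ry":0.6,"rz":-2.3,"jaw":-1},{"tx":-9.5,"ty":-0.1,"tz":0,"rx":0,"ry":0.6,"rz":-2.3,"jaw":-1}]'
python3 bt.py .5693 .0329 .150 7.5 0
cat > ov.py <<'E'
# overlay of boat as implied by the TCP (optional extra droop deg) and slot
import sys
from h import *
f=sys.argv[1]; droop=float(sys.argv[2]) if len(sys.argv)>2 else 0
a=np.radians(15)
o=robot.get_obs(); Rt=R.from_quat(o["ee_rot"]); p=o["tcp_pos"]
zt=np.array([np.sin(a),0,-np.cos(a)]); yt=np.array([np.cos(a),0,np.sin(a)]); xt=np.cross(yt,zt)
Rb0=Rt*R.from_matrix(np.c_[xt,yt,zt]).inv(); grip=p-Rt.apply([0,0,.019])
Rb=Rb0*R.from_euler('y',droop,degrees=True)
M=np.eye(4); M[:3,:3]=Rb.as_matrix(); M[:3,3]=grip-Rb.apply([-.115,0,.069])
S=T(.718,.0525,.16,np.radians(7.5))
n=M[:3,3]+Rb.apply([.098,0,0]); Sn=np.linalg.inv(S)@np.r_[n,1]
print("boat_mid",M[:3,3].round(4),"nose in slot",Sn[:3].round(4),"nose-down deg",round(np.degrees(np.arcsin(-Rb.apply([1,0,0])[2])),1))
hs=[]
for sy in(-.017,.017):
    pts=[np.array([-.115+u*(-np.sin(a))+w*np.cos(a),sy,.069+u*np.cos(a)+w*np.sin(a)]) for u,w in((-.026,-.006),(.026,-.006),(.026,.006),(-.026,.006))]
    hs+=[(pts[i],pts[(i+1)%4]) for i in range(4)]
it=[(M,box(-.0965,.0985,-.021,.021,-.003,.005),(0,255,0)),(M,hs,(0,255,0)),(S,box(-.002,.002,-.031,.031,-.03,.03),(0,0,255))]
for n,c,k in(("scene",(190,170,410,335),3.6),("top",(230,150,390,290),4.5)):
    im=robot.capture(n)[:,:,::-1].copy(); cv2.imwrite(f"pics/{f}_{n}_raw.png",im); overlay(im,n,it,f"pics/{f}_{n}.png",c,k)
E
python3 ov.py b1
```

```text
t: 23.9
tcp_pos: [0.4609, 0.0203, 0.1999]
ee_rot: [0.653, 0.746, 0.097, 0.085]
ft_force: [-0.1, -0.4, -2.8]
opening: 0.0117
23.9 [0.4609 0.0203 0.1999] [-0.006  0.111  2.163  0.062  0.611 -0.184] F [-0.1 -0.4 -2.8] M [-0.08  0.38 -0.02] 0.0117
.5693 .0329 .150 7.5 0 -> [0.4602 0.0185 0.2006] [-0.16 -0.08 -0.1 ] [-0.1 -0.   0.1]
boat_mid [0.5699 0.0348 0.149 ] nose in slot [-0.0511  0.002  -0.0113] nose-down deg 0.1
```

View pics/b1_scene.png

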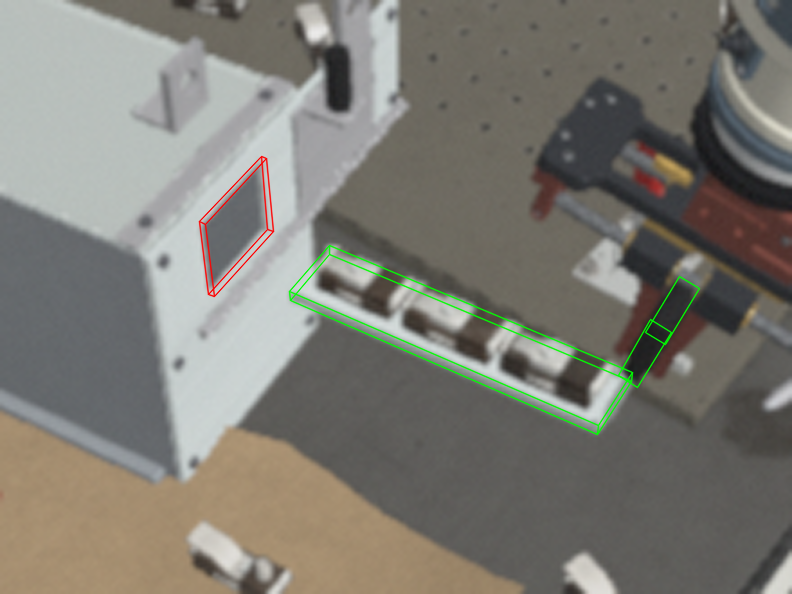

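View pics/b1_top.png

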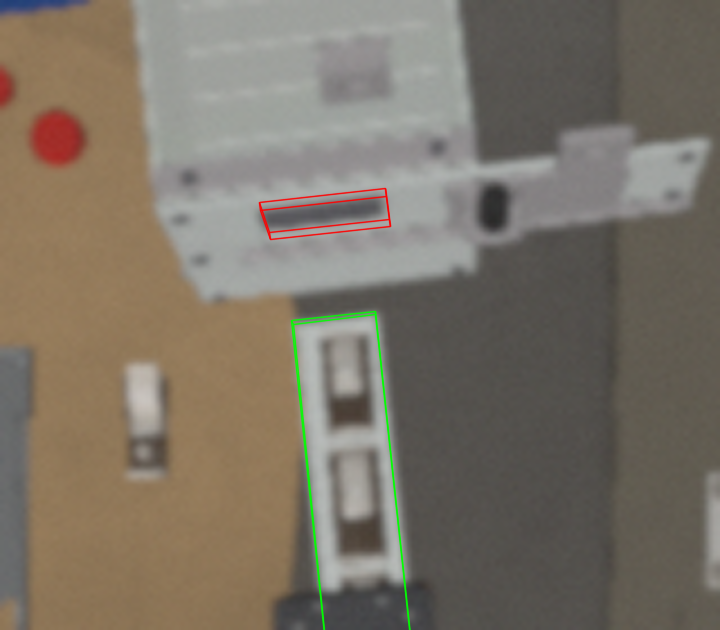

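```bash
python3 -m pendant '[{"tx":-0.1,"ty":0.8,"tz":0.21,"rx":0,"ry":0,"rz":0,"jaw":-1},{"tx":-0.1,"ty":2,"tz":0.54,"rx":0,"ry":0,"rz":0,"jaw":-1},{"tx":-0.1,"ty":3.5,"tz":0.94,"rx":0,"ry":0,"rz":0,"jaw":-1},{"tx":-0.1,"ty":4,"tz":1.07,"rx":0,"ry":0,"rz":0,"jaw":-1},{"tx":-0.1,"ty":4,"tz":1.07,"rx":0,"ry":0,"rz":0,"jaw":-1},{"tx":-0.1,"ty":4,"tz":1.07,"rx":0,"ry":0,"rz":0,"jaw":-1}]'
python3 ov.py b2
```

```text
t: 24.75
tcp_pos: [0.5017, 0.0243, 0.1993]
ee_rot: [0.653, 0.746, 0.097, 0.085]
ft_force: [0.1, 0.4, -2.6]
opening: 0.0117
boat_mid [0.6107 0.0388 0.1483] nose in slot [-0.0102  0.0006 -0.012 ] nose-down deg 0.2
```

View pics/b2_scene.png

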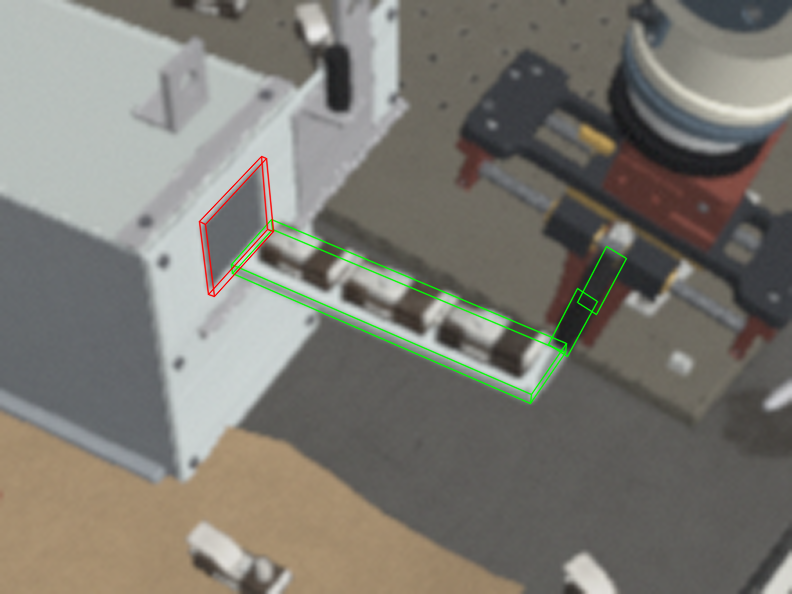

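View pics/b2_top.png

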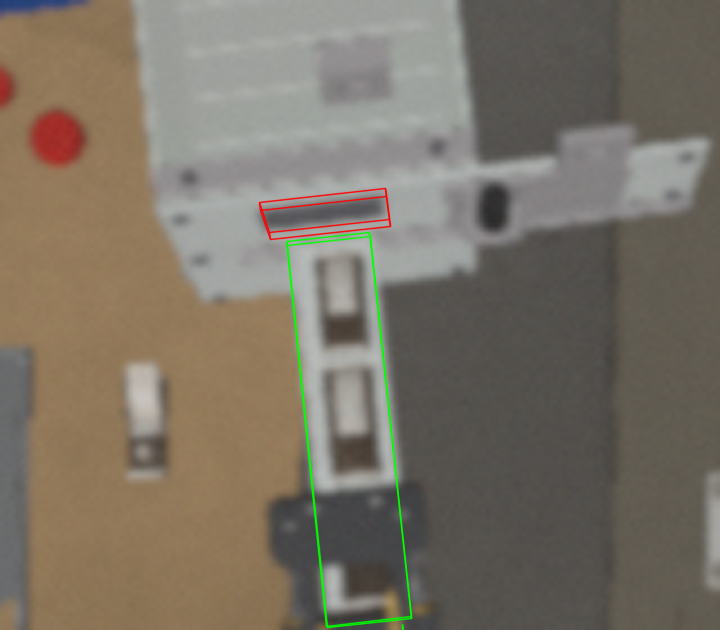

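```bash
python3 -m pendant '[{"tx":0,"ty":0.8,"tz":0.21,"rx":0,"ry":0,"rz":0,"jaw":-1},{"tx":0,"ty":2.3,"tz":0.62,"rx":0,"ry":0,"rz":0,"jaw":-1},{"tx":0,"ty":4.3,"tz":1.15,"rx":0,"ry":0,"rz":0,"jaw":-1},{"tx":0,"ty":6.3,"tz":1.69,"rx":0,"ry":0,"rz":0,"jaw":-1},{"tx":0,"ty":8.3,"tz":2.22,"rx":0,"ry":0,"rz":0,"jaw":-1},{"tx":0,"ty":9.7,"tz":2.6,"rx":0,"ry":0,"rz":0,"jaw":-1},{"tx":0,"ty":9.7,"tz":2.6,"rx":0,"ry":0,"rz":0,"jaw":-1},{"tx":0,"ty":9.7,"tz":2.6,"rx":0,"ry":0,"rz":0,"jaw":-1}]'
python3 ov.py b3; python3 bt.py .710 .0515 .1485 7.5 12, .7105 .0515 .150 7.5 24, .7115 .0515 .152 7.5 38
```

```text
t: 25.85
tcp_pos: [0.6011, 0.0376, 0.1989]
ee_rot: [0.653, 0.746, 0.097, 0.085]
ft_force: [0.5, -0.6, -3.0]
opening: 0.0119
boat_mid [0.71   0.0521 0.1479] nose in slot [ 0.09    0.0007 -0.0125] nose-down deg 0.2
25.95 [0.601  0.0375 0.1992] [ 0.029  0.32   1.881  0.042  0.684 -0.132] F [-0.7  0.2 -3.4] M [-0.05  0.37  0.01] 0.0115
.710 .0515 .1485 7.5 12 -> [0.6137 0.0388 0.2209] [-0.04  1.79 -1.78] [11.8 -0.   0.1]
 .7105 .0515 .150 7.5 24 -> [0.6312 0.0411 0.241 ] [-0.05  4.01 -3.27] [23.8 -0.   0.1]
 .7115 .0515 .152 7.5 38 -> [0.6564 0.0442 0.2597] [-0.06  6.94 -4.42] [37.8  0.   0.1]
```

View pics/b3_scene.png

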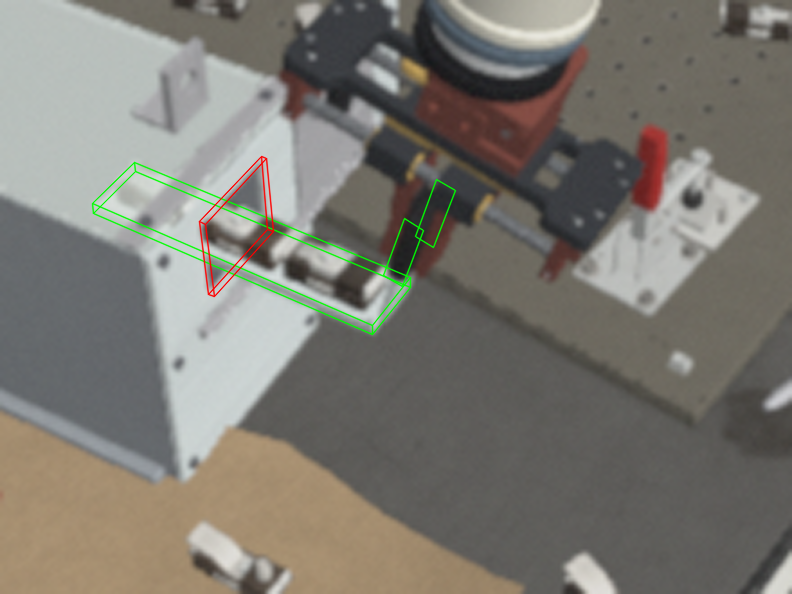

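View pics/b3_top.png

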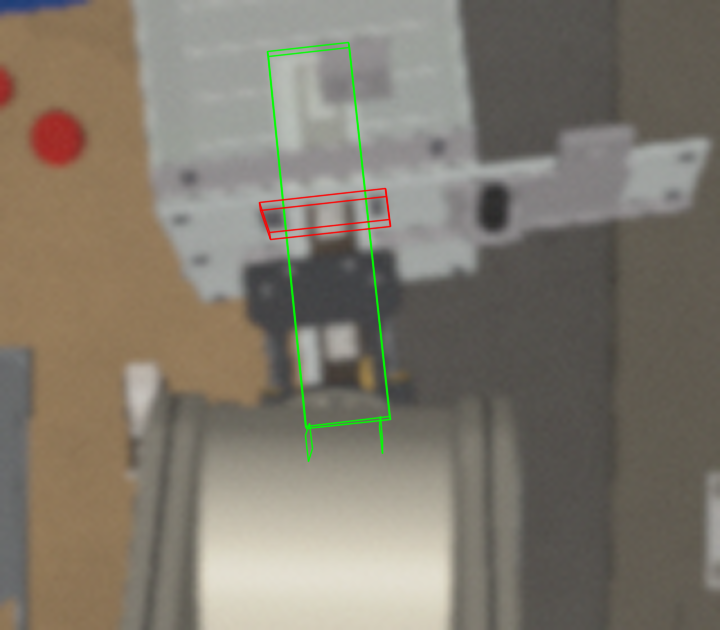

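```bash
python3 - <<'E'
from bt import *
o=robot.get_obs(); R0=R.from_quat(o["ee_rot"]); p0=o["tcp_pos"]
u=np.array([np.cos(np.radians(7.5)),np.sin(np.radians(7.5))]); xc=.008
for th in (0,5,10,15,20,25,30,35,38):
    c,s=np.cos(np.radians(th)),np.sin(np.radians(th))
    m=np.array([.718,.0525])-u*xc*c; z=.148+xc*s
    print(th,*rel(*tcp(m[0],m[1],z,7.5,th),p0,R0))
E
```

```text
0 [-0.04 -0.03  0.05] [-0.2 -0.   0.1]
5 [-0.04  0.7  -0.8 ] [ 4.8 -0.   0.1]
10 [-0.04  1.5  -1.59] [ 9.8 -0.   0.1]
15 [-0.04  2.37 -2.3 ] [14.8 -0.   0.1]
20 [-0.04  3.29 -2.94] [19.8 -0.   0.1]
25 [-0.04  4.27 -3.49] [24.8 -0.   0.1]
30 [-0.05  5.29 -3.95] [29.8 -0.   0.1]
35 [-0.05  6.35 -4.32] [34.8 -0.   0.1]
38 [-0.05  6.99 -4.5 ] [37.8  0.   0.1]
```

```bash
python3 -m pendant '[{"tx":0,"ty":0.7,"tz":-0.8,"rx":5,"ry":0,"rz":0,"jaw":-1},{"tx":0,"ty":1.5,"tz":-1.6,"rx":10,"ry":0,"rz":0,"jaw":-1},{"tx":0,"ty":2.4,"tz":-2.3,"rx":15,"ry":0,"rz":0,"jaw":-1},{"tx":0,"ty":3.3,"tz":-2.95,"rx":20,"ry":0,"rz":0,"jaw":-1},{"tx":0,"ty":4.3,"tz":-3.5,"rx":25,"ry":0,"rz":0,"jaw":-1},{"tx":0,"ty":5.3,"tz":-4,"rx":30,"ry":0,"rz":0,"jaw":-1},{"tx":0,"ty":6.35,"tz":-4.3,"rx":35,"ry":0,"rz":0,"jaw":-1},{"tx":0,"ty":7,"tz":-4.5,"rx":38,"ry":0,"rz":0,"jaw":-1},{"tx":0,"ty":7,"tz":-4.5,"rx":38,"ry":0,"rz":0,"jaw":-1},{"tx":0,"ty":7,"tz":-4.5,"rx":38,"ry":0,"rz":0,"jaw":-1}]'
python3 ov.py b4; python3 bt.py .71 .0515 .148 7.5 0
```

```text
t: 27.2
tcp_pos: [0.6571, 0.0449, 0.2609]
ee_rot: [0.646, 0.737, -0.15, -0.132]
ft_force: [0.2, -0.2, -0.9]
opening: 0.0121
boat_mid [0.7121 0.0522 0.1531] nose in slot [ 0.0712  0.0006 -0.0673] nose-down deg 38.1
27.3 [0.657  0.0449 0.2613] [ 0.063  0.645  1.223 -0.027  1.675 -0.067] F [ 0.2 -0.1 -0.9] M [-0.   -0.27  0.01] 0.0117
.71 .0515 .148 7.5 0 -> [0.6009 0.0371 0.1986] [-0.03 -2.76  7.99] [-38.1   0.    0.1]
```

View pics/b4_scene.png

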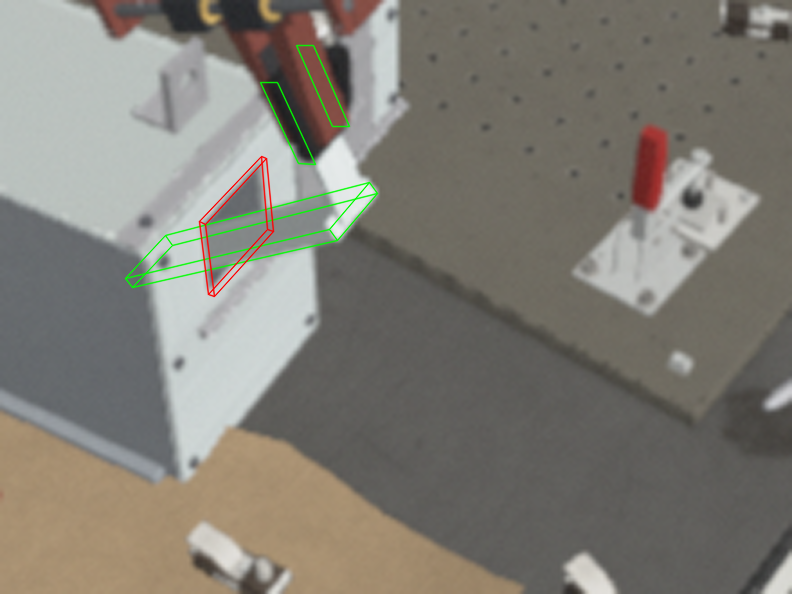

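View pics/b4_top.png

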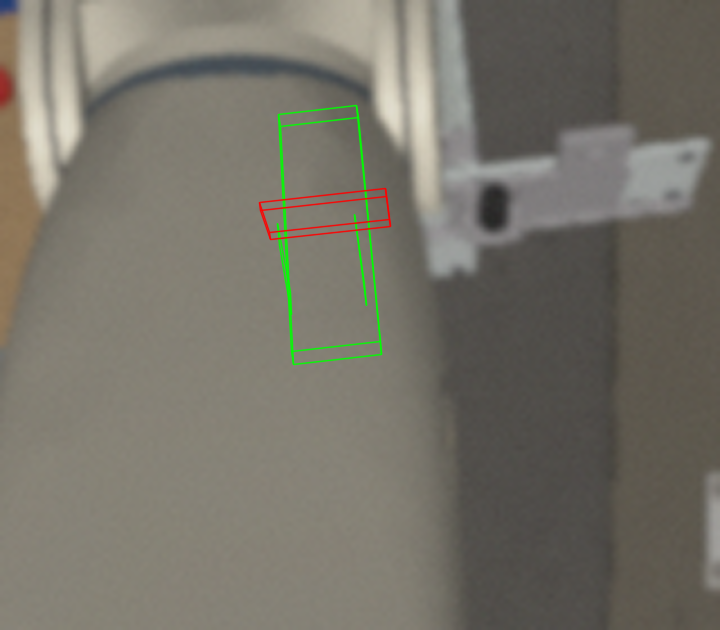

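```bash
python3 -m pendant '[{"tx":0,"ty":0,"tz":0,"rx":0,"ry":0,"rz":0,"jaw":-1},{"tx":0,"ty":0,"tz":0,"rx":0,"ry":0,"rz":0,"jaw":-1}]'
python3 - <<'E'
from h import *
im=shot("scene","pics/b5.png",(120,140,300,275),4.4)
lab=im[140:275,120:300]; g=cv2.createCLAHE(4,(4,4)).apply(cv2.cvtColor(lab,cv2.COLOR_BGR2GRAY)); cv2.imwrite("pics/b5c.png",cv2.resize(g,None,fx=4.4,fy=4.4,interpolation=cv2.INTER_CUBIC))
E
```

```text
t: 27.55
tcp_pos: [0.6573, 0.045, 0.2612]
ee_rot: [0.645, 0.737, -0.151, -0.132]
ft_force: [-0.5, -0.9, -2.1]
opening: 0.0116
```

View pics/b5c.png

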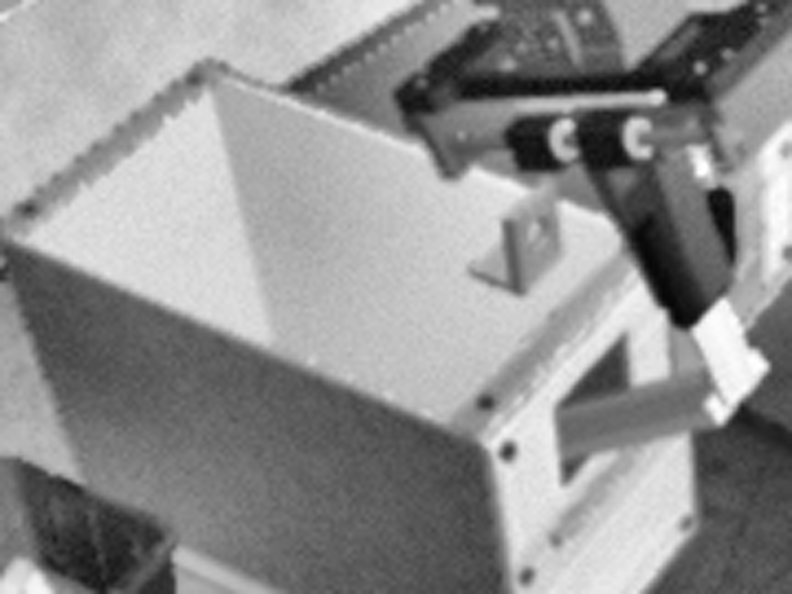

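```bash
python3 -m pendant '[{"tx":0,"ty":-1.2,"tz":-0.32,"rx":0,"ry":0,"rz":0,"jaw":-1},{"tx":0,"ty":-2.4,"tz":-0.65,"rx":0,"ry":0,"rz":0,"jaw":-1},{"tx":0,"ty":-2.4,"tz":-0.65,"rx":0,"ry":0,"rz":0,"jaw":-1},{"tx":0,"ty":-2.4,"tz":-0.65,"rx":0,"ry":0,"rz":0,"jaw":-1},{"tx":0,"ty":-2.4,"tz":-0.65,"rx":0,"ry":0,"rz":0,"jaw":-1},{"tx":0,"ty":-2.4,"tz":-0.65,"rx":0,"ry":0,"rz":0,"jaw":-1}]'
python3 - <<'E'
from h import *
fs=[]
for i in range(6):
    im=robot.capture("scene"); fs.append(robot.get_obs()["ft_force"])
print(np.mean(fs,0).round(2))
save(im[:,:,::-1],"pics/b6.png",(200,140,310,240),6)
E
python3 ov.py b6
```

```text
t: 28.35
tcp_pos: [0.6381, 0.0424, 0.2759]
ee_rot: [0.645, 0.737, -0.151, -0.132]
ft_force: [0.3, 0.9, -1.2]
opening: 0.0121
[-0.18 -0.16 -1.52]
boat_mid [0.6928 0.0497 0.1683] nose in slot [ 0.0518  0.0006 -0.0523] nose-down deg 38.1
```

View pics/b6.png

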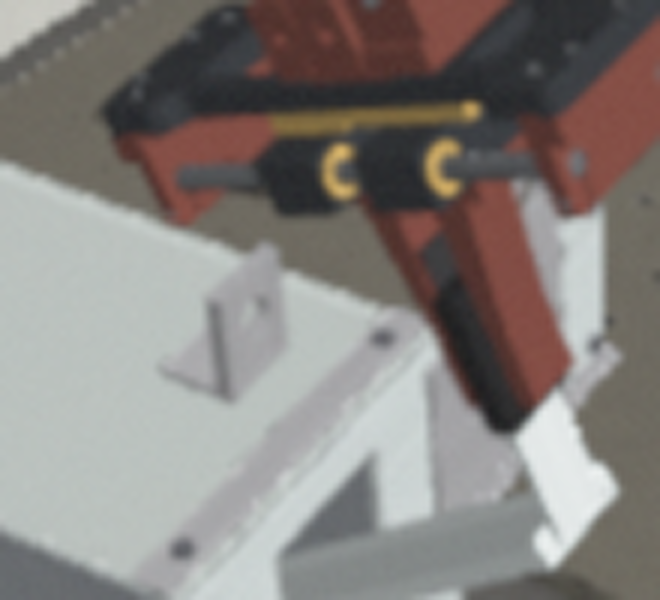

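```bash
python3 - <<'E'
from bt import *
o=robot.get_obs(); R0=R.from_quat(o["ee_rot"]); p0=o["tcp_pos"]
u=np.array([np.cos(np.radians(7.5)),np.sin(np.radians(7.5))]); xc=.032
for th in (38,33,28,23,18,13,8,4,0):
    c,s=np.cos(np.radians(th)),np.sin(np.radians(th))
    m=np.array([.718,.0523])-u*xc*c; z=.148+xc*s
    print(th,*rel(*tcp(m[0],m[1],z,7.5,th),p0,R0))
m=np.array([.718,.0523])-u*.16
print(*rel(*tcp(m[0],m[1],.148,7.5,0),p0,R0))
E
```

```text
38 [-0.06  0.01  0.08] [-0.1  0.   0.1]
33 [-0.06 -0.69  1.2 ] [-5.1  0.   0.1]
28 [-0.06 -1.29  2.37] [-10.1   0.    0.1]
23 [-0.06 -1.78  3.59] [-15.1   0.    0.1]
18 [-0.06 -2.16  4.85] [-20.1   0.    0.1]
13 [-0.06 -2.44  6.14] [-25.1   0.    0.1]
8 [-0.06 -2.6   7.44] [-30.1   0.    0.1]
4 [-0.06 -2.64  8.5 ] [-34.1   0.    0.1]
0 [-0.06 -2.61  9.55] [-38.1   0.    0.1]
[ -0.04 -14.38  14.58] [-38.1   0.    0.1]
```

```bash
python3 -m pendant '[{"tx":0,"ty":-0.7,"tz":1.2,"rx":-5,"ry":0,"rz":0,"jaw":-1},{"tx":0,"ty":-1.3,"tz":2.35,"rx":-10,"ry":0,"rz":0,"jaw":-1},{"tx":0,"ty":-1.8,"tz":3.55,"rx":-15,"ry":0,"rz":0,"jaw":-1},{"tx":0,"ty":-2.15,"tz":4.8,"rx":-20,"ry":0,"rz":0,"jaw":-1},{"tx":0,"ty":-2.4,"tz":6.1,"rx":-25,"ry":0,"rz":0,"jaw":-1},{"tx":0,"ty":-2.6,"tz":7.4,"rx":-30,"ry":0,"rz":0,"jaw":-1},{"tx":0,"ty":-2.6,"tz":8.5,"rx":-34,"ry":0,"rz":0,"jaw":-1},{"tx":0,"ty":-2.6,"tz":9.5,"rx":-38.1,"ry":0,"rz":0,"jaw":-1},{"tx":0,"ty":-2.6,"tz":9.5,"rx":-38.1,"ry":0,"rz":0,"jaw":-1},{"tx":0,"ty":-2.6,"tz":9.5,"rx":-38.1,"ry":0,"rz":0,"jaw":-1}]'
python3 ov.py b7
```

```text
t: 30.0
tcp_pos: [0.5782, 0.0344, 0.1999]
ee_rot: [0.653, 0.746, 0.098, 0.086]
ft_force: [0.5, 0.0, -1.3]
opening: 0.0116
boat_mid [0.6873 0.0489 0.1492] nose in slot [ 0.0671  0.0005 -0.0108] nose-down deg 0.0
```

View pics/b7_scene.png

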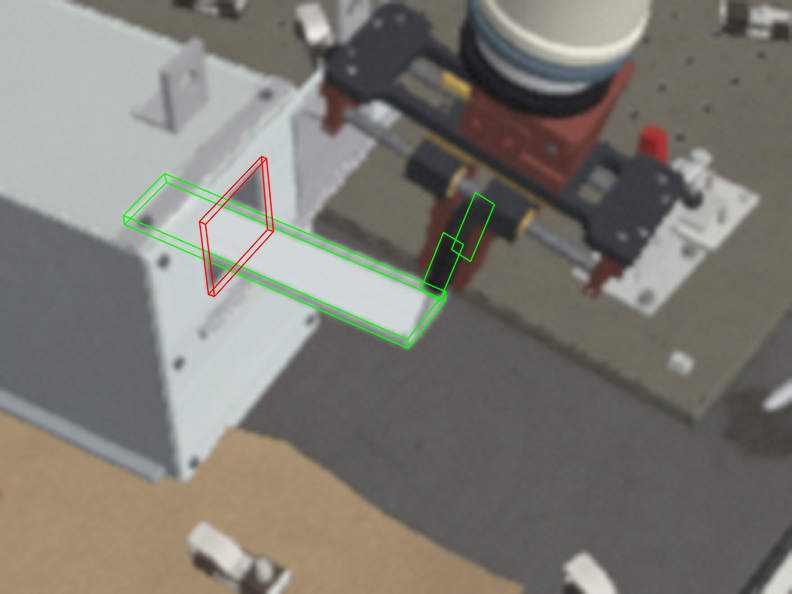

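View pics/b7_top.png

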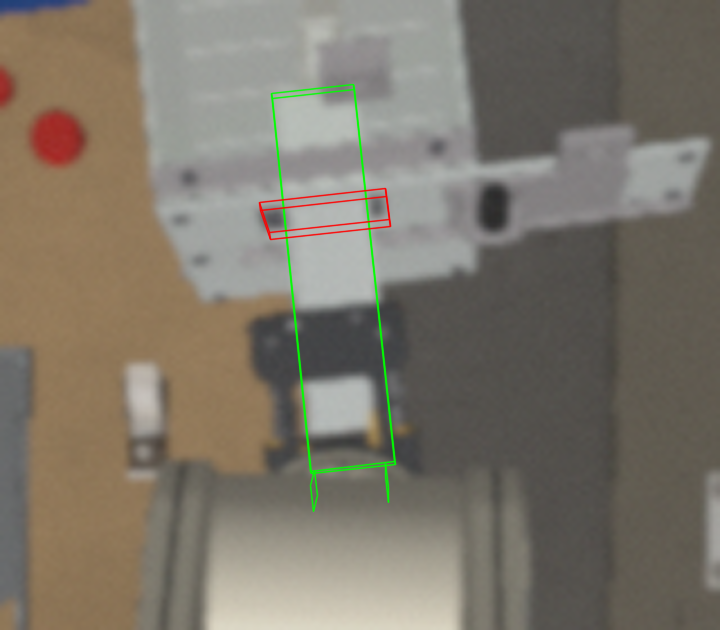

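Boat is empty; blocks show faintly inside the box. Draw the boat out.

```bash
python3 -m pendant '[{"tx":0,"ty":-1.5,"tz":-0.4,"rx":0,"ry":0,"rz":0,"jaw":-1},{"tx":0,"ty":-4,"tz":-1.07,"rx":0,"ry":0,"rz":0,"jaw":-1},{"tx":0,"ty":-7,"tz":-1.88,"rx":0,"ry":0,"rz":0,"jaw":-1},{"tx":0,"ty":-10,"tz":-2.68,"rx":0,"ry":0,"rz":0,"jaw":-1},{"tx":0,"ty":-12,"tz":-3.2,"rx":0,"ry":0,"rz":0,"jaw":-1},{"tx":0,"ty":-12,"tz":-3.2,"rx":0,"ry":0,"rz":0,"jaw":-1},{"tx":0,"ty":-12,"tz":-3.2,"rx":0,"ry":0,"rz":0,"jaw":-1}]'
python3 ov.py b8
python3 - <<'E'
from h import *
im=cv2.imread("pics/b8_top_raw.png"); save(im,"pics/b8t.png",(240,50,345,225),3.4)
E
python3 bt.py .558 .260 .150 2 0
```

```text
t: 30.98
tcp_pos: [0.4552, 0.018, 0.1995]
ee_rot: [0.653, 0.746, 0.098, 0.086]
ft_force: [1.4, 0.2, -1.4]
opening: 0.012
boat_mid [0.5643 0.0325 0.149 ] nose in slot [-0.057   0.0003 -0.0109] nose-down deg -0.0
31.07 [0.4552 0.018  0.1993] [-0.012  0.103  2.176  0.065  0.604 -0.193] F [ 0.1 -0.2 -1.4] M [-0.07  0.22 -0.01] 0.0117
.558 .260 .150 2 0 -> [0.448  0.2562 0.2006] [23.7   2.38  0.49] [ 0.  -1.4  5.4]
```

View pics/b8t.png

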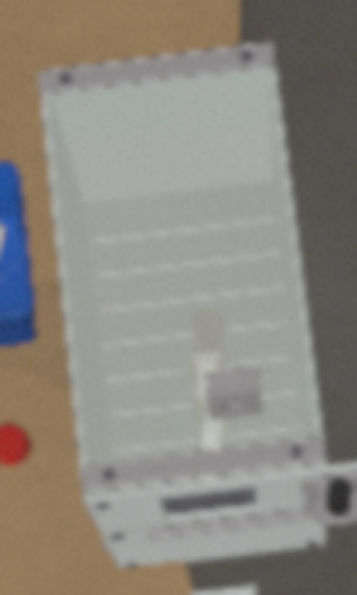

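View pics/b8_top.png

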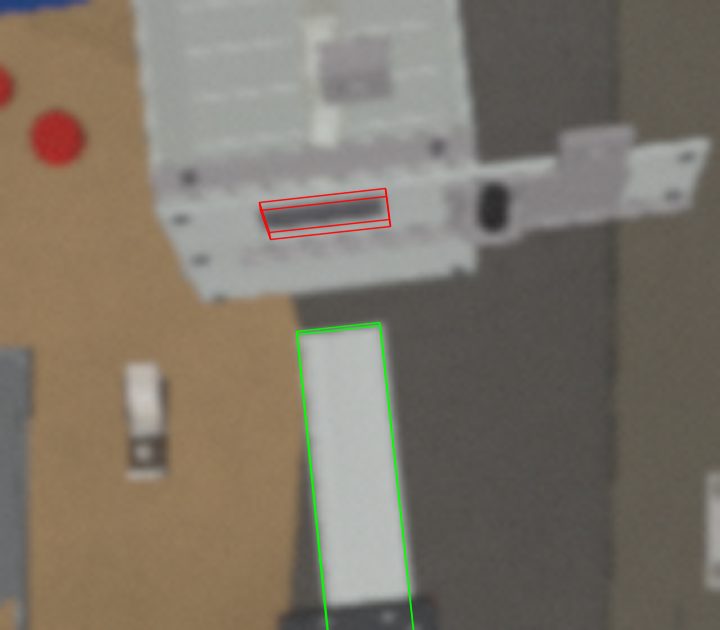

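```bash
python3 -m pendant '[{"tx":1.5,"ty":0.1,"tz":0,"rx":0,"ry":0,"rz":0.2,"jaw":-1},{"tx":4.5,"ty":0.4,"tz":0,"rx":0,"ry":-0.2,"rz":1,"jaw":-1},{"tx":8.5,"ty":0.8,"tz":0.1,"rx":0,"ry":-0.4,"rz":2,"jaw":-1},{"tx":12.5,"ty":1.2,"tz":0.2,"rx":0,"ry":-0.7,"rz":3,"jaw":-1},{"tx":16.5,"ty":1.6,"tz":0.3,"rx":0,"ry":-1,"rz":4,"jaw":-1},{"tx":20.5,"ty":2,"tz":0.4,"rx":0,"ry":-1.2,"rz":4.8,"jaw":-1},{"tx":23,"ty":2.3,"tz":0.5,"rx":0,"ry":-1.4,"rz":5.4,"jaw":-1},{"tx":23.6,"ty":2.3,"tz":0.5,"rx":0,"ry":-1.4,"rz":5.4,"jaw":-1},{"tx":23.6,"ty":2.3,"tz":0.5,"rx":0,"ry":-1.4,"rz":5.4,"jaw":-1},{"tx":23.6,"ty":2.3,"tz":0.5,"rx":0,"ry":-1.4,"rz":5.4,"jaw":-1}]'
python3 bt.py .557 .259 .150 2 0,.557 .259 .03 2 0
python3 - <<'E'
from h import *
shot("scene","pics/c1.png",(130,220,390,415),3)
E
```

```text
t: 32.33
tcp_pos: [0.4464, 0.2541, 0.1999]
ee_rot: [0.689, 0.713, 0.094, 0.09]
ft_force: [-0.4, 1.3, -0.9]
opening: 0.0117
32.33 [0.4464 0.2541 0.1999] [ 0.574  0.206  2.043 -0.212  0.679  0.691] F [-0.4  1.3 -0.9] M [-0.04  0.18  0.08] 0.0117
.557 .259 .150 2 0 -> [0.447  0.2552 0.2006] [ 0.1   0.08 -0.05] [-0.1 -0.  -0. ]
.557 .259 .03 2 0 -> [0.447  0.2552 0.0806] [ 0.1  -3.01 11.54] [-0.1 -0.  -0. ]
```

View pics/c1.png

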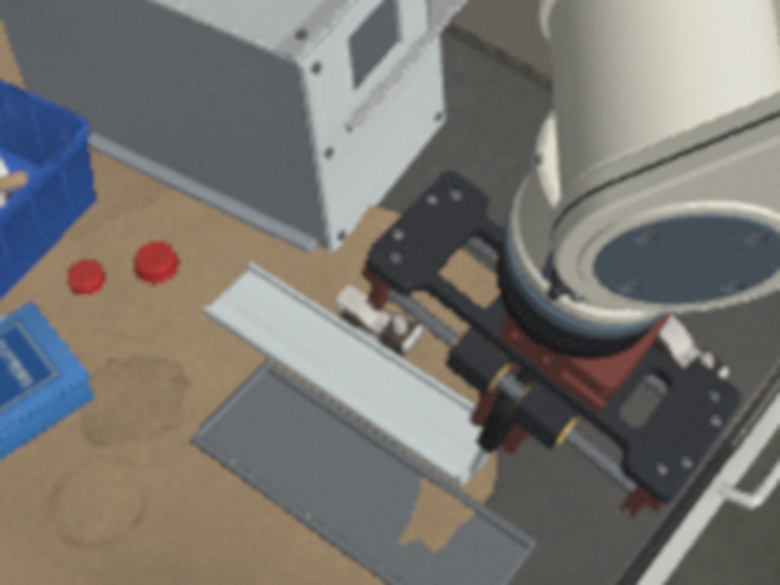

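```bash
python3 -m pendant '[{"tx":0.1,"ty":-0.5,"tz":2,"rx":0,"ry":0,"rz":0,"jaw":-1},{"tx":0.1,"ty":-1.3,"tz":5,"rx":0,"ry":0,"rz":0,"jaw":-1},{"tx":0.1,"ty":-2.1,"tz":8,"rx":0,"ry":0,"rz":0,"jaw":-1},{"tx":0.1,"ty":-2.7,"tz":10.5,"rx":0,"ry":0,"rz":0,"jaw":-1},{"tx":0.1,"ty":-3,"tz":11.5,"rx":0,"ry":0,"rz":0,"jaw":-1},{"tx":0.1,"ty":-3,"tz":11.5,"rx":0,"ry":0,"rz":0,"jaw":-1},{"tx":0.1,"ty":-3,"tz":11.5,"rx":0,"ry":0,"rz":0,"jaw":-1}]'
python3 bt.py .557 .259 .0095 2 0
python3 - <<'E'
from h import *
shot("scene","pics/c2.png",(130,240,390,435),3)
E
```

```text
t: 33.25
tcp_pos: [0.4477, 0.2563, 0.0822]
ee_rot: [0.689, 0.713, 0.095, 0.09]
ft_force: [-0.5, -0.0, -1.7]
opening: 0.0116
33.25 [0.4477 0.2563 0.0822] [ 0.576  0.429  2.108 -0.349  0.399  0.85 ] F [-0.5 -0.  -1.7] M [-0.01  0.16 -0.05] 0.0116
.557 .259 .0095 2 0 -> [0.447  0.2552 0.0601] [-0.12 -0.65  2.11] [ 0.  -0.1 -0. ]
```

View pics/c2.png

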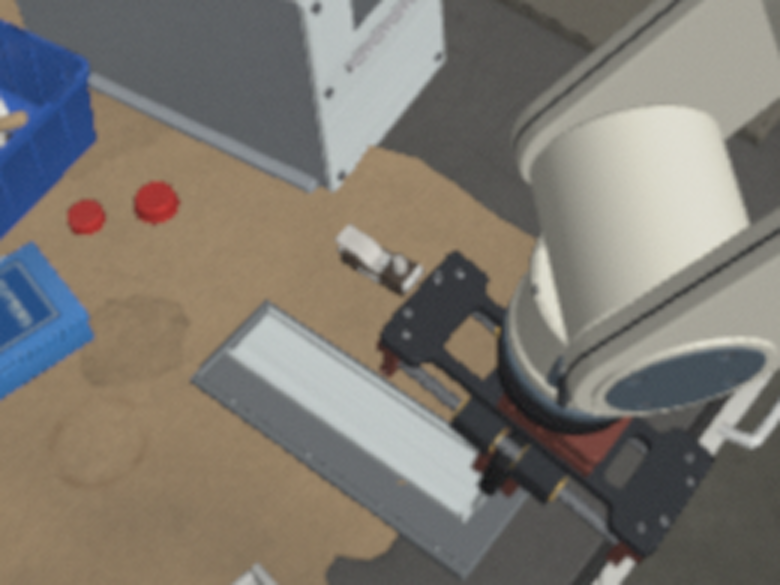

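```bash
python3 -m pendant '[{"tx":0,"ty":-0.2,"tz":0.8,"rx":0,"ry":0,"rz":0,"jaw":-1},{"tx":0,"ty":-0.4,"tz":1.5,"rx":0,"ry":0,"rz":0,"jaw":-1},{"tx":0,"ty":-0.55,"tz":2,"rx":0,"ry":0,"rz":0,"jaw":-1},{"tx":0,"ty":-0.58,"tz":2.1,"rx":0,"ry":0,"rz":0,"jaw":-1},{"tx":0,"ty":-0.58,"tz":2.1,"rx":0,"ry":0,"rz":0,"jaw":-1}]'
python3 bt.py .557 .259 .0095 2 0
```

```text
t: 33.92
tcp_pos: [0.4468, 0.2561, 0.0599]
ee_rot: [0.689, 0.713, 0.094, 0.09]
ft_force: [-4.6, -1.2, 10.3]
opening: 0.0118
33.92 [0.4468 0.2561 0.0599] [ 0.577  0.476  2.115 -0.398  0.35   0.904] F [-4.6 -1.2 10.3] M [-0.28  0.21 -0.05] 0.0118
.557 .259 .0095 2 0 -> [0.447  0.2552 0.0601] [-0.1   0.02 -0.02] [-0. -0.  0.]
```

```bash
python3 -m pendant '[{"tx":0,"ty":0,"tz":0,"rx":0,"ry":0,"rz":0,"jaw":-0.2},{"tx":0,"ty":0,"tz":0,"rx":0,"ry":0,"rz":0,"jaw":0},{"tx":0,"ty":0,"tz":0,"rx":0,"ry":0,"rz":0,"jaw":0},{"tx":0,"ty":0,"tz":-3,"rx":0,"ry":0,"rz":0,"jaw":0},{"tx":0,"ty":0,"tz":-7,"rx":0,"ry":0,"rz":0,"jaw":0},{"tx":0,"ty":0,"tz":-12,"rx":0,"ry":0,"rz":0,"jaw":0},{"tx":0,"ty":0,"tz":-16,"rx":0,"ry":0,"rz":0,"jaw":0},{"tx":0,"ty":0,"tz":-18,"rx":0,"ry":0,"rz":0,"jaw":0},{"tx":0,"ty":0,"tz":-18,"rx":0,"ry":0,"rz":0,"jaw":0}]'
python3 - <<'E'
from h import *
s=robot.capture("scene")[:,:,::-1].copy()
d=np.radians; b=T(.557,.259,.009,d(2))
it=[(b,box(-.0965,.0985,-.021,.021,-.003,.005),(0,255,0)),(T(.558,.2605,.006,d(2)),box(-.1125,.111,-.032,.032,0,.005),(255,0,0))]
overlay(s,"scene",it,"pics/c3.png",(150,260,350,410),4)
t=robot.capture("top")[:,:,::-1].copy()
overlay(t,"top",it,"pics/c3t.png",(190,210,350,330),5)
o=robot.get_obs();print(o["tcp_pos"],o["t"],o["joints"].round(2))
E
```

```text
t: 35.05
tcp_pos: [0.401, 0.2549, 0.2348]
ee_rot: [0.689, 0.713, 0.096, 0.09]
ft_force: [-1.0, 0.5, -0.4]
opening: 0.0441
[0.4002793  0.25419409 0.23272794] 35.15 [ 0.64  0.1   2.08 -0.21  0.76  0.74]
```

View pics/c3.png

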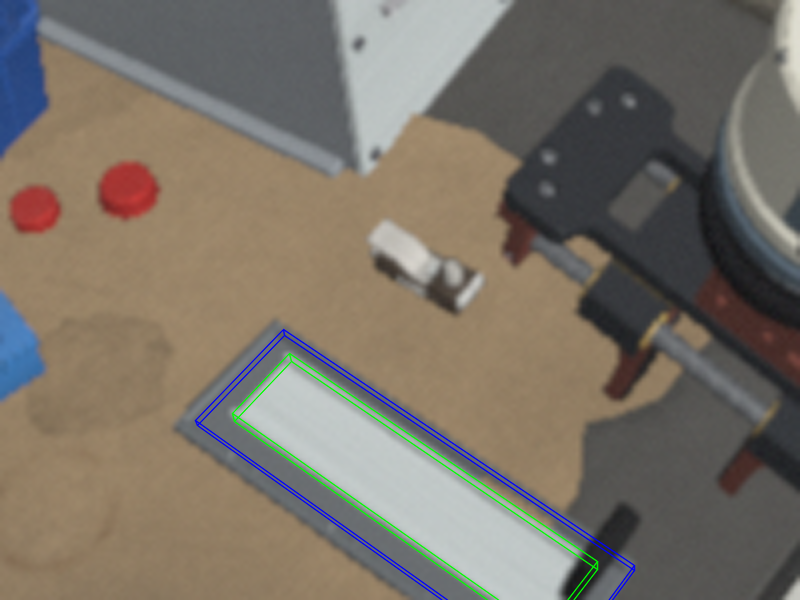

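View pics/c3t.png

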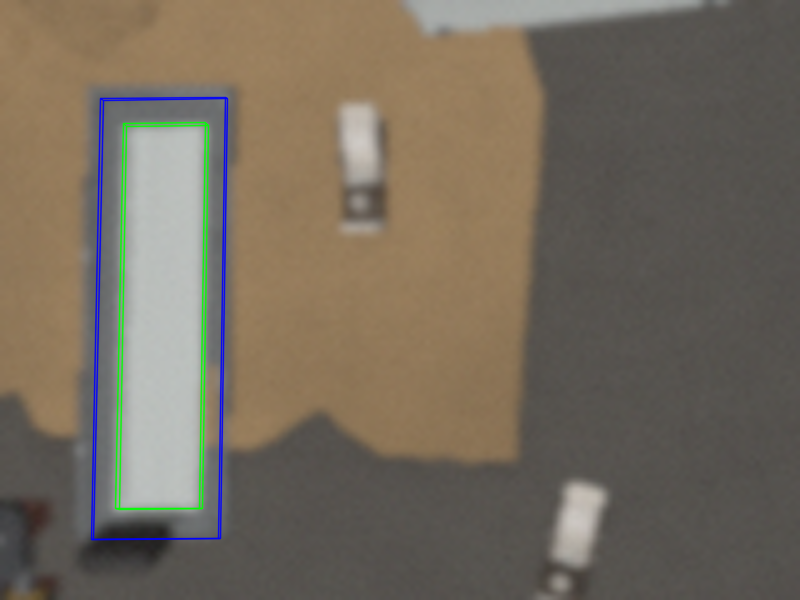

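```bash
python3 - <<'E'
from h import *
from scipy.optimize import least_squares
s=cv2.imread("pics/scene0.png"); 
save(s,"pics/z3.png",(265,155,310,215),10)
S=T(.718,.0525,.16,np.radians(7.5))
def at(n,uv,x):  # intersect pixel ray with slot-plane x
    K,o,A=cam(n); d=A@np.linalg.inv(K)@np.r_[uv,1]; nrm=S[:3,0]; k=((S[:3,3]+nrm*x-o)@nrm)/(d@nrm); return (np.linalg.inv(S)@np.r_[o+k*d,1])[:3].round(4)
f=lambda x,y:(215+(x+.5)/8-.5,160+(y+.5)/8-.5)
print("knob top",at("scene",f(550,183),-.024),"bot",at("scene",f(553,325),-.024))
g=lambda x,y:(255+(x+.5)/5.7-.5,165+(y+.5)/5.7-.5)
print("knob topview far/top end",at("top",g(484,150),-.024), at("top",g(482,208),-.024))
for x in(-.014,-.008,-.004): print(x,"eye",at("scene",f(588,92),x),"tongue top corners",at("scene",f(540,62),x),at("scene",f(615,0),x),"bot", at("scene",f(630,270),x))
for x in(.03,.035,.04): print(x,"rear eye",at("scene",f(222,248),x),"lug top",at("scene",f(160,235),x),at("scene",f(235,162),x),"bot",at("scene",f(188,372),x),at("scene",f(262,300),x))
E
```

```text
knob top [-0.024  -0.0772  0.0903] bot [-0.024  -0.0757  0.0431]
knob topview far/top end [-0.024  -0.0802  0.1087] [-0.024  -0.081   0.0236]
-0.014 eye [-0.014  -0.1122  0.092 ] tongue top corners [-0.014  -0.0902  0.1165] [-0.014  -0.1266  0.1124] bot [-0.014  -0.1307  0.0171]
-0.008 eye [-0.008  -0.1215  0.0834] tongue top corners [-0.008  -0.0992  0.1082] [-0.008  -0.1362  0.104 ] bot [-0.008  -0.1402  0.0074]
-0.004 eye [-0.004  -0.1277  0.0776] tongue top corners [-0.004  -0.1052  0.1026] [-0.004  -0.1425  0.0984] bot [-0.004  -0.1466  0.001 ]
0.03 rear eye [ 0.03   -0.0099  0.0949] lug top [0.03   0.0126 0.1155] [ 0.03   -0.0188  0.1161] bot [0.03   0.0092 0.0682] [ 0.03   -0.0231  0.0678]
0.035 rear eye [ 0.035  -0.0159  0.0884] lug top [0.035  0.0068 0.1092] [ 0.035  -0.0249  0.1097] bot [0.035  0.0033 0.0614] [ 0.035  -0.0293  0.061 ]
0.04 rear eye [ 0.04   -0.0219  0.0818] lug top [0.04   0.0011 0.1029] [ 0.04   -0.031   0.1034] bot [ 0.04   -0.0025  0.0546] [ 0.04   -0.0354  0.0542]
```

View pics/z3.png

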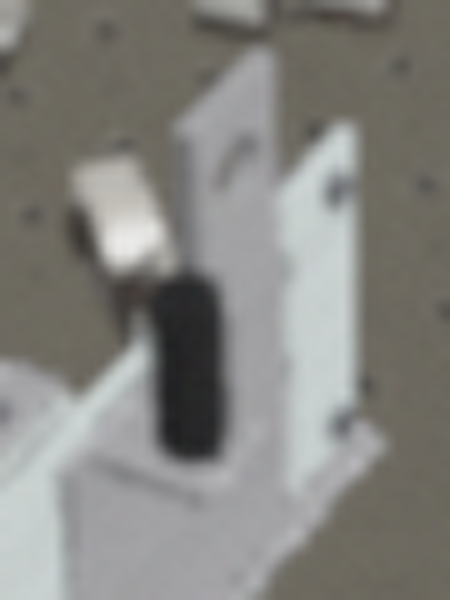

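```bash
cat >> h.py <<'E'
def tri(us,ut):
    P=[];q=[]
    A=[];b=[]
    for n,u in(("scene",us),("top",ut)):
        K,o,M=cam(n); d=M@np.linalg.inv(K)@np.r_[u,1]; d/=np.linalg.norm(d); Q=np.eye(3)-np.outer(d,d); A.append(Q); b.append(Q@o)
    A=np.vstack(A); b=np.concatenate(b); x,*_=np.linalg.lstsq(A,b,rcond=None); return x,np.linalg.norm(A@x-b)
E
python3 - <<'E'
from h import *
S=T(.718,.0525,.16,np.radians(7.5)); Si=np.linalg.inv(S)
f=lambda x,y:(215+(x+.5)/8-.5,160+(y+.5)/8-.5)
g=lambda x,y:(255+(x+.5)/5.7-.5,165+(y+.5)/5.7-.5)
h=lambda x,y:(240+(x+.5)/3.3-.5,50+(y+.5)/3.3-.5)
for n,a,b in(("lug+y",f(160,235),h(200,362)),("lug-y",f(235,162),h(253,355)),("tong+y",f(540,62),g(566,84)),("tong-y",f(615,0),g(660,74)),("knob bot/front",f(552,322),g(482,206)),("knob top",f(550,187),g(484,154))):
    x,r=tri(a,b); print(n,(Si@np.r_[x,1])[:3].round(4),"res",round(r,4))
t=cv2.imread("pics/top0.png"); save(t,"pics/z4.png",(290,145,395,215),7.5)
E
```

```text
lug+y [ 0.0534 -0.0089  0.0914] res 0.0056
lug-y [ 0.0543 -0.0427  0.0909] res 0.0056
tong+y [ 0.0009 -0.1129  0.0955] res 0.0004
tong-y [ 0.0002 -0.1477  0.0937] res 0.0012
knob bot/front [-0.0247 -0.0792  0.0409] res 0.0041
knob top [-0.0199 -0.0816  0.0845] res 0.0014
```

View pics/z4.png

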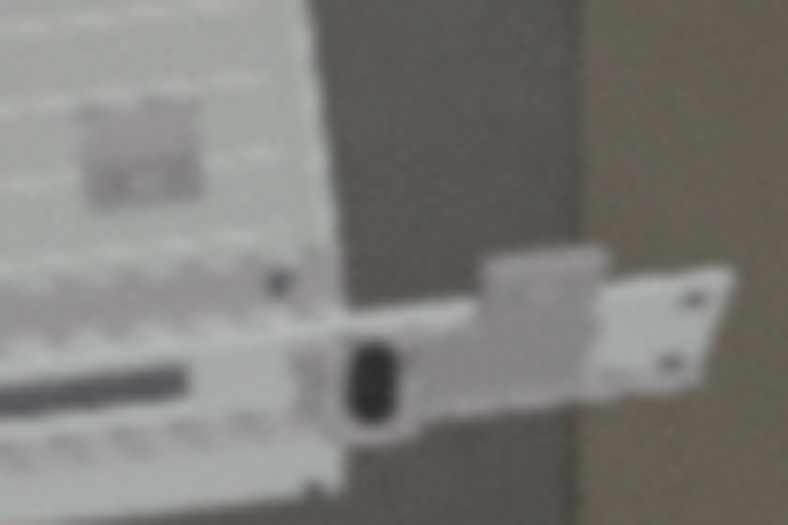

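```bash
python3 - <<'E'
from h import *
S=T(.718,.0525,.16,np.radians(7.5)); Si=np.linalg.inv(S)
f=lambda x,y:(215+(x+.5)/8-.5,160+(y+.5)/8-.5)
g=lambda x,y:(290+(x+.5)/7.5-.5,145+(y+.5)/7.5-.5)
for n,a,b in(("lug top+y",f(160,235),g(88,180)),("lug top-y",f(235,162),g(203,171)),("lug bot +y",f(188,372),g(92,210)),("lug bot -y",f(262,300),g(203,201)),("tong+y",f(540,62),g(482,257)),("tong-y",f(615,0),g(608,245)),("plate R top",f(680,60),g(735,270)),("plate top at gate",f(460,300),g(345,325))):
    x,r=tri(a,b); print(n,(Si@np.r_[x,1])[:3].round(4),"res",round(r,4))
E
```

```text
lug top+y [ 0.0399 -0.0055  0.0965] res 0.0066
lug top-y [ 0.0389 -0.0372  0.0978] res 0.0073
lug bot +y [ 0.0422 -0.0063  0.0503] res 0.0012
lug bot -y [ 0.0412 -0.0384  0.0511] res 0.0014
tong+y [ 0.0015 -0.1131  0.0952] res 0.0003
tong-y [ 0.0009 -0.1484  0.0931] res 0.0014
plate R top [ 0.0044 -0.1894  0.044 ] res 0.0002
plate top at gate [ 0.0035 -0.0753  0.0396] res 0.002
```

```bash
cat > sp.py <<'E'
# target in slot frame: sp.py x y z [yawoff] ; tool down heading 7.5+yawoff
import sys
from h import *
S=T(.718,.0525,.16,np.radians(7.5))
o=robot.get_obs(); R0=R.from_quat(o["ee_rot"]); p0=o["tcp_pos"]
print(round(o["t"],2),"tcp",p0.round(4),"in slot",(np.linalg.inv(S)@np.r_[p0,1])[:3].round(4),"F slot",(S[:3,:3].T@o["ft_force"]).round(1),"j",o["joints"].round(2),"open",round(o["opening"],4))
if len(sys.argv)>1:
  for s in " ".join(sys.argv[1:]).split(","):
    v=[float(q) for q in s.split()]; w=(S@np.r_[v[:3],1])[:3]
    Rt=R.from_euler('z',7.5+(v[3] if len(v)>3 else 0),degrees=True)*R.from_euler('x',180,degrees=True)
    print(s,w.round(4),"t",(R0.inv().apply(w-p0)*100).round(2),"r",np.degrees((R0.inv()*Rt).as_rotvec()).round(1))
E
python3 sp.py -.16 -.079 .12, -.024 -.079 .12, -.024 -.079 .058
```

```text
35.15 tcp [0.4003 0.2542 0.2327] in slot [-0.2887  0.2414  0.0727] F slot [0.4 0.6 0.8] j [ 0.64  0.1   2.08 -0.21  0.76  0.74] open 0.0439
-.16 -.079 .12 [ 0.5697 -0.0467  0.28  ] t [-30.66  16.56  -0.49] r [ 12.1 -11.   84. ]
 -.024 -.079 .12 [ 0.7045 -0.029   0.28  ] t [-29.36  29.64   3.  ] r [ 12.1 -11.   84. ]
 -.024 -.079 .058 [ 0.7045 -0.029   0.218 ] t [-29.36  28.04   8.99] r [ 12.1 -11.   84. ]
```

```bash
python3 -m pendant '[{"tx":-3,"ty":1.6,"tz":-1,"rx":1.4,"ry":-1.3,"rz":10,"jaw":0},{"tx":-7,"ty":3.8,"tz":-2,"rx":2.8,"ry":-2.6,"rz":20,"jaw":0},{"tx":-11,"ty":6,"tz":-2,"rx":4.2,"ry":-3.9,"rz":30,"jaw":-0.1},{"tx":-15,"ty":8.2,"tz":-2,"rx":5.6,"ry":-5.2,"rz":40,"jaw":-0.1},{"tx":-19,"ty":10.4,"tz":-2,"rx":7,"ry":-6.5,"rz":50,"jaw":-0.1},{"tx":-23,"ty":12.5,"tz":-1.5,"rx":8.4,"ry":-7.8,"rz":60,"jaw":-0.1},{"tx":-27,"ty":14.6,"tz":-1,"rx":9.8,"ry":-9.1,"rz":70,"jaw":-0.1},{"tx":-30.7,"ty":16.6,"tz":-0.5,"rx":11.5,"ry":-10.4,"rz":80,"jaw":-0.1},{"tx":-30.7,"ty":16.6,"tz":-0.5,"rx":12.1,"ry":-11,"rz":84,"jaw":-0.1},{"tx":-30.7,"ty":16.6,"tz":-0.5,"rx":12.1,"ry":-11,"rz":84,"jaw":-0.1}]'
python3 -m pendant '[{"tx":0,"ty":0,"tz":0,"rx":0,"ry":0,"rz":0,"jaw":-0.1}]'
python3 sp.py -.024 -.079 .12, -.024 -.079 .058
```

```text
t: 36.4
tcp_pos: [0.5699, -0.0477, 0.2785]
ee_rot: [0.998, 0.065, -0.001, -0.001]
ft_force: [-0.7, 0.3, -0.0]
opening: 0.0391
t: 36.52
tcp_pos: [0.5696, -0.0467, 0.2796]
ee_rot: [0.998, 0.066, -0.001, -0.0]
ft_force: [-0.2, 0.2, -0.5]
opening: 0.039
36.52 tcp [ 0.5696 -0.0467  0.2796] in slot [-0.1601 -0.079   0.1196] F slot [-0.2  0.3 -0.5] j [-0.1   0.28  1.7   0.    1.16  1.34] open 0.039
-.024 -.079 .12 [ 0.7045 -0.029   0.28  ] t [13.61  0.02 -0.05] r [-0.   0.1  0.1]
 -.024 -.079 .058 [ 0.7045 -0.029   0.218 ] t [13.61  0.03  6.15] r [-0.   0.1  0.1]
```

```bash
python3 -m pendant '[{"tx":5,"ty":0,"tz":0,"rx":0,"ry":0,"rz":0,"jaw":-0.1},{"tx":10,"ty":0,"tz":0,"rx":0,"ry":0,"rz":0,"jaw":-0.1},{"tx":13.5,"ty":0,"tz":0,"rx":0,"ry":0,"rz":0,"jaw":-0.1},{"tx":13.5,"ty":0,"tz":0,"rx":0,"ry":0,"rz":0,"jaw":-0.1},{"tx":13.5,"ty":0,"tz":0,"rx":0,"ry":0,"rz":0,"jaw":-0.1},{"tx":13.5,"ty":0,"tz":1.5,"rx":0,"ry":0,"rz":0,"jaw":-0.1},{"tx":13.5,"ty":0,"tz":1.5,"rx":0,"ry":0,"rz":0,"jaw":-0.1}]'
python3 sp.py  -.024 -.079 .058
python3 - <<'E'
from h import *
im=shot("scene","pics/d1.png",(210,120,330,220),6.5)
S=T(.718,.0525,.16,np.radians(7.5))
im=robot.capture("top")[:,:,::-1].copy();save(im,"pics/d1t.png",(280,130,400,220),6)
E
```

```text
t: 37.4
tcp_pos: [0.7023, -0.0294, 0.2642]
ee_rot: [0.998, 0.065, -0.001, -0.0]
ft_force: [0.9, 0.5, -0.1]
opening: 0.0392
37.4 tcp [ 0.7023 -0.0294  0.2642] in slot [-0.0263 -0.0791  0.1042] F slot [ 1.   0.4 -0.1] j [-0.06  0.5   1.4   0.    1.24  1.38] open 0.0392
-.024 -.079 .058 [ 0.7045 -0.029   0.218 ] t [ 0.24 -0.01  4.62] r [-0.1  0.1 -0. ]
```

View pics/d1.png

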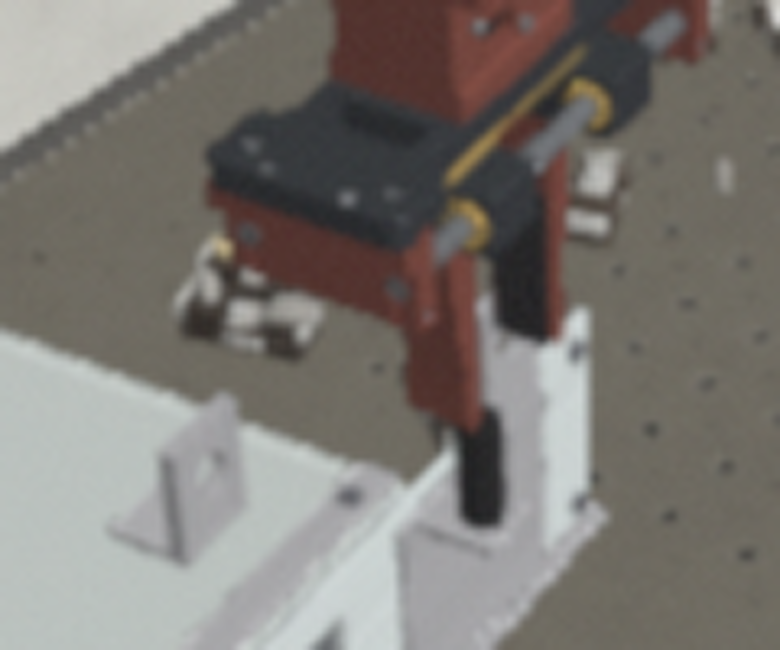

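View pics/d1t.png

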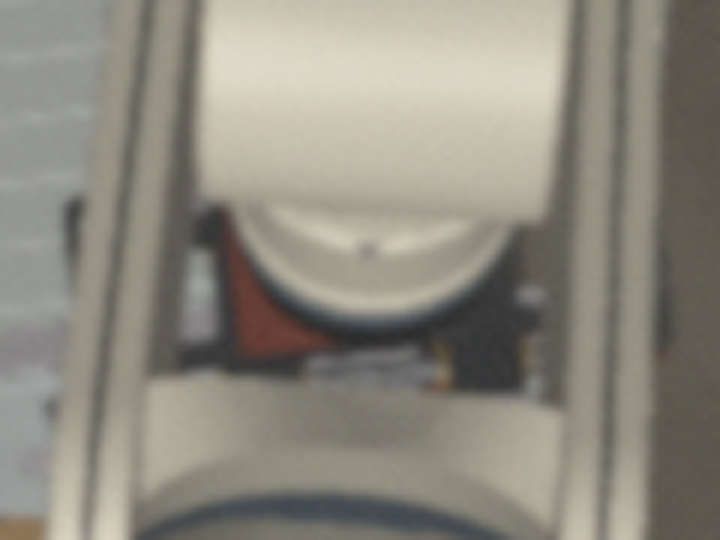

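```bash
python3 -m pendant '[{"tx":0.1,"ty":0,"tz":1.2,"rx":0,"ry":0,"rz":0,"jaw":-0.1},{"tx":0.1,"ty":0,"tz":2.4,"rx":0,"ry":0,"rz":0,"jaw":-0.1},{"tx":0.1,"ty":0,"tz":3.5,"rx":0,"ry":0,"rz":0,"jaw":-0.1},{"tx":0.1,"ty":0,"tz":4.2,"rx":0,"ry":0,"rz":0,"jaw":-0.1},{"tx":0.1,"ty":0,"tz":4.2,"rx":0,"ry":0,"rz":0,"jaw":-0.1}]'
python3 sp.py
python3 - <<'E'
from h import *
shot("scene","pics/d2.png",(210,120,330,220),6.5)
E
```

```text
t: 38.12
tcp_pos: [0.7046, -0.0291, 0.223]
ee_rot: [0.998, 0.065, -0.0, -0.0]
ft_force: [0.1, -0.2, -0.6]
opening: 0.0396
38.12 tcp [ 0.7046 -0.0291  0.223 ] in slot [-0.0239 -0.0792  0.063 ] F slot [ 0.1 -0.2 -0.6] j [-0.06  0.54  1.43  0.    1.17  1.38] open 0.0396
```

View pics/d2.png

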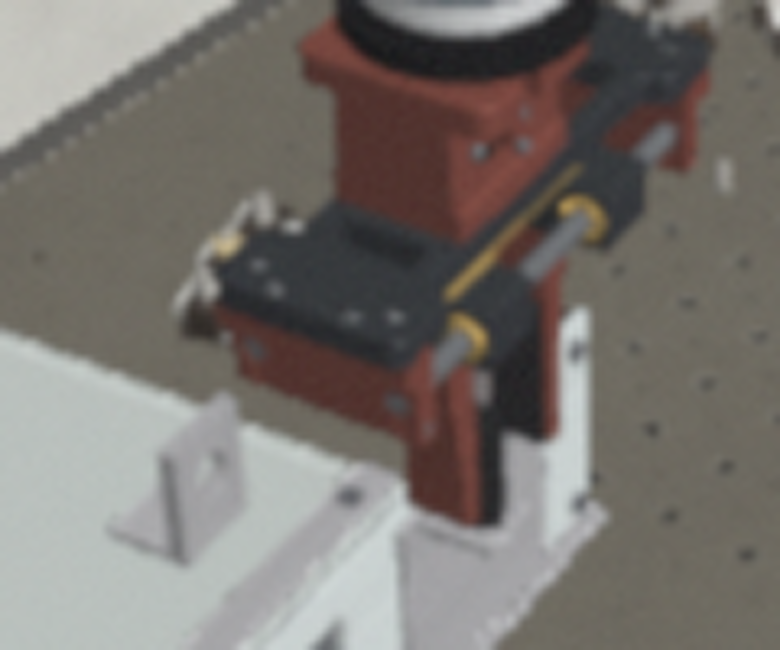

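```bash
python3 -m pendant '[{"tx":0,"ty":0,"tz":0,"rx":0,"ry":0,"rz":0,"jaw":-1},{"tx":0,"ty":0,"tz":0,"rx":0,"ry":0,"rz":0,"jaw":-1},{"tx":0,"ty":0,"tz":0,"rx":0,"ry":0,"rz":0,"jaw":-1},{"tx":0,"ty":0,"tz":0,"rx":0,"ry":0,"rz":0,"jaw":-1},{"tx":0,"ty":0,"tz":0,"rx":0,"ry":0,"rz":0,"jaw":-1}]'
python3 sp.py -.024 .02 .063
```

```text
t: 38.8
tcp_pos: [0.7052, -0.0293, 0.2243]
ee_rot: [0.998, 0.065, 0.001, -0.0]
ft_force: [0.1, -0.5, 2.8]
opening: 0.0155
38.8 tcp [ 0.7052 -0.0293  0.2243] in slot [-0.0234 -0.0794  0.0643] F slot [ 0.  -0.5  2.8] j [-0.06  0.54  1.43  0.    1.17  1.38] open 0.0155
-.024 .02 .063 [0.6916 0.0692 0.223 ] t [-0.07 -9.94  0.14] r [-0.  -0.1 -0. ]
```

```bash
python3 -m pendant '[{"tx":0,"ty":-1,"tz":0,"rx":0,"ry":0,"rz":0,"jaw":-1},{"tx":0,"ty":-2.5,"tz":0,"rx":0,"ry":0,"rz":0,"jaw":-1},{"tx":0,"ty":-4,"tz":0,"rx":0,"ry":0,"rz":0,"jaw":-1},{"tx":0,"ty":-5.5,"tz":0,"rx":0,"ry":0,"rz":0,"jaw":-1},{"tx":0,"ty":-7,"tz":0,"rx":0,"ry":0,"rz":0,"jaw":-1},{"tx":0,"ty":-8.5,"tz":0,"rx":0,"ry":0,"rz":0,"jaw":-1},{"tx":0,"ty":-9.5,"tz":0,"rx":0,"ry":0,"rz":0,"jaw":-1},{"tx":0,"ty":-9.5,"tz":0,"rx":0,"ry":0,"rz":0,"jaw":-1}]'
python3 sp.py
python3 -m pendant '[{"tx":0,"ty":-0.3,"tz":0,"rx":0,"ry":0,"rz":0,"jaw":-1},{"tx":0,"ty":-0.5,"tz":0,"rx":0,"ry":0,"rz":0,"jaw":-1},{"tx":0,"ty":-0.5,"tz":0,"rx":0,"ry":0,"rz":0,"jaw":-1}]'
python3 sp.py
```

```text
t: 39.8
tcp_pos: [0.6912, 0.0675, 0.2243]
ee_rot: [0.998, 0.066, -0.001, -0.001]
ft_force: [-6.4, 0.9, 6.3]
opening: 0.0153
39.8 tcp [0.6912 0.0675 0.2243] in slot [-0.0246  0.0184  0.0643] F slot [-6.2  1.8  6.3] j [0.08 0.52 1.46 0.   1.16 1.52] open 0.0153
t: 40.17
tcp_pos: [0.6906, 0.0715, 0.2243]
ee_rot: [0.998, 0.066, -0.001, -0.001]
ft_force: [-5.3, -1.4, 6.9]
opening: 0.0151
40.17 tcp [0.6906 0.0715 0.2243] in slot [-0.0246  0.0224  0.0643] F slot [-5.4 -0.7  6.9] j [0.09 0.52 1.46 0.   1.16 1.52] open 0.0151
```

```bash
python3 -m pendant '[{"tx":0,"ty":-0.2,"tz":0,"rx":0,"ry":0,"rz":0,"jaw":-1},{"tx":0,"ty":-0.4,"tz":0,"rx":0,"ry":0,"rz":0,"jaw":-1},{"tx":0,"ty":-0.4,"tz":0,"rx":0,"ry":0,"rz":0,"jaw":-1},{"tx":0,"ty":-0.4,"tz":0,"rx":0,"ry":0,"rz":0,"jaw":-1}]'
python3 sp.py
python3 -m pendant '[{"tx":0,"ty":-0.2,"tz":0,"rx":0,"ry":0,"rz":0,"jaw":-1},{"tx":0,"ty":-0.4,"tz":0,"rx":0,"ry":0,"rz":0,"jaw":-1},{"tx":0,"ty":-0.4,"tz":0,"rx":0,"ry":0,"rz":0,"jaw":-1},{"tx":0,"ty":-0.4,"tz":0,"rx":0,"ry":0,"rz":0,"jaw":-1}]'
python3 sp.py
```

```text
t: 40.67
tcp_pos: [0.6901, 0.0753, 0.2243]
ee_rot: [0.998, 0.066, -0.001, -0.001]
ft_force: [-5.5, -1.5, 6.6]
opening: 0.0155
40.67 tcp [0.6901 0.0753 0.2243] in slot [-0.0247  0.0262  0.0643] F slot [-5.7 -0.8  6.6] j [0.09 0.52 1.46 0.   1.16 1.53] open 0.0155
t: 41.18
tcp_pos: [0.6899, 0.0767, 0.2243]
ee_rot: [0.998, 0.065, -0.001, 0.001]
ft_force: [-4.8, -9.9, 7.2]
opening: 0.0152
41.17 tcp [0.6899 0.0767 0.2243] in slot [-0.0247  0.0276  0.0643] F slot [-6.  -9.2  7.2] j [ 0.09  0.52  1.46 -0.    1.16  1.54] open 0.0152
```

```bash
python3 -m pendant '[{"tx":0,"ty":0.2,"tz":0,"rx":0,"ry":0,"rz":0,"jaw":-0.9},{"tx":0,"ty":0.2,"tz":0,"rx":0,"ry":0,"rz":0,"jaw":-0.3},{"tx":0,"ty":0.2,"tz":0,"rx":0,"ry":0,"rz":0,"jaw":-0.3},{"tx":0,"ty":0.2,"tz":0,"rx":0,"ry":0,"rz":0,"jaw":-0.3},{"tx":0,"ty":0.2,"tz":-2,"rx":0,"ry":0,"rz":0,"jaw":-0.3},{"tx":0,"ty":0.2,"tz":-5,"rx":0,"ry":0,"rz":0,"jaw":-0.3},{"tx":-4,"ty":1,"tz":-6,"rx":0,"ry":0,"rz":0,"jaw":-0.2},{"tx":-10,"ty":4,"tz":-6,"rx":0,"ry":0,"rz":-9,"jaw":-0.2},{"tx":-16,"ty":9,"tz":-6,"rx":0,"ry":0,"rz":-18,"jaw":-0.2},{"tx":-22,"ty":14,"tz":-6,"rx":0,"ry":0,"rz":-27,"jaw":-0.2}]'
python3 plan.py .417 -.2685 .12 77.4
python3 - <<'E'
from h import *
a=shot("scene","pics/e1.png",(200,140,320,240),6.5)
b=shot("top","pics/e1t.png",(255,130,395,225),5.7)
cv2.imwrite("pics/e1s_raw.png",a);cv2.imwrite("pics/e1t_raw.png",b)
E
```

```text
t: 42.42
tcp_pos: [0.5144, -0.0644, 0.2854]
ee_rot: [0.954, 0.299, 0.002, 0.0]
ft_force: [0.2, -0.3, 0.5]
opening: 0.0351
now 42.42 [ 0.5144 -0.0644  0.2854] xhead 34.8 open 0.0351
t [-19.7   11.16  16.51] r [  0.1  -0.1 -42.6]
```

View pics/e1.png

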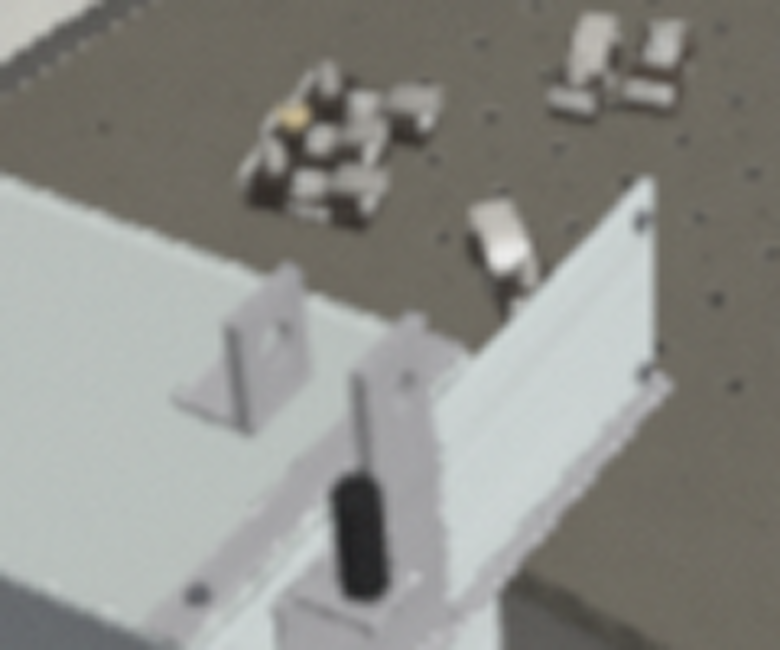

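View pics/e1t.png

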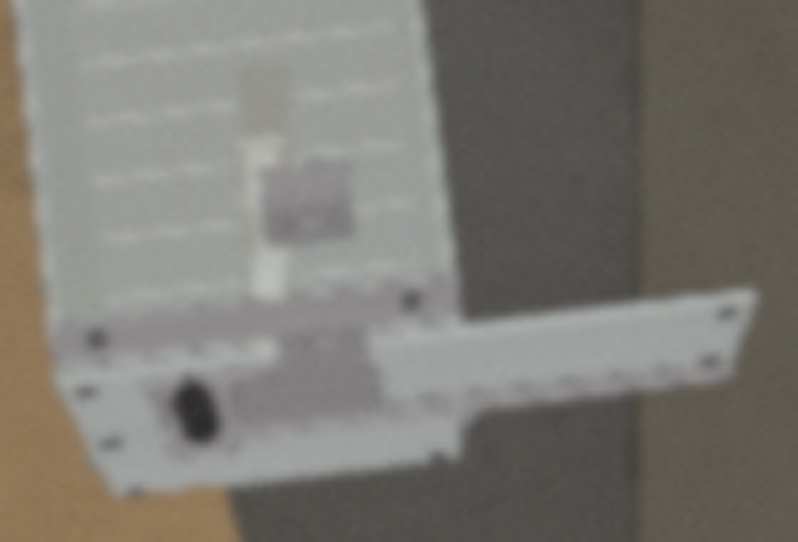

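```bash
python3 -m pendant '[{"tx":-4,"ty":2.2,"tz":2,"rx":0,"ry":0,"rz":-9,"jaw":0},{"tx":-8,"ty":4.5,"tz":5,"rx":0,"ry":0,"rz":-18,"jaw":0},{"tx":-12,"ty":6.8,"tz":8,"rx":0,"ry":0,"rz":-27,"jaw":0},{"tx":-16,"ty":9,"tz":11,"rx":0,"ry":0,"rz":-36,"jaw":0},{"tx":-19.7,"ty":11.2,"tz":14,"rx":0,"ry":0,"rz":-42.6,"jaw":0},{"tx":-19.7,"ty":11.2,"tz":18,"rx":0,"ry":0,"rz":-42.6,"jaw":0},{"tx":-19.7,"ty":11.2,"tz":21,"rx":0,"ry":0,"rz":-42.6,"jaw":0},{"tx":-19.7,"ty":11.2,"tz":21,"rx":0,"ry":0,"rz":-42.6,"jaw":0},{"tx":-19.7,"ty":11.2,"tz":21,"rx":0,"ry":0,"rz":-42.6,"jaw":0}]'
python3 plan.py .417 -.2685 .004 77.4
python3 - <<'E'
from h import *
shot("scene","pics/f1.png",(370,190,490,290),6.5)
E
```

```text
t: 43.65
tcp_pos: [0.4179, -0.2676, 0.0748]
ee_rot: [0.782, 0.623, 0.001, 0.001]
ft_force: [0.0, -0.1, -0.3]
opening: 0.0442
now 43.65 [ 0.4179 -0.2676  0.0748] xhead 77.1 open 0.0442
t [-0.11 -0.09  7.08] r [ 0.1 -0.  -0.3]
```

View pics/f1.png

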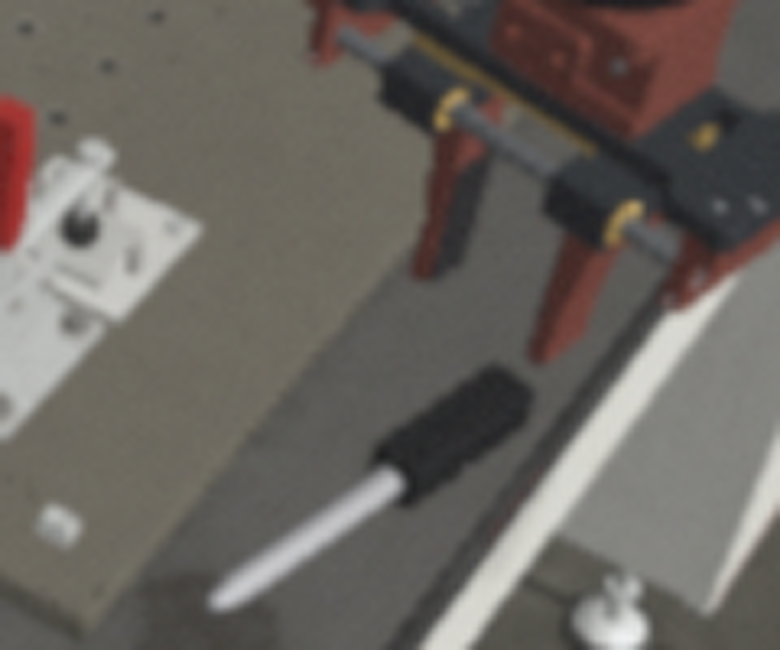

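```bash
python3 -m pendant '[{"tx":0,"ty":0,"tz":3,"rx":0,"ry":0,"rz":0,"jaw":0},{"tx":0,"ty":0,"tz":6,"rx":0,"ry":0,"rz":0,"jaw":0},{"tx":0,"ty":0,"tz":7.1,"rx":0,"ry":0,"rz":0,"jaw":0},{"tx":0,"ty":0,"tz":7.1,"rx":0,"ry":0,"rz":0,"jaw":0},{"tx":0,"ty":0,"tz":7.1,"rx":0,"ry":0,"rz":0,"jaw":-1},{"tx":0,"ty":0,"tz":7.1,"rx":0,"ry":0,"rz":0,"jaw":-1},{"tx":0,"ty":0,"tz":7.1,"rx":0,"ry":0,"rz":0,"jaw":-1},{"tx":0,"ty":0,"tz":7.1,"rx":0,"ry":0,"rz":0,"jaw":-1},{"tx":0,"ty":0,"tz":7.1,"rx":0,"ry":0,"rz":0,"jaw":-1}]'
python3 plan.py .417 -.2685 .004 77.4
python3 -m pendant '[{"tx":0,"ty":0,"tz":-2,"rx":0,"ry":0,"rz":0,"jaw":-1},{"tx":0,"ty":0,"tz":-6,"rx":0,"ry":0,"rz":0,"jaw":-1},{"tx":0,"ty":0,"tz":-12,"rx":0,"ry":0,"rz":0,"jaw":-1},{"tx":0,"ty":0,"tz":-18,"rx":0,"ry":0,"rz":0,"jaw":-1},{"tx":0,"ty":0,"tz":-23,"rx":0,"ry":0,"rz":0,"jaw":-1},{"tx":0,"ty":0,"tz":-23,"rx":0,"ry":0,"rz":0,"jaw":-1},{"tx":0,"ty":0,"tz":-23,"rx":0,"ry":0,"rz":0,"jaw":-1}]'
python3 sp.py -.20 -.0225 .0725
python3 - <<'E'
from h import *
shot("scene","pics/f2.png",(330,90,490,220),4.8)
E
```

```text
t: 44.82
tcp_pos: [0.417, -0.2674, 0.0034]
ee_rot: [0.782, 0.623, 0.001, 0.001]
ft_force: [-1.5, 1.3, 7.7]
opening: 0.0219
now 44.83 [ 0.417  -0.2674  0.0034] xhead 77.1 open 0.0219
t [-0.11  0.02 -0.06] r [ 0.1 -0.  -0.3]
t: 45.7
tcp_pos: [0.4157, -0.2669, 0.2319]
ee_rot: [0.782, 0.623, 0.0, -0.0]
ft_force: [0.1, 0.0, -1.6]
opening: 0.0217
45.7 tcp [ 0.4157 -0.2669  0.2319] in slot [-0.3414 -0.2772  0.0719] F slot [ 0.1  0.  -1.6] j [-0.6   0.22  1.91  0.    1.02 -0.37] open 0.0217
-.20 -.0225 .0725 [0.5226 0.0041 0.2325] t [28.8   4.36 -0.03] r [-0.  -0.  69.6]
```

View pics/f2.png

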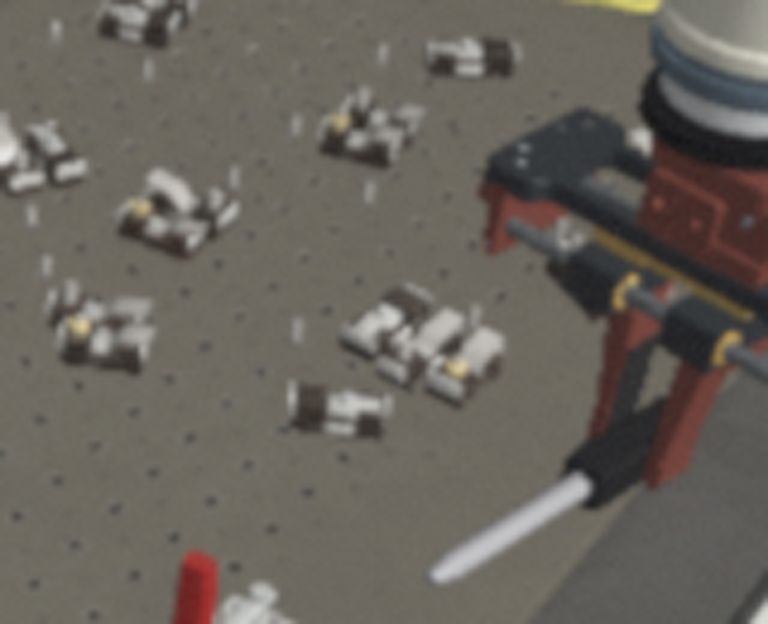

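```bash
python3 -m pendant '[{"tx":3,"ty":0.5,"tz":0,"rx":0,"ry":0,"rz":6,"jaw":-1},{"tx":7,"ty":1,"tz":0,"rx":0,"ry":0,"rz":15,"jaw":-1},{"tx":11,"ty":1.6,"tz":0,"rx":0,"ry":0,"rz":24,"jaw":-1},{"tx":15,"ty":2.2,"tz":0,"rx":0,"ry":0,"rz":34,"jaw":-1},{"tx":19,"ty":2.8,"tz":0,"rx":0,"ry":0,"rz":44,"jaw":-1},{"tx":23,"ty":3.5,"tz":0,"rx":0,"ry":0,"rz":54,"jaw":-1},{"tx":26.5,"ty":4,"tz":0,"rx":0,"ry":0,"rz":63,"jaw":-1},{"tx":28.8,"ty":4.4,"tz":0,"rx":0,"ry":0,"rz":69.6,"jaw":-1},{"tx":28.8,"ty":4.4,"tz":0,"rx":0,"ry":0,"rz":69.6,"jaw":-1},{"tx":28.8,"ty":4.4,"tz":0,"rx":0,"ry":0,"rz":69.6,"jaw":-1}]'
python3 -m pendant '[{"tx":0,"ty":0,"tz":0,"rx":0,"ry":0,"rz":0,"jaw":-1},{"tx":0,"ty":0,"tz":0,"rx":0,"ry":0,"rz":0,"jaw":-1}]'
python3 sp.py -.19 -.0225 .0725
cat > rv.py <<'E'
import sys
from h import *
f=sys.argv[1]
o=robot.get_obs(); Rt=R.from_quat(o["ee_rot"]); M=np.eye(4); M[:3,:3]=(Rt*R.from_euler('x',180,degrees=True)).as_matrix(); M[:3,3]=o["tcp_pos"]+Rt.apply([-.001,0,-.0076])
S=T(.718,.0525,.16,np.radians(7.5))
tip=(np.linalg.inv(S)@M@np.r_[.135,0,0,1])[:3]; print("tip in slot",tip.round(4))
ax=[(np.array([.04,0,0]),np.array([.135,0,0])),(np.array([.135,0,0]),np.array([.30,0,0]))]
for n,c,k in(("scene",(225,165,325,240),8),("top",(270,140,360,235),6.3)):
    im=robot.capture(n)[:,:,::-1].copy(); cv2.imwrite(f"pics/{f}_{n}_raw.png",im); save(im,f"pics/{f}_{n}.png",c,k)
    overlay(im,n,[(M,ax,(0,255,0))],f"pics/{f}_{n}_o.png",c,k)
    print(n,"tip px zoom",((proj(n,M[:3,:3]@[.135,0,0]+M[:3,3])[0]-c[:2]+.5)*k-.5).round(0))
E
python3 rv.py g1
```

```text
t: 47.0
tcp_pos: [0.5226, 0.0032, 0.2314]
ee_rot: [0.998, 0.066, -0.001, -0.0]
ft_force: [0.5, 0.1, -1.0]
opening: 0.0216
t: 47.25
tcp_pos: [0.5234, 0.0029, 0.2328]
ee_rot: [0.998, 0.065, 0.0, -0.0]
ft_force: [-0.2, -0.2, -0.8]
opening: 0.0217
47.25 tcp [0.5234 0.0029 0.2328] in slot [-0.1994 -0.0237  0.0728] F slot [-0.2 -0.2 -0.8] j [-0.02  0.26  1.84  0.    1.04  1.42] open 0.0217
-.19 -.0225 .0725 [0.5326 0.0054 0.2325] t [ 0.94 -0.13  0.03] r [-0. -0. -0.]
tip in slot [-0.0654 -0.0239  0.0805]
scene tip px zoom [499. 348.]
top tip px zoom [283. 486.]
```

View pics/g1_scene_o.png

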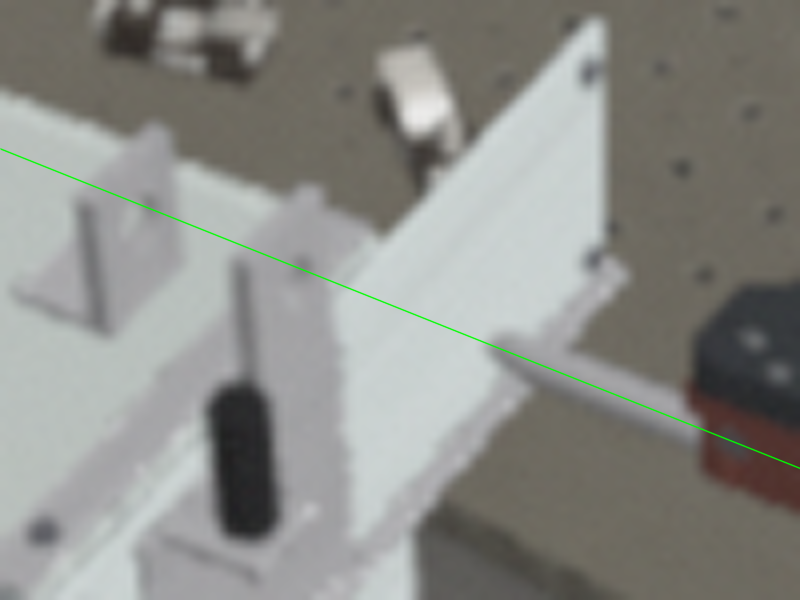

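View pics/g1_top_o.png

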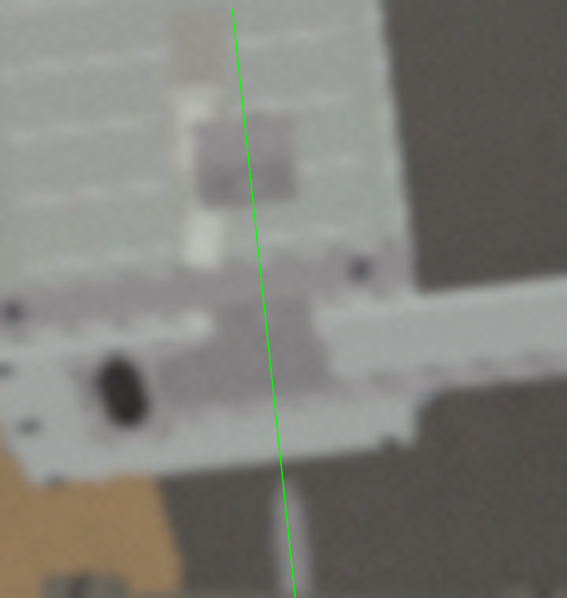

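```bash
python3 -m pendant '[{"tx":1.5,"ty":-0.13,"tz":0,"rx":0,"ry":0,"rz":0,"jaw":-1},{"tx":3,"ty":-0.13,"tz":0,"rx":0,"ry":0,"rz":0,"jaw":-1},{"tx":4.3,"ty":-0.13,"tz":0,"rx":0,"ry":0,"rz":0,"jaw":-1},{"tx":4.3,"ty":-0.13,"tz":0,"rx":0,"ry":0,"rz":0,"jaw":-1},{"tx":4.3,"ty":-0.13,"tz":0,"rx":0,"ry":0,"rz":0,"jaw":-1},{"tx":4.3,"ty":-0.13,"tz":0,"rx":0,"ry":0,"rz":0,"jaw":-1}]'
python3 sp.py
python3 rv.py g2
python3 - <<'E'
from h import *
im=cv2.imread("pics/g2_scene_raw.png"); save(im,"pics/g2z.png",(230,170,300,225),11)
E
```

```text
t: 48.1
tcp_pos: [0.5657, 0.0105, 0.2328]
ee_rot: [0.998, 0.065, 0.0, -0.0]
ft_force: [0.5, -0.4, -2.2]
opening: 0.022
48.1 tcp [0.5657 0.0105 0.2328] in slot [-0.1565 -0.0218  0.0728] F slot [ 0.5 -0.5 -2.2] j [-0.    0.32  1.75  0.    1.06  1.44] open 0.022
tip in slot [-0.0225 -0.0218  0.0804]
scene tip px zoom [348. 295.]
top tip px zoom [263. 361.]
```

View pics/g2z.png

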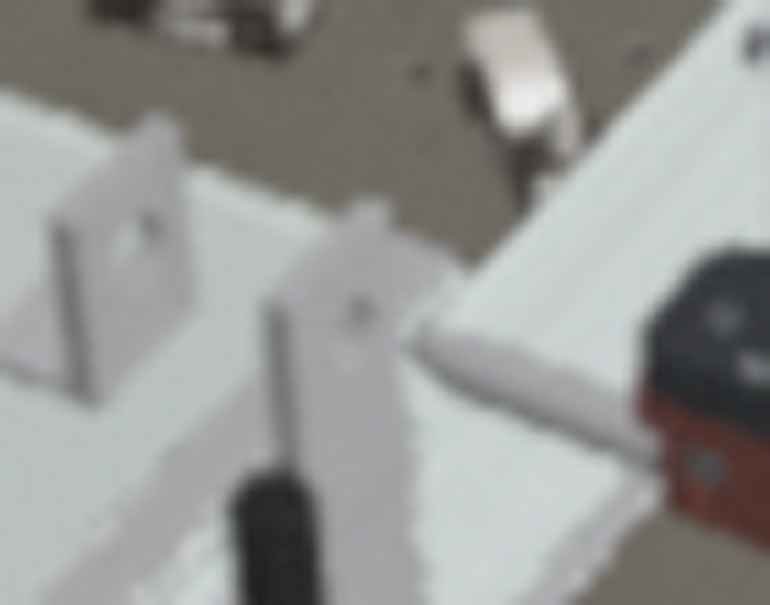

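View pics/g2_scene_o.png

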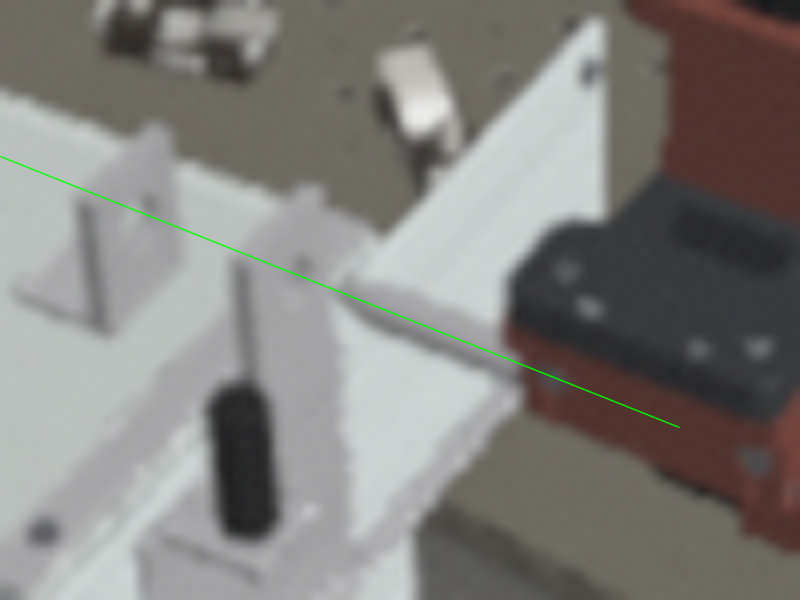

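View pics/g2_top_o.png

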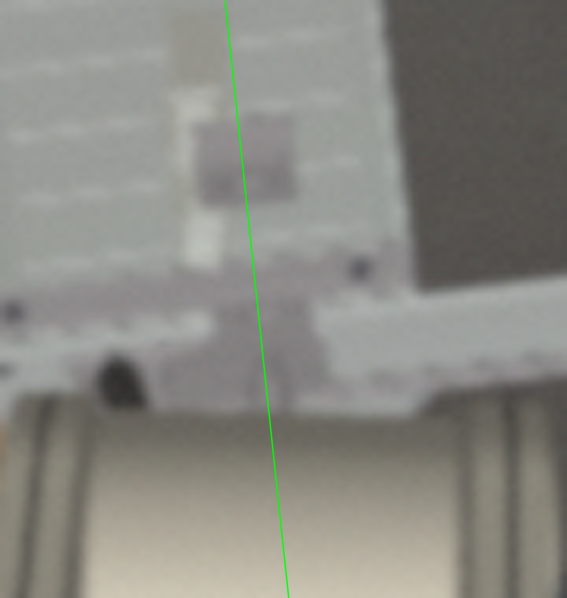

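```bash
cat > eye.py <<'E'
from h import *
S=T(.718,.0525,.16,np.radians(7.5))
th=np.linspace(0,2*np.pi,40)
def circ(x,y,z,r=.0085):
    p=[np.array([x,y+r*np.cos(t),z+r*np.sin(t)]) for t in th]; return list(zip(p[:-1],p[1:]))
def rect(x,y,z0,z1): 
    c=[np.array(q) for q in((x,y-.017,z0),(x,y+.017,z0),(x,y+.017,z1),(x,y-.017,z1))]; return [(c[i],c[(i+1)%4]) for i in range(4)]
y=-.0225;z=.0805;xg=-.006
a=cv2.imread("pics/scene0.png"); b=cv2.imread("pics/g2_scene_raw.png")
def mk(src,x,y,z,ctr,f,sv=0):
    c=(ctr[0]-14,ctr[1]-14,ctr[0]+14,ctr[1]+14); k=14
    it=[(S,circ(x,y,z),(0,0,255)),(S,circ(x+.006,y,z),(0,200,255)),(S,rect(x,y,z-.03,z+.02),(0,255,0))]
    overlay(src,"scene",it,"/tmp/o.png",c,k); save(src,"/tmp/r.png",c,k)
    return np.hstack([cv2.imread("/tmp/r.png"),cv2.imread("/tmp/o.png")])
P=lambda x,y,z:tuple(int(v) for v in proj("scene",(S@np.r_[x,y,z,1])[:3])[0])
cv2.imwrite("pics/h1.png",mk(a,xg,y-.104,z,P(xg,y-.104,z),0))
cv2.imwrite("pics/h2.png",mk(b,xg,y,z,P(xg,y,z),0))
cv2.imwrite("pics/h3.png",mk(b,xg+.0465,y,z,P(xg+.0465,y,z),0))
E
python3 eye.py
```

```text
(no output)
```

View pics/h1.png

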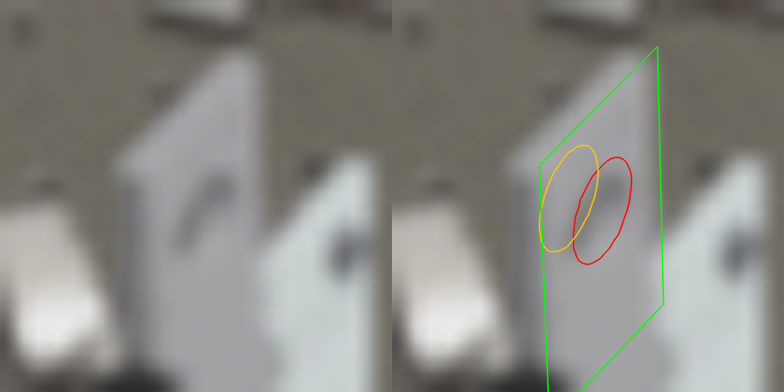

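View pics/h2.png

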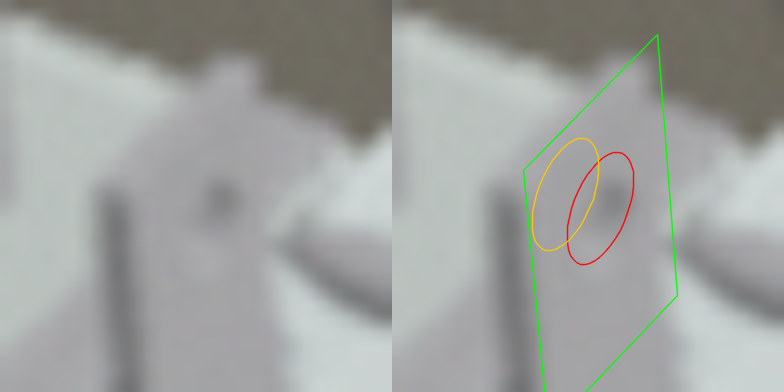

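View pics/h3.png

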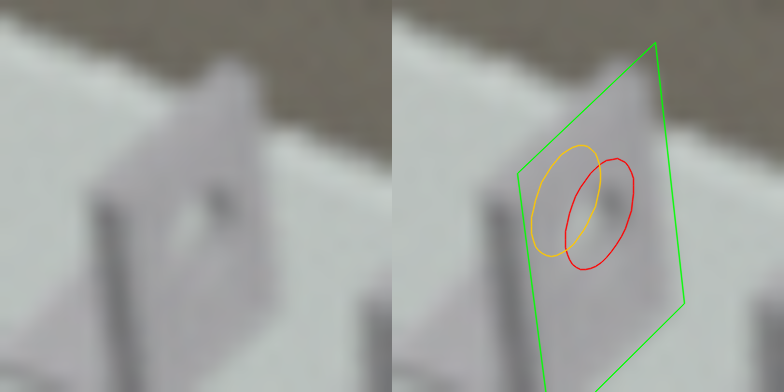

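```bash
python3 -m pendant '[{"tx":0,"ty":0,"tz":0.27,"rx":0,"ry":0,"rz":0,"jaw":-1},{"tx":0,"ty":0,"tz":0.27,"rx":0,"ry":0,"rz":0,"jaw":-1},{"tx":0.7,"ty":0,"tz":0.27,"rx":0,"ry":0,"rz":0,"jaw":-1},{"tx":1.2,"ty":0,"tz":0.27,"rx":0,"ry":0,"rz":0,"jaw":-1},{"tx":1.2,"ty":0,"tz":0.27,"rx":0,"ry":0,"rz":0,"jaw":-1}]'
python3 sp.py
python3 rv.py g3
python3 - <<'E'
from h import *
im=cv2.imread("pics/g3_scene_raw.png"); save(im,"pics/g3z.png",(235,175,291,217),14)
E
```

```text
t: 48.82
tcp_pos: [0.5786, 0.0121, 0.2301]
ee_rot: [0.998, 0.065, 0.001, -0.0]
ft_force: [-0.3, -0.4, -1.3]
opening: 0.0217
48.83 tcp [0.5786 0.0121 0.2301] in slot [-0.1435 -0.0218  0.0701] F slot [-0.3 -0.3 -1.3] j [0.   0.35 1.73 0.   1.07 1.44] open 0.0217
tip in slot [-0.0095 -0.0218  0.0779]
scene tip px zoom [306. 285.]
top tip px zoom [259. 325.]
```

View pics/g3z.png

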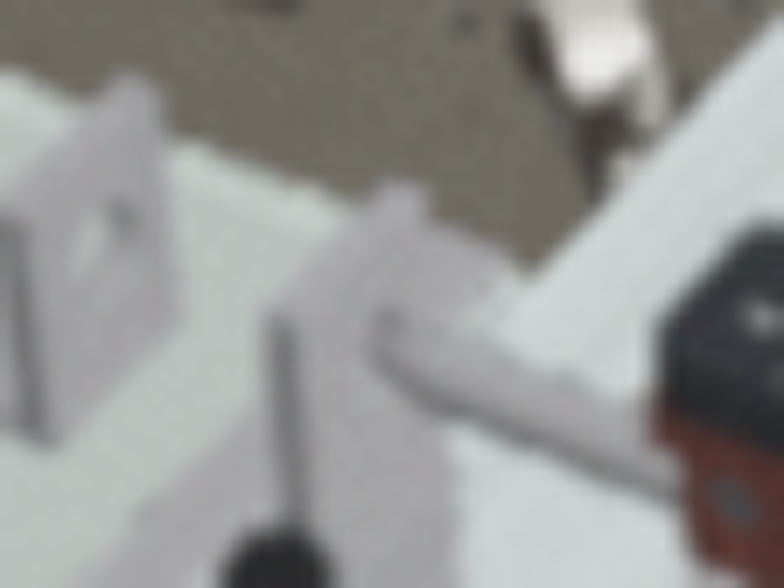

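```bash
python3 -m pendant '[{"tx":0.3,"ty":0,"tz":0,"rx":0,"ry":0,"rz":0,"jaw":-1},{"tx":0.6,"ty":0,"tz":0,"rx":0,"ry":0,"rz":0,"jaw":-1},{"tx":0.6,"ty":0,"tz":0,"rx":0,"ry":0,"rz":0,"jaw":-1}]'
python3 sp.py
python3 -m pendant '[{"tx":0.3,"ty":0,"tz":0,"rx":0,"ry":0,"rz":0,"jaw":-1},{"tx":0.6,"ty":0,"tz":0,"rx":0,"ry":0,"rz":0,"jaw":-1},{"tx":0.6,"ty":0,"tz":0,"rx":0,"ry":0,"rz":0,"jaw":-1}]'
python3 sp.py
python3 rv.py g4
python3 - <<'E'
from h import *
im=cv2.imread("pics/g4_scene_raw.png"); save(im,"pics/g4z.png",(235,175,291,217),14)
E
```

```text
t: 49.3
tcp_pos: [0.5842, 0.0129, 0.2302]
ee_rot: [0.998, 0.065, 0.0, -0.0]
ft_force: [-0.3, 0.1, -1.8]
opening: 0.022
49.3 tcp [0.5842 0.0129 0.2302] in slot [-0.1378 -0.0218  0.0702] F slot [-0.2  0.2 -1.8] j [0.   0.35 1.72 0.   1.07 1.44] open 0.022
t: 49.68
tcp_pos: [0.5901, 0.0137, 0.2301]
ee_rot: [0.998, 0.065, 0.0, -0.0]
ft_force: [0.6, 0.3, -1.1]
opening: 0.022
49.67 tcp [0.5901 0.0137 0.2301] in slot [-0.1319 -0.0218  0.0701] F slot [ 0.7  0.2 -1.1] j [0.   0.36 1.7  0.   1.07 1.44] open 0.022
tip in slot [ 0.0021 -0.0218  0.0778]
scene tip px zoom [267. 270.]
top tip px zoom [256. 291.]
```

View pics/g4z.png

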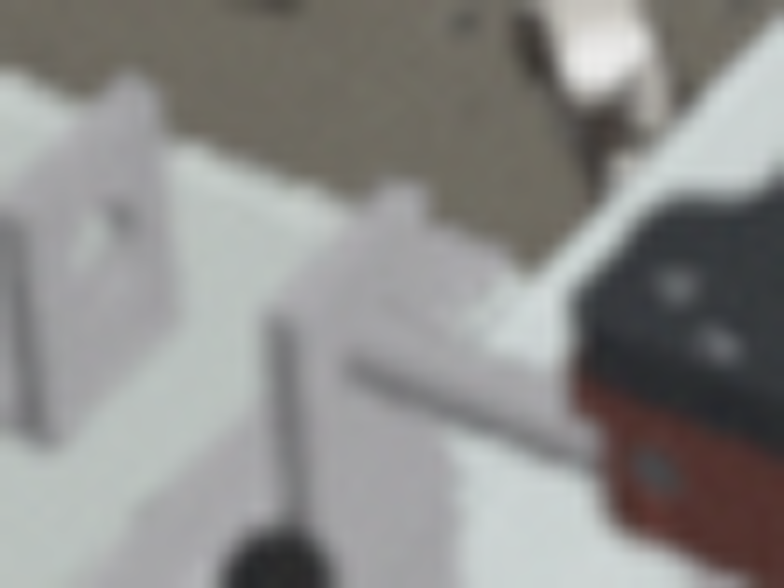

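```bash
python3 -m pendant '[{"tx":0.4,"ty":0,"tz":0,"rx":0,"ry":0,"rz":0,"jaw":-1},{"tx":0.8,"ty":0,"tz":0,"rx":0,"ry":0,"rz":0,"jaw":-1},{"tx":0.8,"ty":0,"tz":0,"rx":0,"ry":0,"rz":0,"jaw":-1}]'
python3 sp.py
python3 -m pendant '[{"tx":0.4,"ty":0,"tz":0,"rx":0,"ry":0,"rz":0,"jaw":-1},{"tx":0.8,"ty":0,"tz":0,"rx":0,"ry":0,"rz":0,"jaw":-1},{"tx":0.8,"ty":0,"tz":0,"rx":0,"ry":0,"rz":0,"jaw":-1}]'
python3 sp.py
python3 rv.py g5
python3 - <<'E'
from h import *
im=cv2.imread("pics/g5_scene_raw.png"); save(im,"pics/g5z.png",(230,172,286,214),14)
E
```

```text
t: 50.15
tcp_pos: [0.598, 0.0147, 0.2299]
ee_rot: [0.998, 0.065, 0.0, -0.0]
ft_force: [-0.3, 0.2, -1.8]
opening: 0.0215
50.15 tcp [0.598  0.0147 0.2299] in slot [-0.1239 -0.0218  0.0699] F slot [-0.3  0.2 -1.8] j [0.   0.38 1.69 0.   1.08 1.44] open 0.0215
t: 50.52
tcp_pos: [0.6061, 0.0158, 0.23]
ee_rot: [0.998, 0.065, 0.0, -0.0]
ft_force: [0.6, -0.5, -4.1]
opening: 0.0223
50.52 tcp [0.6061 0.0158 0.23  ] in slot [-0.1158 -0.0218  0.07  ] F slot [ 0.5 -0.6 -4.1] j [0.01 0.39 1.67 0.   1.09 1.45] open 0.0223
tip in slot [ 0.0182 -0.0218  0.0778]
scene tip px zoom [214. 249.]
top tip px zoom [251. 245.]
```

View pics/g5z.png

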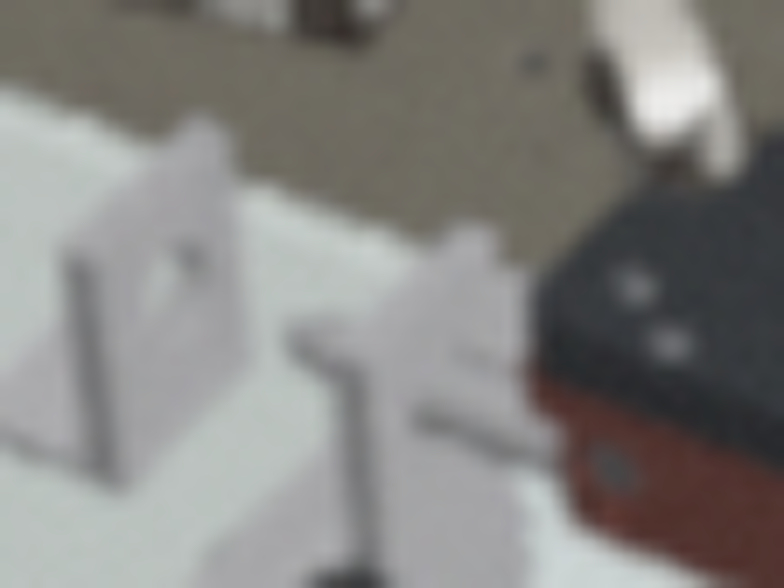

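View pics/g5_top_o.png

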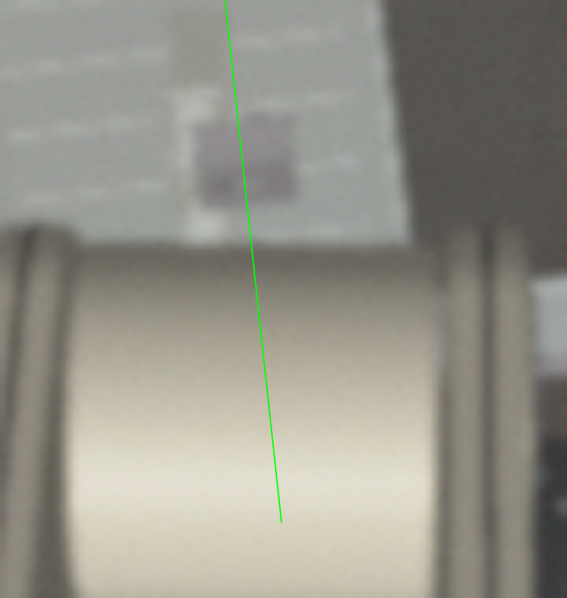

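```bash
python3 -m pendant '[{"tx":0.2,"ty":0,"tz":0.05,"rx":0,"ry":0,"rz":0,"jaw":-1},{"tx":0.8,"ty":0,"tz":0.05,"rx":0,"ry":0,"rz":0,"jaw":-1},{"tx":0.8,"ty":0,"tz":0.05,"rx":0,"ry":0,"rz":0,"jaw":-1},{"tx":0.8,"ty":0,"tz":0.05,"rx":0,"ry":0,"rz":0,"jaw":-1}]'
python3 sp.py
python3 -m pendant '[{"tx":0.5,"ty":0,"tz":0,"rx":0,"ry":0,"rz":0,"jaw":-1},{"tx":1,"ty":0,"tz":0,"rx":0,"ry":0,"rz":0,"jaw":-1},{"tx":1,"ty":0,"tz":0,"rx":0,"ry":0,"rz":0,"jaw":-1}]'
python3 sp.py
python3 rv.py g6
python3 - <<'E'
from h import *
im=cv2.imread("pics/g6_scene_raw.png"); save(im,"pics/g6z.png",(230,172,286,214),14)
E
```

```text
t: 51.12
tcp_pos: [0.6145, 0.0168, 0.2299]
ee_rot: [0.998, 0.065, 0.001, -0.0]
ft_force: [1.5, -0.1, -3.4]
opening: 0.0215
51.12 tcp [0.6145 0.0168 0.2299] in slot [-0.1073 -0.0218  0.0699] F slot [ 1.5 -0.3 -3.4] j [0.01 0.4  1.65 0.   1.09 1.45] open 0.0215
t: 51.5
tcp_pos: [0.6242, 0.0181, 0.2297]
ee_rot: [0.998, 0.065, 0.001, -0.0]
ft_force: [1.4, -0.1, -2.7]
opening: 0.0216
51.5 tcp [0.6242 0.0181 0.2297] in slot [-0.0975 -0.0218  0.0697] F slot [ 1.4 -0.3 -2.7] j [0.01 0.41 1.63 0.   1.1  1.45] open 0.0216
tip in slot [ 0.0365 -0.0219  0.0775]
scene tip px zoom [155. 226.]
top tip px zoom [245. 193.]
```

View pics/g6z.png

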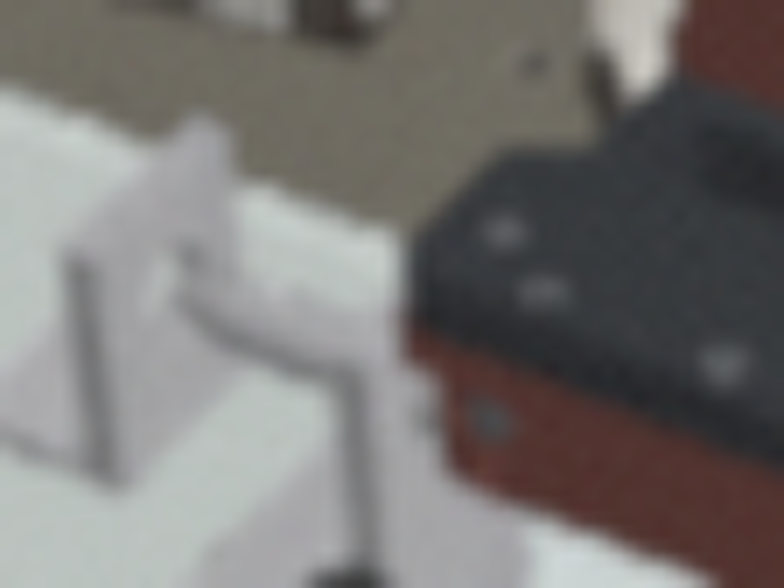

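```bash
python3 -m pendant '[{"tx":0.3,"ty":0,"tz":0,"rx":0,"ry":0,"rz":0,"jaw":-1},{"tx":0.6,"ty":0,"tz":0,"rx":0,"ry":0,"rz":0,"jaw":-1},{"tx":0.6,"ty":0,"tz":0,"rx":0,"ry":0,"rz":0,"jaw":-1}]'
python3 sp.py
python3 -m pendant '[{"tx":0.3,"ty":0,"tz":0,"rx":0,"ry":0,"rz":0,"jaw":-1},{"tx":0.6,"ty":0,"tz":0,"rx":0,"ry":0,"rz":0,"jaw":-1},{"tx":0.6,"ty":0,"tz":0,"rx":0,"ry":0,"rz":0,"jaw":-1}]'
python3 sp.py
python3 rv.py g7
python3 - <<'E'
from h import *
im=cv2.imread("pics/g7_scene_raw.png"); save(im,"pics/g7z.png",(225,167,281,209),14)
E
```

```text
t: 51.98
tcp_pos: [0.6298, 0.0189, 0.2297]
ee_rot: [0.998, 0.065, 0.0, -0.0]
ft_force: [-0.0, -0.0, -2.9]
opening: 0.0219
51.98 tcp [0.6298 0.0189 0.2297] in slot [-0.0919 -0.0218  0.0697] F slot [-0.  -0.  -2.9] j [0.01 0.42 1.61 0.   1.11 1.45] open 0.0219
t: 52.35
tcp_pos: [0.6358, 0.0197, 0.2297]
ee_rot: [0.998, 0.065, 0.001, -0.0]
ft_force: [0.4, -0.3, -2.6]
opening: 0.0217
52.35 tcp [0.6358 0.0197 0.2297] in slot [-0.0858 -0.0218  0.0697] F slot [ 0.3 -0.4 -2.6] j [0.01 0.43 1.6  0.   1.11 1.45] open 0.0217
tip in slot [ 0.0482 -0.0219  0.0774]
scene tip px zoom [117. 211.]
top tip px zoom [242. 159.]
```

View pics/g7z.png

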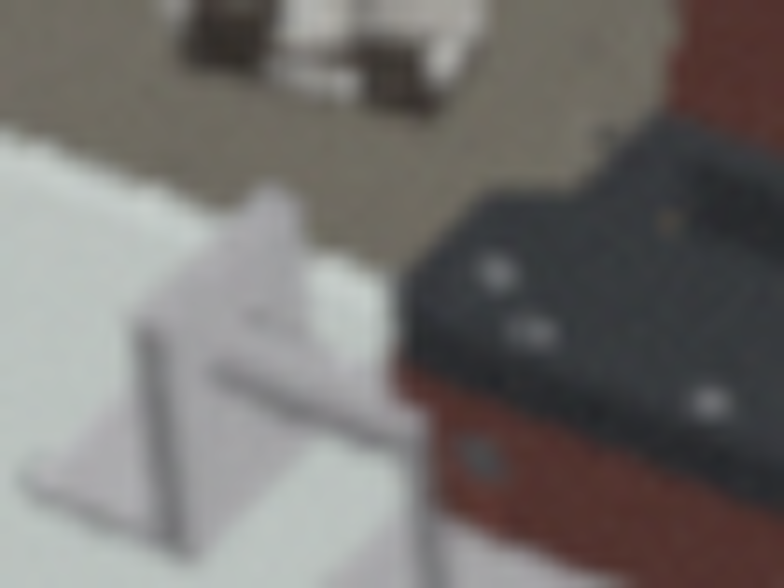

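```bash
python3 -m pendant '[{"tx":0.5,"ty":0,"tz":0,"rx":0,"ry":0,"rz":0,"jaw":-1},{"tx":1,"ty":0,"tz":0,"rx":0,"ry":0,"rz":0,"jaw":-1},{"tx":1.5,"ty":0,"tz":0,"rx":0,"ry":0,"rz":0,"jaw":-1},{"tx":1.5,"ty":0,"tz":0,"rx":0,"ry":0,"rz":0,"jaw":-1}]'
python3 sp.py
python3 -m pendant '[{"tx":0.5,"ty":0,"tz":0,"rx":0,"ry":0,"rz":0,"jaw":-1},{"tx":1,"ty":0,"tz":0,"rx":0,"ry":0,"rz":0,"jaw":-1},{"tx":1.5,"ty":0,"tz":0,"rx":0,"ry":0,"rz":0,"jaw":-1},{"tx":1.5,"ty":0,"tz":0,"rx":0,"ry":0,"rz":0,"jaw":-1}]'
python3 sp.py
python3 rv.py g8
python3 - <<'E'
from h import *
im=cv2.imread("pics/g8_scene_raw.png"); save(im,"pics/g8z.png",(215,150,295,210),9.5)
E
```

```text
t: 52.95
tcp_pos: [0.6512, 0.0217, 0.2297]
ee_rot: [0.998, 0.065, 0.001, -0.0]
ft_force: [2.1, -0.2, -4.7]
opening: 0.0221
52.95 tcp [0.6512 0.0217 0.2297] in slot [-0.0703 -0.0219  0.0697] F slot [ 2.1 -0.4 -4.7] j [0.01 0.45 1.56 0.   1.12 1.45] open 0.0221
t: 53.45
tcp_pos: [0.666, 0.0236, 0.2296]
ee_rot: [0.998, 0.065, 0.001, -0.0]
ft_force: [1.2, -0.6, -6.1]
opening: 0.0222
53.45 tcp [0.666  0.0236 0.2296] in slot [-0.0554 -0.0218  0.0696] F slot [ 1.1 -0.7 -6.1] j [0.02 0.48 1.53 0.   1.14 1.46] open 0.0222
tip in slot [ 0.0786 -0.0219  0.0774]
scene tip px zoom [ 21. 172.]
top tip px zoom [232.  73.]
```

View pics/g8z.png

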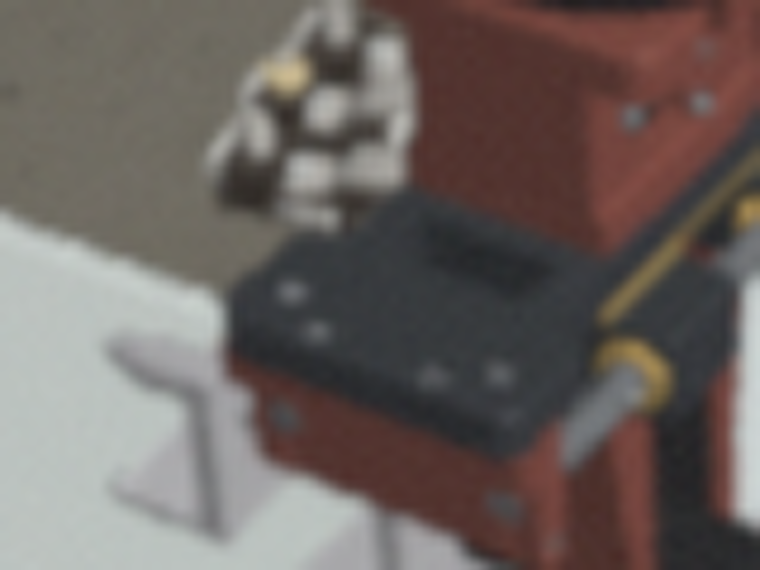

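```bash
python3 -m pendant '[{"tx":0.3,"ty":0,"tz":0.06,"rx":0,"ry":0,"rz":0,"jaw":-1},{"tx":0.6,"ty":0,"tz":0.06,"rx":0,"ry":0,"rz":0,"jaw":-1},{"tx":0.6,"ty":0,"tz":0.06,"rx":0,"ry":0,"rz":0,"jaw":-1}]'
python3 sp.py
python3 -m pendant '[{"tx":0.2,"ty":0,"tz":0,"rx":0,"ry":0,"rz":0,"jaw":-1},{"tx":0.4,"ty":0,"tz":0,"rx":0,"ry":0,"rz":0,"jaw":-1},{"tx":0.4,"ty":0,"tz":0,"rx":0,"ry":0,"rz":0,"jaw":-1}]'
python3 sp.py
```

```text
t: 53.92
tcp_pos: [0.6716, 0.0244, 0.2294]
ee_rot: [0.998, 0.065, 0.001, -0.0]
ft_force: [-0.0, -0.1, -4.1]
opening: 0.0218
53.92 tcp [0.6716 0.0244 0.2294] in slot [-0.0497 -0.0218  0.0694] F slot [-0.  -0.1 -4.1] j [0.02 0.48 1.51 0.   1.14 1.46] open 0.0218
t: 54.3
tcp_pos: [0.6751, 0.0248, 0.2292]
ee_rot: [0.998, 0.065, 0.0, -0.0]
ft_force: [-2.6, -0.4, -0.9]
opening: 0.022
54.3 tcp [0.6751 0.0248 0.2292] in slot [-0.0461 -0.0219  0.0692] F slot [-2.6 -0.  -0.9] j [0.02 0.49 1.5  0.   1.15 1.46] open 0.022
```

```bash
python3 -m pendant '[{"tx":0.2,"ty":0,"tz":0,"rx":0,"ry":0,"rz":0,"jaw":-1},{"tx":0.3,"ty":0,"tz":0,"rx":0,"ry":0,"rz":0,"jaw":-1},{"tx":0.3,"ty":0,"tz":0,"rx":0,"ry":0,"rz":0,"jaw":-1}]'
python3 sp.py
python3 -m pendant '[{"tx":0.2,"ty":0,"tz":0,"rx":0,"ry":0,"rz":0,"jaw":-1},{"tx":0.2,"ty":0,"tz":0,"rx":0,"ry":0,"rz":0,"jaw":-1}]'
python3 sp.py
python3 rv.py g9
python3 - <<'E'
from h import *
im=cv2.imread("pics/g9_scene_raw.png"); save(im,"pics/g9z.png",(215,150,315,225),8)
E
```

```text
t: 54.68
tcp_pos: [0.6753, 0.0248, 0.2293]
ee_rot: [0.998, 0.065, -0.003, -0.0]
ft_force: [-14.3, -3.3, 5.6]
opening: 0.0218
54.67 tcp [0.6753 0.0248 0.2293] in slot [-0.0459 -0.0219  0.0693] F slot [-14.6  -1.4   5.6] j [0.02 0.49 1.5  0.   1.15 1.46] open 0.0218
t: 54.92
tcp_pos: [0.6759, 0.0248, 0.229]
ee_rot: [0.998, 0.065, -0.004, -0.0]
ft_force: [-19.6, -3.1, 6.9]
opening: 0.0219
54.92 tcp [0.6759 0.0248 0.229 ] in slot [-0.0453 -0.022   0.069 ] F slot [-19.8  -0.5   6.9] j [ 0.02  0.5   1.5  -0.    1.16  1.46] open 0.0219
tip in slot [ 0.0887 -0.022   0.0754]
scene tip px zoom [-10. 165.]
top tip px zoom [230.  46.]
```

View pics/g9z.png

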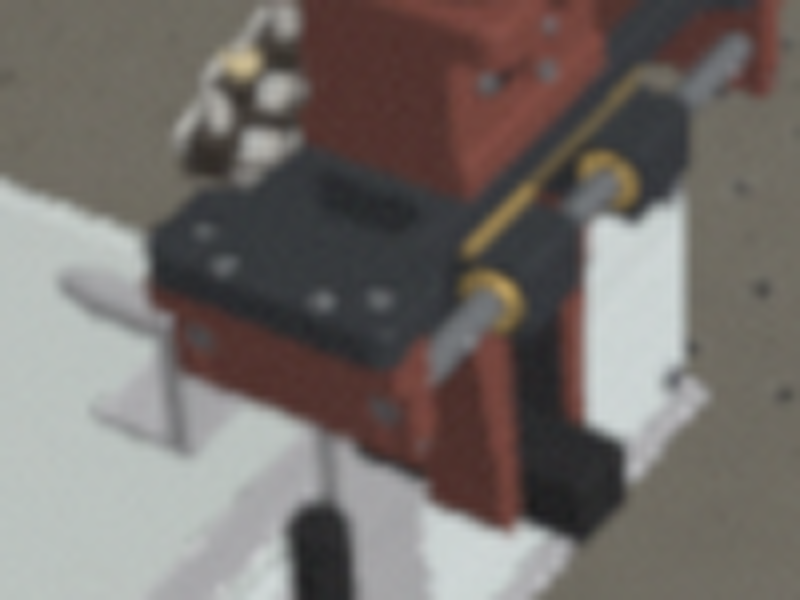

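```bash
python3 -m pendant '[{"tx":-0.3,"ty":0,"tz":0,"rx":0,"ry":0,"rz":0,"jaw":-1},{"tx":-0.3,"ty":0,"tz":0,"rx":0,"ry":0,"rz":0,"jaw":-0.9},{"tx":-0.3,"ty":0,"tz":0,"rx":0,"ry":0,"rz":0,"jaw":-0.2},{"tx":-0.3,"ty":0,"tz":0,"rx":0,"ry":0,"rz":0,"jaw":-0.2},{"tx":-0.3,"ty":0,"tz":0,"rx":0,"ry":0,"rz":0,"jaw":-0.2}]'
python3 sp.py
python3 -m pendant '[{"tx":-0.3,"ty":0,"tz":-1,"rx":0,"ry":0,"rz":0,"jaw":-0.2},{"tx":-0.3,"ty":0,"tz":-3,"rx":0,"ry":0,"rz":0,"jaw":-0.2},{"tx":-0.3,"ty":0,"tz":-7,"rx":0,"ry":0,"rz":0,"jaw":-0.2},{"tx":-4,"ty":0,"tz":-10,"rx":0,"ry":0,"rz":0,"jaw":-0.2},{"tx":-10,"ty":3,"tz":-10,"rx":0,"ry":0,"rz":0,"jaw":-0.2},{"tx":-15,"ty":8,"tz":-10,"rx":0,"ry":0,"rz":0,"jaw":-0.2},{"tx":-20,"ty":13,"tz":-10,"rx":0,"ry":0,"rz":0,"jaw":-0.2},{"tx":-22,"ty":18,"tz":-10,"rx":0,"ry":0,"rz":0,"jaw":-0.2},{"tx":-22,"ty":20,"tz":-10,"rx":0,"ry":0,"rz":0,"jaw":-0.2},{"tx":-22,"ty":20,"tz":-10,"rx":0,"ry":0,"rz":0,"jaw":-0.2}]'
python3 - <<'E'
from h import *
a=shot("scene","pics/k1.png",(205,150,305,225),8)
b=shot("top","pics/k1t.png",(255,100,395,225),5)
cv2.imwrite("pics/k1s_raw.png",a);cv2.imwrite("pics/k1t_raw.png",b)
save(a,"pics/k2.png",(120,140,400,430),2); save(b,"pics/k2t.png",(140,40,400,350),1.9)
E
```

```text
t: 55.65
tcp_pos: [0.6779, 0.0252, 0.2296]
ee_rot: [0.998, 0.065, 0.001, -0.0]
ft_force: [-0.4, -0.1, 0.2]
opening: 0.0353
55.65 tcp [0.6779 0.0252 0.2296] in slot [-0.0434 -0.0218  0.0696] F slot [-0.4 -0.1  0.2] j [0.02 0.49 1.5  0.   1.15 1.46] open 0.0353
t: 56.9
tcp_pos: [0.4851, -0.2038, 0.3306]
ee_rot: [0.998, 0.064, 0.002, 0.0]
ft_force: [0.6, 1.0, 0.3]
opening: 0.0354
```

View pics/k1.png

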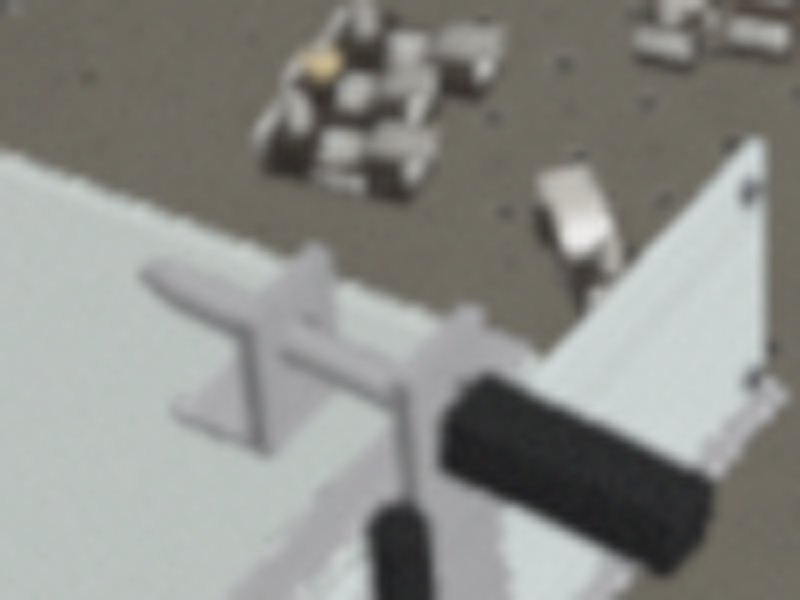

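View pics/k1t.png

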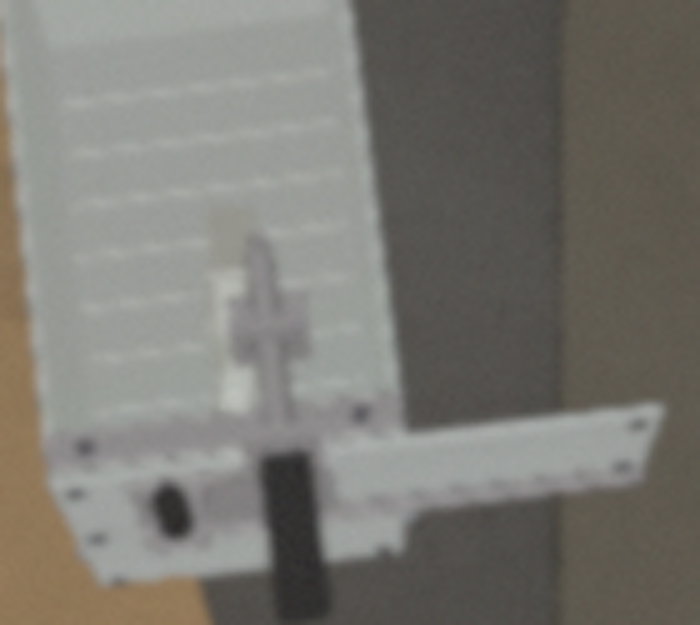

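View pics/k2.png

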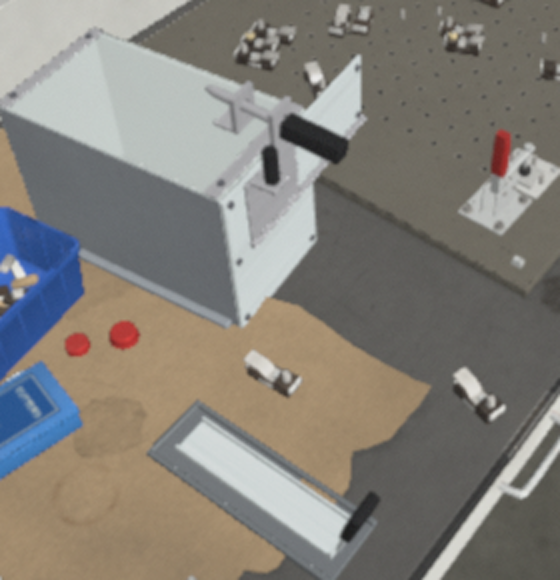

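View pics/k2t.png

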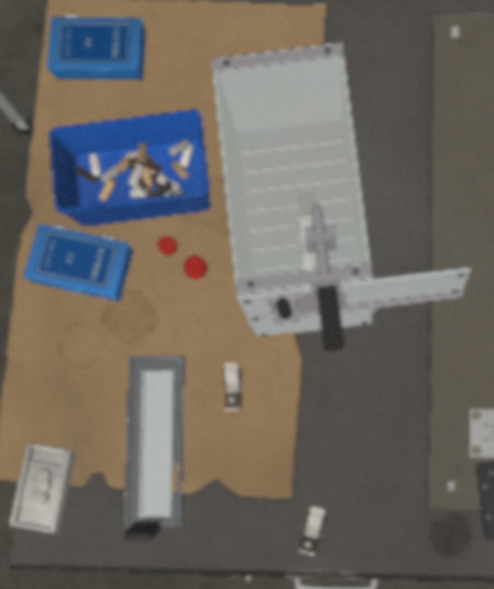

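```bash
python3 - <<'E'
from h import *
S=T(.718,.0525,.16,np.radians(7.5)); Si=np.linalg.inv(S)
g=lambda x,y:(255+(x+.5)/5-.5,100+(y+.5)/5-.5)
for z in(.02,.05):
  for q in((240,410),(238,375),(228,290),(228,265),(232,205)): print(z,q,(Si@np.r_[unproj("top",[g(*q)],z)[0],1])[:3].round(3))
im=cv2.imread("pics/b8_top_raw.png")[130:200,270:340]
lab=cv2.cvtColor(im,cv2.COLOR_BGR2LAB); lab[:,:,0]=cv2.createCLAHE(6,(2,2)).apply(lab[:,:,0]); save(cv2.cvtColor(lab,cv2.COLOR_LAB2BGR),"pics/m1.png",None,8)
E
```

```text
0.02 (240, 410) [ 0.078 -0.001 -0.14 ]
0.02 (238, 375) [ 0.096 -0.002 -0.14 ]
0.02 (228, 290) [ 0.142 -0.002 -0.14 ]
0.02 (228, 265) [ 0.155 -0.003 -0.14 ]
0.02 (232, 205) [ 0.187 -0.008 -0.14 ]
0.05 (240, 410) [ 0.069 -0.002 -0.11 ]
0.05 (238, 375) [ 0.087 -0.003 -0.11 ]
0.05 (228, 290) [ 0.131 -0.002 -0.11 ]
0.05 (228, 265) [ 0.145 -0.004 -0.11 ]
0.05 (232, 205) [ 0.176 -0.009 -0.11 ]
```

View pics/m1.png

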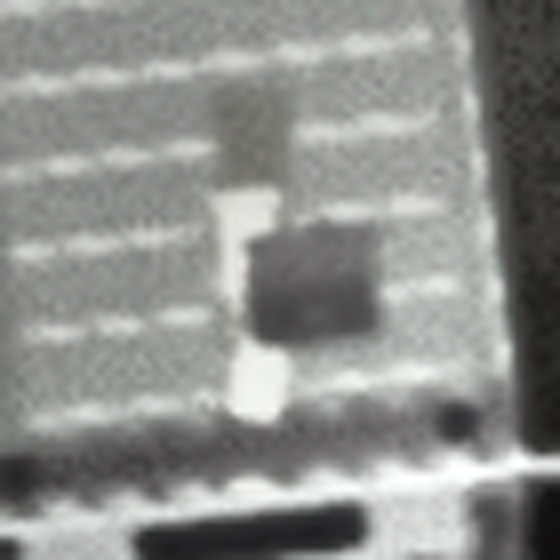

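```bash
python3 - <<'E'
from workcell import robot
print(robot.get_obs()["ft_force"], robot.sign_off())
E
```

```text
the job is handed in; nothing more can be done
[-0.43160315 -0.12042783  0.22241217] None
```

I carried out the whole job and handed it in at about 57 s of the 208 s allowed. No verdict was reported.

**What was done:**
- All three flat-topped blocks went into the boat, and neither post block was picked up or touched.
- The boat went in level about 90 mm through the slot, tipped nose-down about 38° around the slot, was drawn out and set back flat in its tray.
- The gate was pushed to its hard stop. It had moved about 107 mm, and the pushing force rose to about 10 N.
- The lock rod went through both eyes until its grip met the gate's tongue, with about 20 N pressing back.

**Last checks:**
- **Boat:** after tipping, the average measured force was about 1.5 N, matching the empty boat's weight, and the pictures show it empty. It lies flat in the tray, within a few mm of centre.
- **Gate:** the knob had not moved when I looked again after fitting the rod.
- **Rod:** the tip stands past the rear eye, and the grip is against the tongue.
- **Robot:** it was clear of everything, with about 0.5 N measured.

**Less certain:**
- **Blocks in the box:** through the clear roof they are only a faint row about 60–190 mm inside, partly hidden, so I could not count three separately. None showed outside.
- **Cover plate:** I had no direct contact reading. The margins looked clear on both sides of the slot, and the wrist force showed no contact.
- **Rod height:** the rod rubbed lightly on an eye, a few N, until I lowered it by under 1 mm. My first reading of the eye height had been about 3 mm too high, and I corrected that before inserting.

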